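# Dock a carriage of rinsed jars at the drying station

## Robot

A 6-joint arm with a two-finger parallel gripper is mounted at the origin on the work surface. World frame = base frame: x ahead of the robot, y to its left, z up, the work surface at z = 0. Lengths are in mm, angles in rad, forces in N, time in s.
With the tool pointing down it reaches from about 200 to 875 mm from the base axis. Payload 3.4 kg.
Tool frame: the origin (TCP) lies midway between the tips of the shut fingers; the grasp point (between the pads) lies 19 mm behind it; y points along the fingers, z is the direction in which the jaws open and shut, and the axes are right-handed (so a half turn about y gives the same grasp; the last joint's range is limited). The gripper opens to 94 mm and grips with 3 to 60 N. Pads are 16 mm wide; open, the fingers measure 119 mm over their backs; the gripper's body (75 mm by 177 mm) begins 78 mm behind the grasp point.
Start: joints at [1.193, 0.276, 1.505, -0, 1.361, -0.121], TCP at [146.06, 556.179, 176.693] pointing down, gripper open.
Joint ranges: [-2.89, 2.89], [-0.75, 2.08], [0.22, 2.7], [-1.18, 4.32], [0.11, 2.71], [-2.7, 2.7]. Speed limits (rad/s): [2.57, 2.57, 3.14, 3.14, 3.14, 3.14].

## Interface

Orientations are given as a unit quaternion [x, y, z, w].
In Python, from rig import readout, eyes, bot gives the robot as it stands.
- The arm moves only by the tool servo_tool, never from a script. Its argument "motion" is a list of rows, each a list of 7 numbers: the shift along the tool's x, y, z in mm, then the turn, a rotation vector about the tool's x, y, z in degrees, then the closure in counts, from 0 (fully open) to 255 (shut). A call has 1 to 8 rows; each row shifts and turns the commanded pose from where the row before left it, along the tool's axes as they then stand; what a row does not reach is not made up. A row lasts 1/12 s, in which the tool goes at most 41.7 mm and 7.16 degrees, less where a joint would pass 70% of its speed; a pose out of reach is approached as far as the arm can. A call with a gripper value outside its range is refused whole. The fingers move at their own pace and stop on an object; "grip_force" is the grip in N (left out, the last holds). Time passes only in rows, so rows that do not move let the fingers close. It gives the time, the measured TCP pose, the force and the opening at its end, in the units of the state.
- readout.state(): the state, without advancing time (a new reading comes with each control period).
- eyes.get_image(name): name is "scene" or "top"; returns a dict with "color" (400x640x3 uint8, red, green, blue), "intrinsics" (3x3 intrinsics, pixels), "dist" ([k1, k2, p1, p2, k3] as OpenCV has them; the pictures are not rectified), "R" (3x3) and "t" (3): a world point X has camera coordinates R X + t. Camera axes: x right, y down, z forward; pixel columns grow to the right and rows downward; lengths in mm; the calibration is good to about 2 mm. A picture is of the moment at which its call begins. There is no depth.
- bot.job_done(): hands the job in, once; it reports no verdict.
The state is a dict: "time_s": time; "joint_positions": joint angles; "qd": joint speeds; "joint_torque": joint torques, N m; "ee_pos": TCP position; "orientation": TCP orientation; "force": force on the tool from outside, world axes, zero at the start; "moment": the same for the moment, N m; "finger_gap": opening from 0.0 (shut) to 1.0 (fully open).
Only numpy, scipy, OpenCV 4.12 (cv2) and the standard library are available. Lean on these libraries where they do the work, as an engineer would, in place of code of your own. Each camera call takes 0.05 s, during which the arm holds its last target.

## Task

Pull the peg carriage of the drying station fully out by its handle, then put every square amber jar lying on the bench upside down over a drying peg of its own, rim resting on the deck (any peg will do). When all the jars are on, push the carriage all the way home until its spring catch clicks in and holds it; leave the capped bottle and the blue bin alone.

Things in the scene. Friction and masses are not known exactly. Their poses are not given: they have to be found in the camera images.
- station: fixed drying station: base plate 360 x 450 x 12 mm with a sliding carriage and a white air manifold (60 x 380 x 112 mm high, front face at x = 175 mm) at its back. Origin on the table under the middle of the peg row when the carriage is fully out; x along the slide to the manifold, away from the robot; y along the peg row. A steel spring-ball block, 38 mm high, stands at x = 99, y = 213 mm.
- carriage (a joint): carriage position along the station's x (m): 0 = fully out at the front stop (towards the robot), 0.110 = fully home. A spring ball resists from 0.085 to its crest at 0.099 (about 7 N), then snaps the carriage on to 0.110 and holds it; pulling out of it takes about 7 N too, elsewhere 2 N moves it. The deck is 90 (x) x 350 (y) x 10 mm, its top 34 mm above the table.
- handle (a point): centre of the carriage's handle: a black level bar 12 mm thick (x) by 14 mm high by 142 mm long (y), 86 mm above the table, on two 12 mm wide posts at 65 mm either side; 117 mm in front of the peg row. Axes as the station's; it moves with the carriage. Free above; pinch the bar from above, fingers closing along x.
- peg1 (a point): foot of white drying peg 1 of 4 on the carriage: centre of the peg at the deck's top, 34 mm above the table. Peg round, 30 mm thick, 80 mm high, rounded tip; pegs stand 85 mm apart in a row along the station's y (peg 1 at the -y end). Axes as the station's; moves with the carriage.
- peg2 (a point): foot of white drying peg 2 of 4 on the carriage: centre of the peg at the deck's top, 34 mm above the table. Peg round, 30 mm thick, 80 mm high, rounded tip; pegs stand 85 mm apart in a row along the station's y (peg 1 at the -y end). Axes as the station's; moves with the carriage.
- peg3 (a point): foot of white drying peg 3 of 4 on the carriage: centre of the peg at the deck's top, 34 mm above the table. Peg round, 30 mm thick, 80 mm high, rounded tip; pegs stand 85 mm apart in a row along the station's y (peg 1 at the -y end). Axes as the station's; moves with the carriage.
- peg4 (a point): foot of white drying peg 4 of 4 on the carriage: centre of the peg at the deck's top, 34 mm above the table. Peg round, 30 mm thick, 80 mm high, rounded tip; pegs stand 85 mm apart in a row along the station's y (peg 1 at the -y end). Axes as the station's; moves with the carriage.
- jar1: empty square wide-mouth jar of dark amber glass, 50 x 50 x 100 mm long, 4 mm walls (opening 42 x 42 mm, 96 mm deep), about 170 g, plain paper label, lying on its side, mouth roughly towards the robot. Origin at its centre; its x axis runs from the open ribbed mouth (x = -50 mm) to the closed base (x = +50 mm), so upside down means x up. May be absent (None).
- jar1_mouth (a point): centre of jar1's open mouth, in the plane of the rim; axes as the jar's.
- jar2: empty square wide-mouth jar of dark amber glass, 50 x 50 x 100 mm long, 4 mm walls (opening 42 x 42 mm, 96 mm deep), about 170 g, plain paper label, lying on its side, mouth roughly towards the robot. Origin at its centre; its x axis runs from the open ribbed mouth (x = -50 mm) to the closed base (x = +50 mm), so upside down means x up. May be absent (None).
- jar2_mouth (a point): centre of jar2's open mouth, in the plane of the rim; axes as the jar's.
- jar3: empty square wide-mouth jar of dark amber glass, 50 x 50 x 100 mm long, 4 mm walls (opening 42 x 42 mm, 96 mm deep), about 170 g, plain paper label, lying on its side, mouth roughly towards the robot. Origin at its centre; its x axis runs from the open ribbed mouth (x = -50 mm) to the closed base (x = +50 mm), so upside down means x up. May be absent (None).
- jar3_mouth (a point): centre of jar3's open mouth, in the plane of the rim; axes as the jar's.
- jar4: empty square wide-mouth jar of dark amber glass, 50 x 50 x 100 mm long, 4 mm walls (opening 42 x 42 mm, 96 mm deep), about 170 g, plain paper label, lying on its side, mouth roughly towards the robot. Origin at its centre; its x axis runs from the open ribbed mouth (x = -50 mm) to the closed base (x = +50 mm), so upside down means x up. May be absent (None).
- jar4_mouth (a point): centre of jar4's open mouth, in the plane of the rim; axes as the jar's.
- bottle_a: capped amber bottle standing upright, 54 mm across, 110 mm high; not part of the job, leave it alone. Origin at its underside.
- stock_bin: blue open bin of caps, 130 x 170 x 75 mm; not part of the job, leave it alone. Origin at its underside.
There are look-alikes about, which are no part of the job. What is shaped like the jar2 but purple or yellow is not meant.

How it is judged:
By the outcome, as a careful person would: the job done as asked, in the order asked, and still so for the second after the job is handed in, with the robot touching nothing.
Of jar1, jar2, jar3, jar4 only 3 to 4 are there at a start; the rules pass over those that are not, and their reading is None.
At some moment in a run one of jar1, jar2, jar3, jar4 may be knocked a few centimetres aside while the robot is not near it.
It also fails if it takes over 210 s, if anything falls off the work surface, if the arm or the gripper's body presses on something with over 40 N, if the wrist force passes 120 N, or if a joint passes its speed limit or range.

## Working session

There is one attempt and no reset: what is moved stays moved. The work goes in short steps, Python scripts to look and compute and a tool call to move; the robot and the scene stay as the last step left them, time stands still between calls to the robot, and variables do not carry over. Pictures are saved under pics/ and viewed, and the job is handed in when it is done.

Besides the shell and the picture viewer there is one more tool, called after "Call:" as a command line: name --pt "numbers of a row" for each row, then --argument value for the rest. servo_tool: Moves the arm, as the interface text tells. Its arguments: {"type":"object","properties":{"motion":{"type":"array"},"grip_force":{"type":"number"}},"required":["motion"]}

```bash
ls; mkdir -p pics; python3 - <<'E'
from rig import readout, eyes, bot
import cv2,json
print(readout.state())
for n in ("scene","top"):
    d=eyes.get_image(n); cv2.imwrite(f"pics/{n}0.png",d["color"][:,:,::-1])
    print(n,d["intrinsics"],d["dist"],d["R"],d["t"])
E
```

```text
pics
{'time_s': 0.0, 'joint_positions': array([ 1.19298579e+00,  2.76613971e-01,  1.50609993e+00, -2.57012482e-05,
        1.36072825e+00, -1.20997606e-01]), 'qd': array([-1.60249372e-03, -1.03685039e-03, -4.76955105e-04, -2.22204964e-04,
       -3.04742826e-04, -8.59193071e-05]), 'joint_torque': array([ 2.85206173e-03, -4.04572070e+01, -2.37229282e+01,  7.03776791e-02,
        3.47808783e-02, -1.77500824e-04]), 'ee_pos': array([145.83265528, 555.5565467 , 175.80723019]), 'orientation': array([ 0.70192112, -0.09069864,  0.09039306, -0.70064941]), 'force': array([-0.17544257,  0.08828201,  0.63732291]), 'moment': array([ 0.01884391, -0.01142771,  0.00514282]), 'finger_gap': 0.9986434838105521}
scene [[374.17821988   0.         320.88535485]
 [  0.         374.17821988 195.57704656]
 [  0.           0.           1.        ]] [0.01436536 0.         0.         0.         0.        ] [[ 0.06179222  0.99806     0.00761349]
 [ 0.78256187 -0.04371278 -0.62103632]
 [-0.6194987   0.04433324 -0.78374481]] [  23.85075814 -383.65770949 1432.2095825 ]
top [[414.3663224    0.         316.08556321]
 [  0.         414.3663224  201.63368748]
 [  0.           0.           1.        ]] [-0.07126895  0.          0.          0.          0.        ] [[ 0.06702238 -0.9977357  -0.00560975]
 [-0.97777267 -0.06455979 -0.19948092]
 [ 0.19866707  0.01885474 -0.97988565]] [ -64.48074001  563.57232646 1001.70073324]
```

View pics/scene0.png

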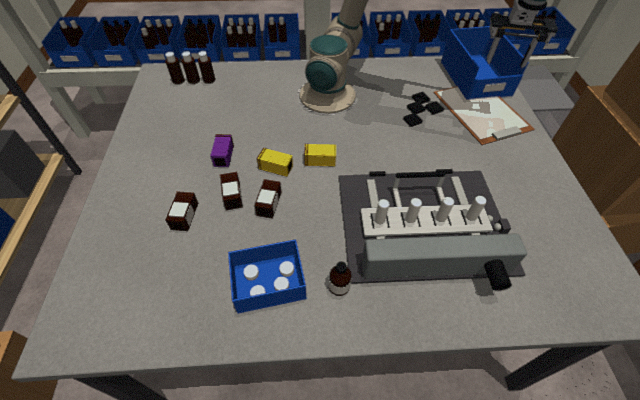

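View pics/top0.png

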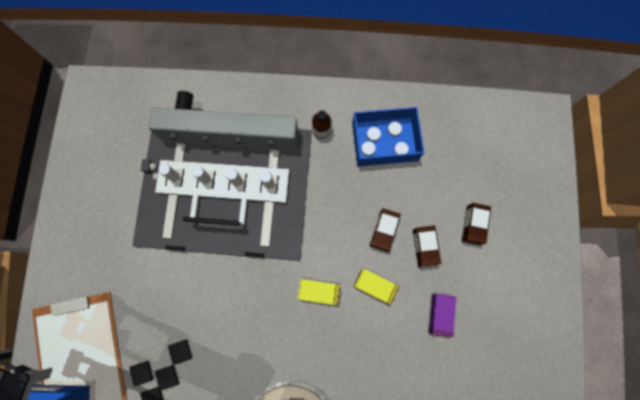

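```bash
cat > h.py <<'E'
import numpy as np, cv2
from scipy.spatial.transform import Rotation as Ro
from rig import readout, eyes, bot
def cam(n):
    d=eyes.get_image(n); d['n']=n; return d
def p2w(d,uv,z):
    uv=np.array(uv,float).reshape(-1,1,2)
    n=cv2.undistortPoints(uv,d['intrinsics'],np.array(d['dist'],float)).reshape(-1,2)
    R=np.array(d['R']);t=np.array(d['t'])
    C=-R.T@t; r=np.c_[n,np.ones(len(n))]@R
    s=(z-C[2])/r[:,2]; return C+s[:,None]*r
def w2p(d,X):
    X=np.array(X,float).reshape(-1,3)
    rv=cv2.Rodrigues(np.array(d['R']))[0]
    return cv2.projectPoints(X,rv,np.array(d['t'],float),d['intrinsics'],np.array(d['dist'],float))[0].reshape(-1,2)
def crop(d,x0,y0,x1,y1,name,s=4):
    im=d['color'][y0:y1,x0:x1,::-1]
    cv2.imwrite('pics/'+name,cv2.resize(im,None,fx=s,fy=s,interpolation=cv2.INTER_CUBIC))
E
python3 - <<'E'
from h import *
d=cam('top'); crop(d,130,85,330,270,'st.png',4); crop(d,355,190,505,275,'jars.png',5)
E
```

```text
(no output)
```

View pics/st.png

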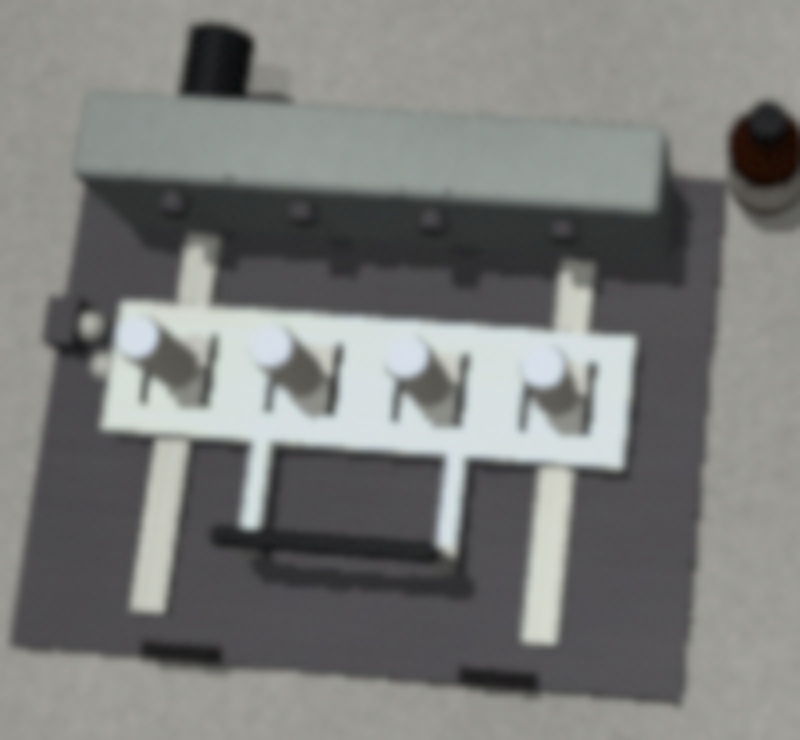

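View pics/jars.png

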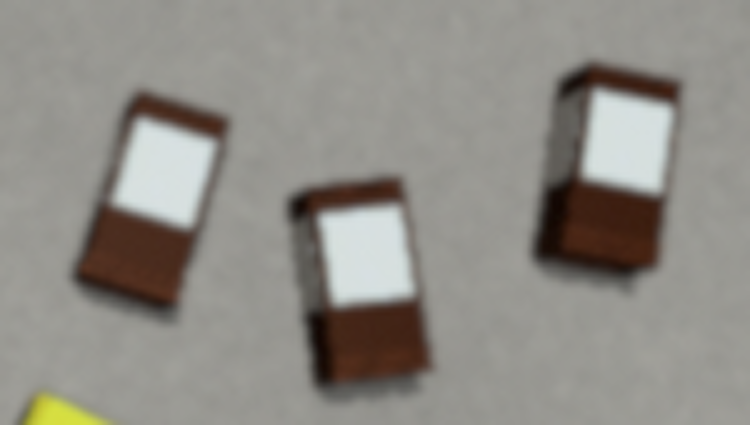

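```bash
python3 - <<'E'
from h import *
np.set_printoptions(precision=1,suppress=True)
d=cam('top')
c=lambda a,o,s: np.array(a)/s+np.array(o)
print(-np.array(d['R']).T@d['t'])
deck=p2w(d,c([(120,298),(638,335),(625,468),(102,430)],(130,85),4),34); print(deck)
base=p2w(d,c([(12,645),(683,702),(724,180)],(130,85),4),12); print(base)
print('handle',p2w(d,c([(212,533),(440,550)],(130,85),4),90))
print('tips',p2w(d,c([(137,335),(272,347),(407,357),(543,364)],(130,85),4),112))
for q in ([(138,92),(228,120),(178,305),(80,280)],[(308,190),(402,178),(430,370),(328,385)],[(590,66),(680,80),(657,268),(556,252)]):
    P=p2w(d,c(q,(355,190),5),50);print(P,np.linalg.norm(np.diff(P,axis=0),axis=1))
# labels
for q in ([(139,115),(217,138),(192,230),(112,205)],[(319,212),(404,203),(414,300),(330,307)],[(592,88),(673,102),(662,193),(582,182)]):
    P=p2w(d,c(q,(355,190),5),50);m=P.mean(0);v=P[0]+P[1]-P[2]-P[3];print('lab',m,np.degrees(np.arctan2(v[1],v[0])),np.linalg.norm(np.diff(P,axis=0),axis=1))
E
```

```text
[ 356.4  -46.8 1093.6]
[[659.3 402.1  34. ]
 [655.5  50.   34. ]
 [565.1  51.2  34. ]
 [567.8 400.9  34. ]]
[[423.1 450.5  12. ]
 [417.6   3.2  12. ]
 [776.6   1.6  12. ]]
handle [[496.3 298.3  90. ]
 [495.4 155.4  90. ]]
tips [[613.8 354.7 112. ]
 [611.4 268.5 112. ]
 [610.3 183.8 112. ]
 [611.3  99.6 112. ]]
[[ 561.5 -198.1   50. ]
 [ 550.  -244.8   50. ]
 [ 453.9 -222.3   50. ]
 [ 463.3 -172.4   50. ]] [48.1 98.7 50.7]
[[ 516.5 -286.6   50. ]
 [ 525.7 -334.8   50. ]
 [ 429.2 -350.3   50. ]
 [ 418.6 -298.9   50. ]] [49.  97.7 52.5]
[[ 590.6 -432.5   50. ]
 [ 586.3 -480.    50. ]
 [ 487.8 -466.6   50. ]
 [ 492.7 -414.3   50. ]] [47.7 99.4 52.5]
lab [ 521.1 -213.4   50. ] -13.770689817522536 [41.4 49.4 42.3]
lab [ 485.  -317.3   50. ] 7.248520050654385 [44.1 49.4 43.1]
lab [ 552.4 -451.8   50. ] -7.028968754076168 [42.9 48.4 41.8]
```

```bash
python3 - <<'E'
from h import *
np.set_printoptions(precision=1,suppress=True)
d=cam('top')
c=lambda a,o,s: np.array(a)/s+np.array(o)
print('block',p2w(d,c([(45,345),(50,298),(75,347),(60,322)],(130,85),4),38))
print('manifold top front',p2w(d,c([(78,180),(660,207)],(130,85),4),112))
print('manifold top back',p2w(d,c([(88,92),(663,128)],(130,85),4),112))
s=readout.state(); print(Ro.from_quat(s['orientation']).as_matrix())
E
```

```text
block [[622.5 447.   38. ]
 [655.3 448.7  38. ]
 [622.3 426.2  38. ]
 [639.  439.2  38. ]]
manifold top front [[713.3 408.2 112. ]
 [717.3  35.8 112. ]]
manifold top back [[773.6 411.3 112. ]
 [770.1  38.1 112. ]]
[[ 1.  -0.   0.3]
 [-0.3 -0.   1. ]
 [-0.  -1.  -0. ]]
```

```bash
cat >> h.py <<'E'
np.set_printoptions(precision=2,suppress=True)
def Rt(yaw,tilt):
    # tool z (jaw) horizontal at yaw deg ; tool y = down tilted by 'tilt' deg about tool z (positive: see below)
    a=np.radians(yaw); z=np.array([np.cos(a),np.sin(a),0]); y=np.array([0,0,-1.]); x=np.cross(y,z)
    return Ro.from_matrix(np.c_[x,y,z])*Ro.from_euler('z',tilt,degrees=True)
def plan(R,p,verbose=True):
    """remaining: world delta, rotvec in tool frame deg, and shift in tool frame before turn / after turn"""
    s=readout.state(); q=Ro.from_quat(s['orientation']); P=np.array(s['ee_pos'])
    rv=(q.inv()*R).as_rotvec(degrees=True); d=np.array(p)-P
    print('t',round(s['time_s'],2),'q',s['joint_positions'],'pos',P,'F',s['force'],'gap',round(s['finger_gap'],3))
    print('turn',rv,'| world',d,'| shift cur',q.inv().apply(d),'| shift after turn',R.inv().apply(d))
    import json;open('log.jsonl','a').write(json.dumps([list(map(float,s['joint_positions'])),list(map(float,P)),list(map(float,s['orientation']))])+'\n')
E
python3 - <<'E'
from h import *
plan(Rt(0,0),[495,226,176])
E
```

```text
t 0.25 q [ 1.19  0.28  1.51 -0.    1.36 -0.12] pos [145.96 555.89 176.27] F [0.14 0.5  0.26] gap 0.999
turn [ 0.04 75.29  0.03] | world [ 349.04 -329.89   -0.27] | shift cur [ 421.38    0.43 -230.42] | shift after turn [329.89   0.27 349.04]
```

Call:
servo_tool --pt "35 0 -19 0 0 0 0" --pt "35 0 -19 0 0 0 0" --pt "35 0 -19 0 0 0 0" --pt "35 0 -19 0 0 0 0" --pt "35 0 -19 0 0 0 0" --pt "35 0 -19 0 0 0 0" --pt "35 0 -19 0 0 0 0" --pt "35 0 -19 0 0 0 0" --grip_force 35

```text
time_s: 0.92
ee_pos: [379.3, 336.5, 176.8]
orientation: [-0.701, 0.09, -0.091, 0.701]
force: [-0.6, 1.1, -1.2]
finger_gap: 0.999
```

Call:
servo_tool --pt "35 0 -19 0 0 0 0" --pt "35 0 -19 0 0 0 0" --pt "0 0 0 0 7 0 0" --pt "0 0 0 0 7 0 0" --pt "0 0 0 0 7 0 0" --pt "0 0 0 0 7 0 0" --pt "0 0 0 0 7 0 0" --pt "0 0 0 0 7 0 0"

```text
time_s: 1.58
ee_pos: [436.3, 283.3, 176.6]
orientation: [0.621, -0.338, 0.338, -0.621]
force: [-0.4, -0.1, 0.2]
finger_gap: 0.998
```

Call:
servo_tool --pt "0 0 0 0 7 0 0" --pt "0 0 0 0 7 0 0" --pt "0 0 0 0 7 0 0" --pt "0 0 0 0 7 0 0" --pt "0 0 0 0 5.3 0 0" --pt "0 0 0 0 0 0 0"

```text
time_s: 2.08
ee_pos: [436.3, 283.5, 176.6]
orientation: [-0.5, 0.5, -0.5, 0.5]
force: [-0.0, -0.1, 0.2]
finger_gap: 1.002
```

```bash
python3 - <<'E'
from h import *
plan(Rt(0,0),[495,226,67])
E
```

```text
t 2.08 q [0.44 0.19 1.62 0.   1.33 0.44] pos [436.27 283.46 176.6 ] F [-0.03 -0.06  0.23] gap 1.002
turn [ 0.01 -0.1  -0.  ] | world [  58.73  -57.46 -109.6 ] | shift cur [ 57.36 109.6   58.84] | shift after turn [ 57.46 109.6   58.73]
```

Call:
servo_tool --pt "28 0 29 0 0 0 0" --pt "29 0 30 0 0 0 0" --pt "0 35 0 0 0 0 0" --pt "0 35 0 0 0 0 0" --pt "0 25 0 0 0 0 0" --pt "0 14 0 0 0 0 0" --pt "0 0 0 0 0 0 0"

```text
time_s: 2.67
ee_pos: [492.3, 225.4, 64.2]
orientation: [0.503, -0.501, 0.498, -0.498]
force: [-0.4, -0.0, 0.4]
finger_gap: 0.996
```

```bash
python3 - <<'E'
from h import *
plan(Rt(0,0),[495,226,67])
d=cam('scene'); crop(d,330,150,530,300,'s1.png',4)
E
```

```text
t 2.67 q [0.3  0.32 1.74 0.   1.09 0.3 ] pos [492.32 225.36  64.15] F [-0.37 -0.02  0.4 ] gap 0.996
turn [0.42 0.1  0.13] | world [2.68 0.64 2.85] | shift cur [-0.63 -2.87  2.66] | shift after turn [-0.64 -2.85  2.68]
```

View pics/s1.png

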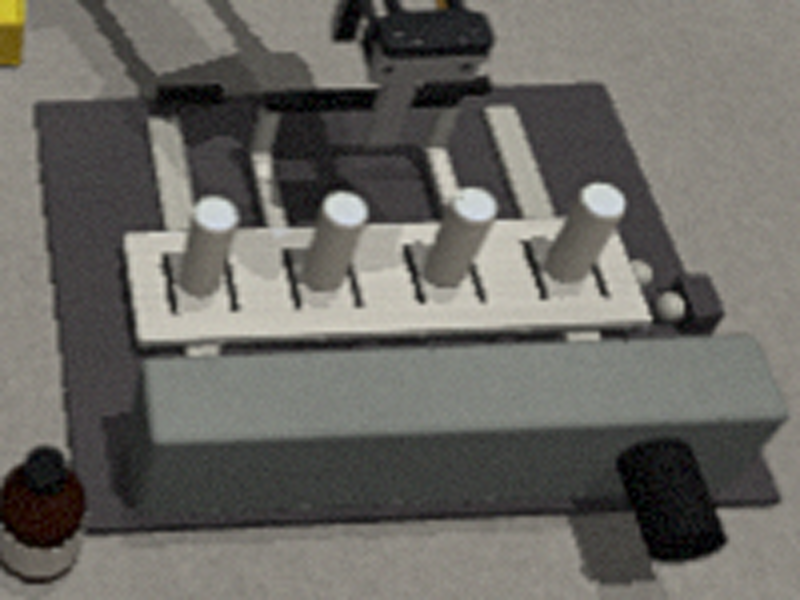

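Call:
servo_tool --pt "0 -3 2 0 0 0 255" --pt "0 0 0 0 0 0 255" --pt "0 0 0 0 0 0 255" --pt "0 0 0 0 0 0 255" --pt "0 0 0 0 0 0 255" --pt "0 0 0 0 0 0 255" --pt "0 0 0 0 0 0 255" --pt "0 0 0 0 0 0 255"

```text
time_s: 3.38
ee_pos: [497.2, 226.6, 70.8]
orientation: [-0.5, 0.5, -0.5, 0.5]
force: [-0.7, -0.3, 0.4]
finger_gap: 0.469
```

Call:
servo_tool --pt "0 0 -8 0 0 0 255" --pt "0 0 -10 0 0 0 255" --pt "0 0 -10 0 0 0 255" --pt "0 0 -10 0 0 0 255" --pt "0 0 -10 0 0 0 255" --pt "0 0 -8 0 0 0 255" --pt "0 0 -4 0 0 0 255" --pt "0 0 0 0 0 0 255"

```text
time_s: 4.05
ee_pos: [436.0, 226.5, 70.8]
orientation: [0.5, -0.5, 0.5, -0.5]
force: [0.1, -0.4, -0.3]
finger_gap: 0.003
```

```bash
python3 - <<'E'
from h import *
plan(Rt(0,0),[495,226,67])
d=cam('scene'); crop(d,330,150,530,300,'s2.png',4)
d=cam('top'); crop(d,130,85,330,270,'s2t.png',4)
E
```

```text
t 4.05 q [0.34 0.24 1.84 0.   1.06 0.34] pos [435.97 226.54  70.82] F [ 0.14 -0.43 -0.27] gap 0.003
turn [ 0.02  0.02 -0.  ] | world [59.03 -0.54 -3.82] | shift cur [ 0.56  3.8  59.03] | shift after turn [ 0.54  3.82 59.03]
```

View pics/s2.png

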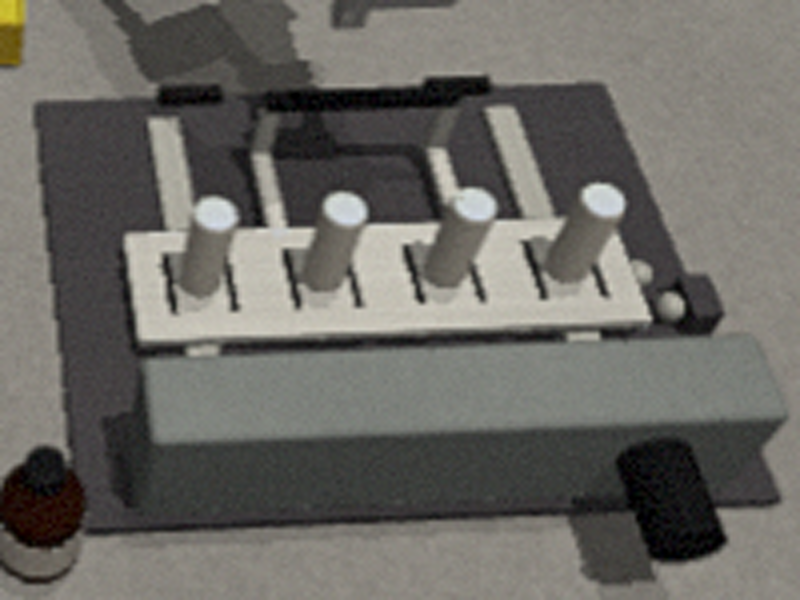

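View pics/s2t.png

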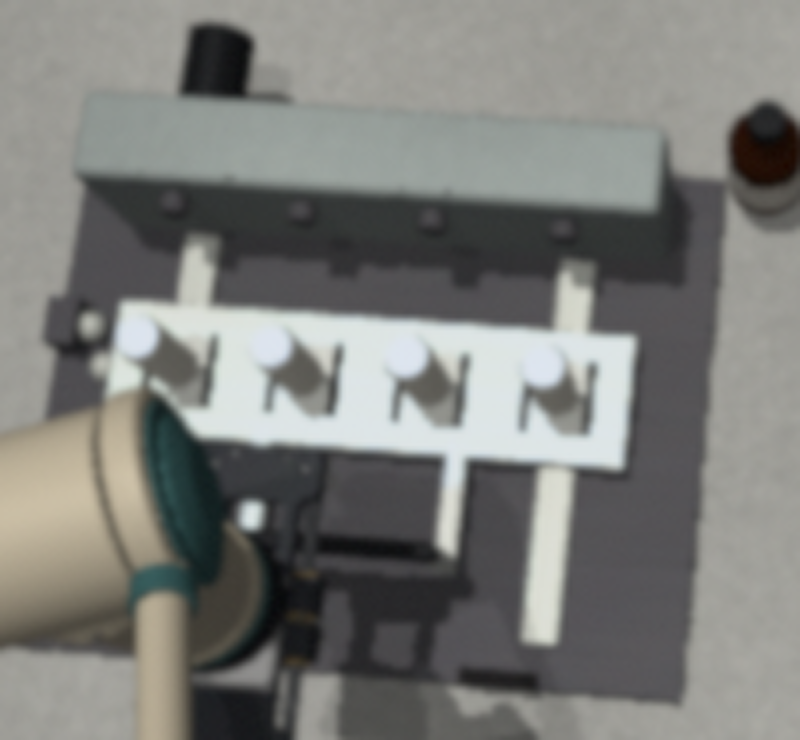

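```bash
python3 - <<'E'
from h import *
for n in('scene','top'):
    d=cam(n); im=d['color'][:,:,::-1].copy()
    for p,c in(([435.97,226.5,70.8],(0,0,255)),([435.97,226.5,168],(0,255,0)),([495,226.5,86],(255,0,0)),([495,298,93],(255,0,0)),([495,155,93],(255,0,0))):
        u=w2p(d,p)[0]; print(n,p,u); cv2.circle(im,tuple(int(round(a)) for a in u),2,c,-1)
    x0,y0=(330,20) if n=='scene' else (130,100)
    cv2.imwrite(f'pics/s3{n}.png',cv2.resize(im[y0:y0+200,x0:x0+220],None,fx=3,fy=3))
E
```

```text
scene [435.97, 226.5, 70.8] [413.93 163.26]
scene [435.97, 226.5, 168] [421.04 139.14]
scene [495, 226.5, 86] [419.47 174.68]
scene [495, 298, 93] [444.86 171.99]
scene [495, 155, 93] [395.04 174.08]
top [435.97, 226.5, 70.8] [210.71 245.35]
top [435.97, 226.5, 168] [199.75 241.19]
top [495, 226.5, 86] [211.86 220.96]
top [495, 298, 93] [182.67 218.57]
top [495, 155, 93] [239.92 222.47]
```

View pics/s3scene.png

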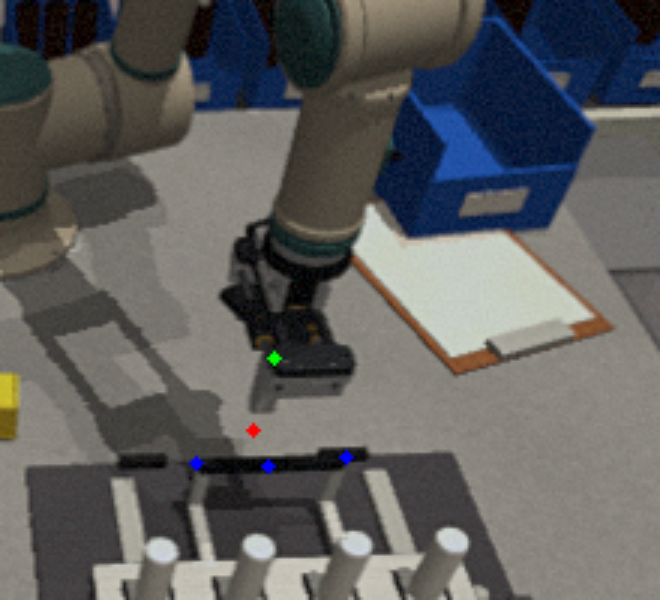

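View pics/s3top.png

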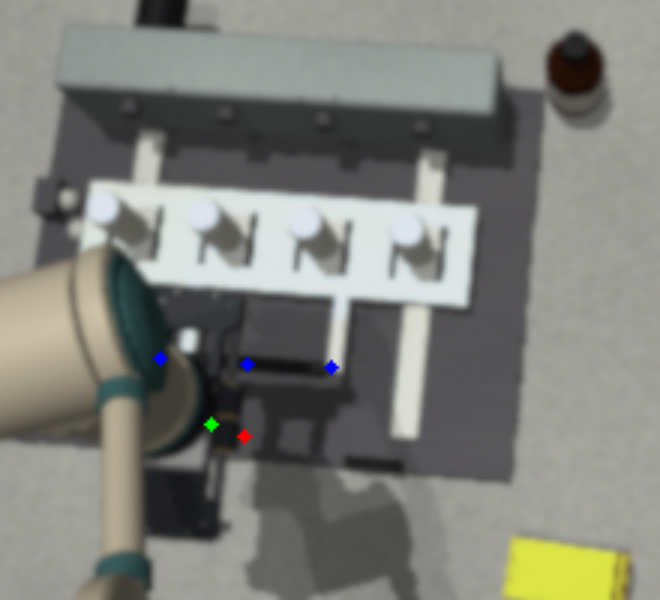

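```bash
python3 - <<'E'
from h import *
d=cam('scene'); crop(d,385,85,465,185,'s4.png',6)
E
```

```text
(no output)
```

View pics/s4.png

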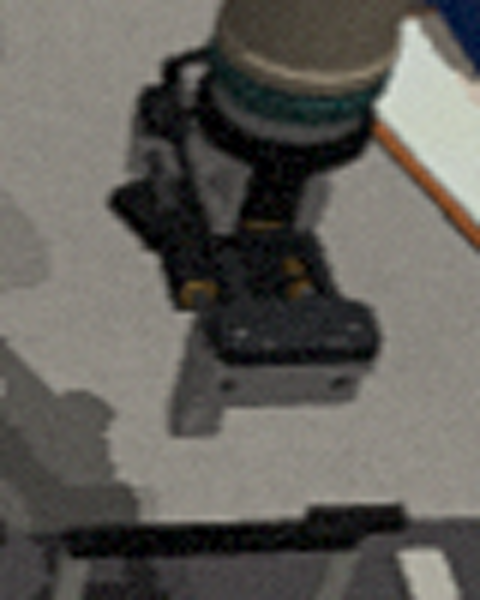

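```bash
python3 - <<'E'
from h import *
d=cam('top'); crop(d,170,190,250,270,'s5.png',8)
d=cam('scene')
for p in ([539,225,64],[539,225,90],[539,217,64],[539,233,64]): print(p,w2p(d,p))
E
```

```text
[539, 225, 64] [[420.78 191.53]]
[539, 225, 90] [[422.82 185.62]]
[539, 217, 64] [[417.98 191.65]]
[539, 233, 64] [[423.58 191.41]]
```

View pics/s5.png

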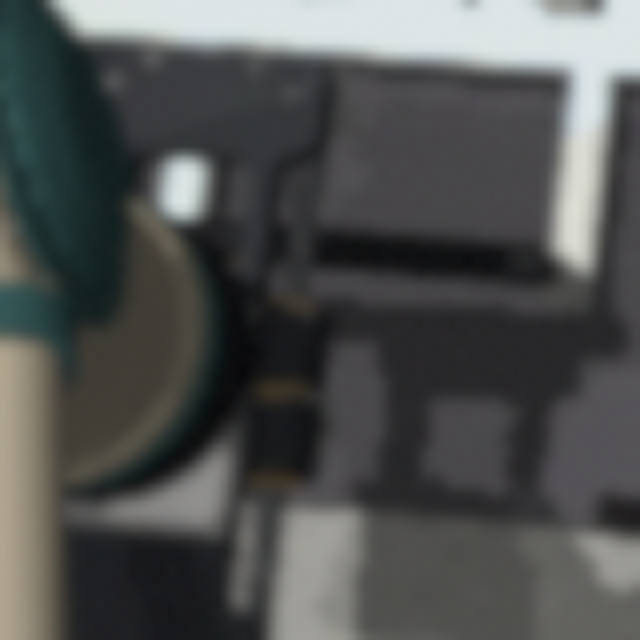

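Call:
servo_tool --pt "0 -35 0 0 0 0 255" --pt "0 -35 0 0 0 0 255" --pt "0 -30 0 0 0 0 255" --pt "40 0 0 0 0 0 255" --pt "40 0 0 0 0 0 255" --pt "40 0 0 0 0 0 255" --pt "40 0 0 0 0 0 255" --pt "40 0 0 0 0 0 255"

```text
time_s: 5.07
ee_pos: [437.1, 24.9, 170.9]
orientation: [-0.5, 0.5, -0.5, 0.5]
force: [1.2, -0.0, 0.5]
finger_gap: 0.005
```

Call:
servo_tool --pt "0 0 0 0 0 0 255" --pt "0 0 0 0 0 0 255"

```text
time_s: 5.23
ee_pos: [437.5, 24.7, 170.7]
orientation: [-0.498, 0.501, -0.501, 0.499]
force: [-0.4, -0.2, -0.9]
finger_gap: 0.006
```

```bash
python3 - <<'E'
from h import *
plan(Rt(0,0),[495,226,67])
s=readout.state(); P=s['ee_pos']
for n in('scene','top'):
    d=cam(n); im=d['color'][:,:,::-1].copy()
    u=w2p(d,P)[0]; print(n,u)
    x0,y0=(np.round(u)-[50,60]).astype(int)
    cv2.circle(im,tuple(int(round(a)) for a in u),0,(0,0,255),-1); print(x0,y0)
    cv2.imwrite(f'pics/s6{n}.png',cv2.resize(im[y0:y0+100,x0:x0+100],None,fx=6,fy=6,interpolation=cv2.INTER_NEAREST))
E
```

```text
t 5.23 q [-0.1   0.07  1.78  0.    1.29 -0.1 ] pos [437.47  24.73 170.67] F [-0.39 -0.2  -0.86] gap 0.006
turn [-0.01 -0.32 -0.02] | world [  57.53  201.27 -103.67] | shift cur [-201.54  103.76   56.4 ] | shift after turn [-201.27  103.67   57.53]
scene [348.86 141.57]
299 82
top [288.79 246.62]
239 187
```

View pics/s6scene.png

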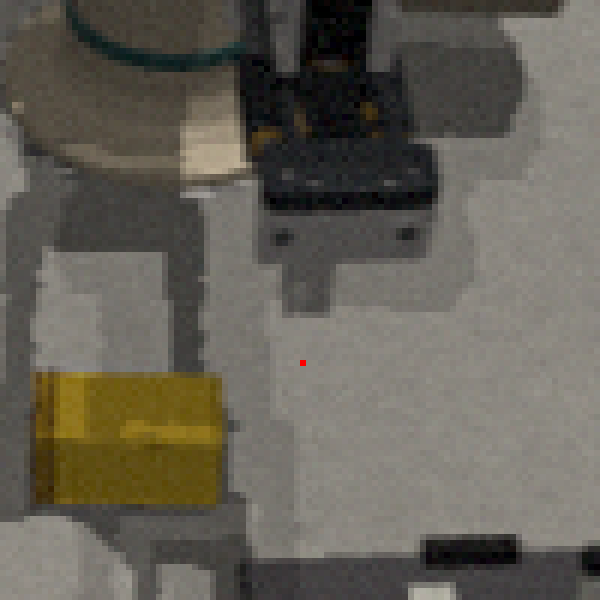

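View pics/s6top.png

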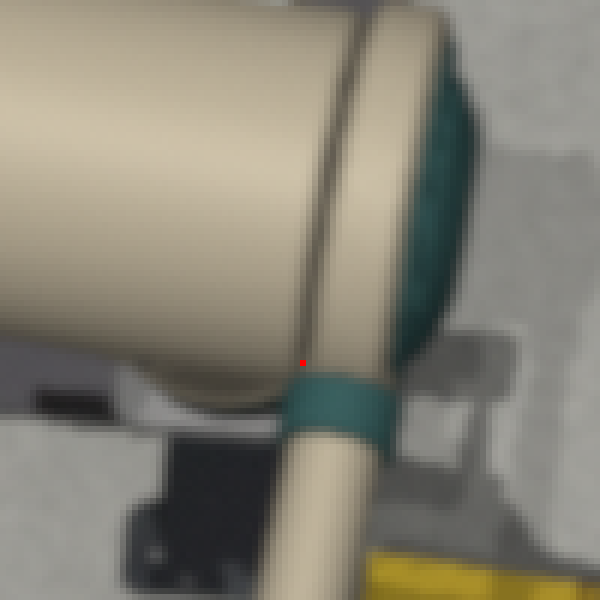

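```bash
cat >> h.py <<'E'
def wire(d,im,q,P,lo,hi,col):
    import itertools
    c=np.array(list(itertools.product(*zip(lo,hi))))
    u=w2p(d,q.apply(c)+P)
    for i in range(8):
        for j in range(i):
            if np.sum(c[i]!=c[j])==1: cv2.line(im,*[tuple(int(round(v*8)) for v in u[k]) for k in(i,j)],col,1,cv2.LINE_AA,3)
def grip_overlay(n,name,gap=0,win=60,s=6,dP=(0,0,0)):
    st=readout.state(); q=Ro.from_quat(st['orientation']);P=np.array(st['ee_pos'])+dP
    d=cam(n); u=w2p(d,P)[0]; x0,y0=np.maximum((np.round(u)-win).astype(int),0)
    d2=dict(d); K=d['intrinsics'].copy()
    im=cv2.resize(d['color'][y0:y0+2*win,x0:x0+2*win,::-1],None,fx=s,fy=s,interpolation=cv2.INTER_CUBIC)
    K[:2]*=s; K[0,2]-=x0*s-s/2; K[1,2]-=y0*s-s/2; d2['intrinsics']=K
    wire(d2,im,q,P,(-37.5,-177,-88.5),(37.5,-97,88.5),(0,255,0))
    for g in(1,-1): wire(d2,im,q,P,(-8,-97,min(g*gap/2,g*(gap/2+12.5))),(8,0,max(g*gap/2,g*(gap/2+12.5))),(0,0,255))
    cv2.imwrite('pics/'+name,im)
E
python3 - <<'E'
from h import *
grip_overlay('scene','s7.png')
E
```

```text
(no output)
```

View pics/s7.png

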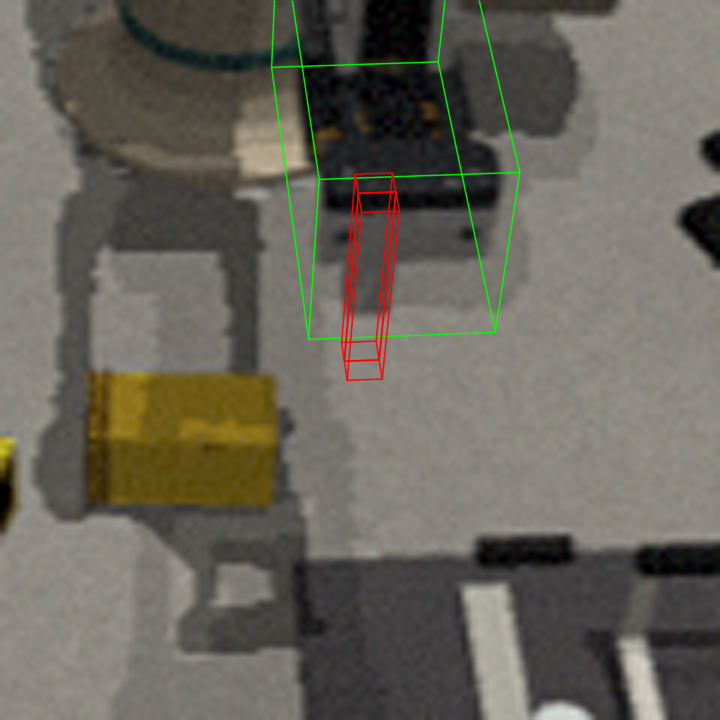

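Call:
servo_tool --pt "0 0 40 0 0 0 255" --pt "0 0 40 0 0 0 255" --pt "0 0 40 0 0 0 255" --pt "0 0 40 0 0 0 255" --pt "20 0 20 0 0 0 255" --pt "0 0 0 0 0 0 255" --pt "0 0 0 0 0 0 255"

```text
time_s: 5.97
ee_pos: [617.7, 8.3, 169.4]
orientation: [0.501, -0.5, 0.499, -0.5]
force: [-1.3, -0.0, 0.5]
finger_gap: 0.004
```

```bash
python3 - <<'E'
from h import *
plan(Rt(0,0),[495,226,67])
grip_overlay('scene','s8.png'); grip_overlay('top','s8t.png')
E
```

```text
t 5.97 q [-0.1   0.35  1.42  0.    1.38 -0.1 ] pos [617.67   8.3  169.37] F [-1.32 -0.    0.54] gap 0.004
turn [ 0.13  0.1  -0.04] | world [-122.67  217.7  -102.37] | shift cur [-217.85  102.8  -122.05] | shift after turn [-217.7   102.37 -122.67]
```

View pics/s8.png

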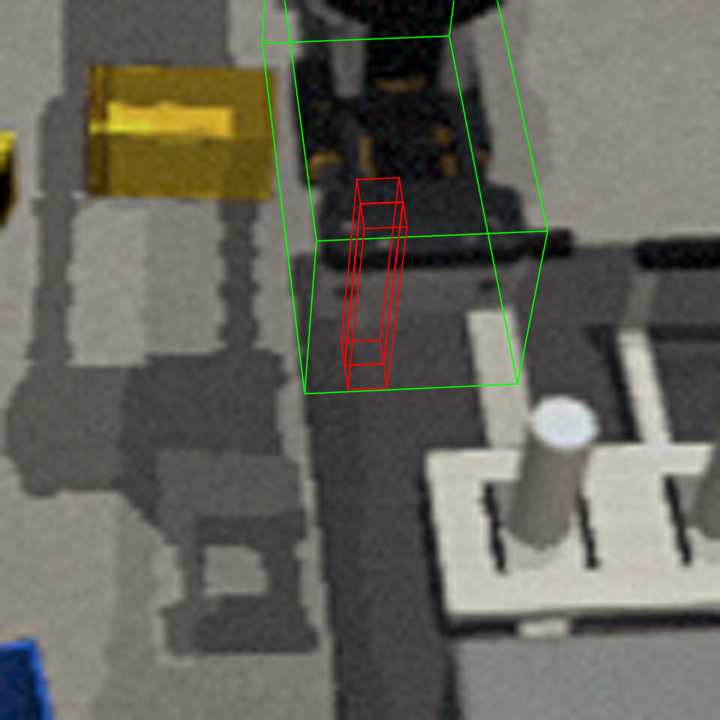

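View pics/s8t.png

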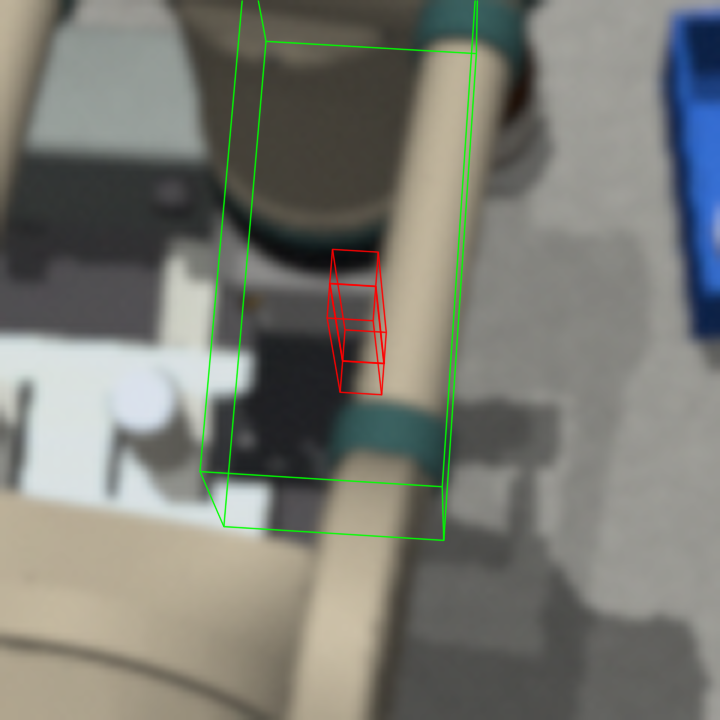

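Call:
servo_tool --pt "0 0 0 0 7 0 255" --pt "0 0 0 0 7 0 255" --pt "0 0 0 0 7 0 255" --pt "0 0 0 0 7 0 255" --pt "0 0 0 0 7 0 255" --pt "0 0 0 0 7 0 255" --pt "0 0 0 0 7 0 255" --pt "0 0 0 0 7 0 255"

```text
time_s: 6.73
ee_pos: [615.6, 8.1, 171.4]
orientation: [-0.205, 0.677, -0.677, 0.205]
force: [0.9, 0.2, 0.4]
finger_gap: 0.002
```

Call:
servo_tool --pt "0 0 0 0 7 0 255" --pt "0 0 0 0 7 0 255" --pt "0 0 0 0 7 0 255" --pt "0 0 0 0 7 0 255" --pt "0 0 0 0 6 0 255" --pt "0 0 0 0 0 0 255" --pt "0 0 0 0 0 0 255"

```text
time_s: 7.32
ee_pos: [616.1, 7.7, 171.3]
orientation: [-0.001, 0.707, -0.707, 0.001]
force: [0.4, -0.3, -0.2]
finger_gap: 0.003
```

```bash
python3 - <<'E'
from h import *
plan(Rt(0,0),[495,226,67])
grip_overlay('scene','s9.png'); grip_overlay('top','s9t.png')
E
```

```text
t 7.32 q [-0.1   0.34  1.42  0.    1.38  1.47] pos [616.12   7.65 171.27] F [ 0.44 -0.32 -0.23] gap 0.003
turn [  0.01 -89.79  -0.03] | world [-121.12  218.35 -104.27] | shift cur [ 120.33  104.33 -218.76] | shift after turn [-218.35  104.27 -121.12]
```

View pics/s9.png

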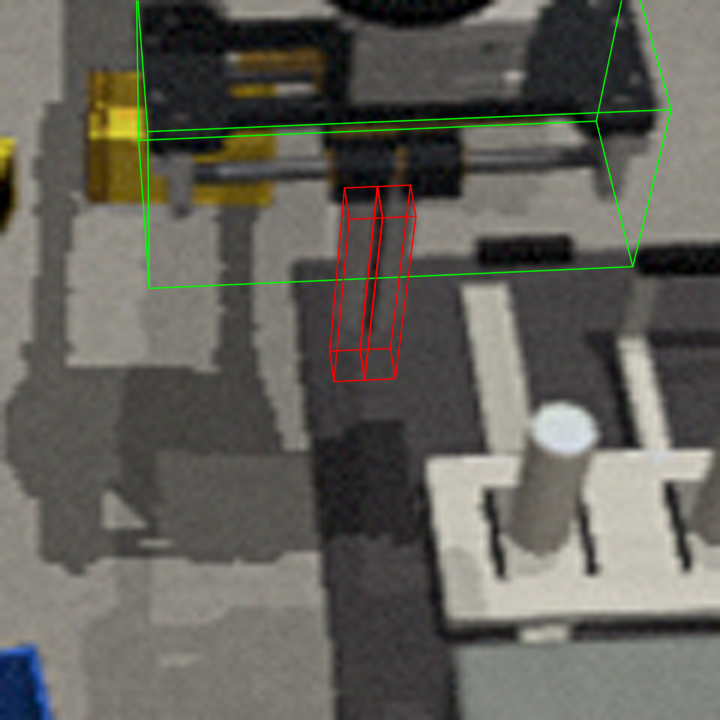

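View pics/s9t.png

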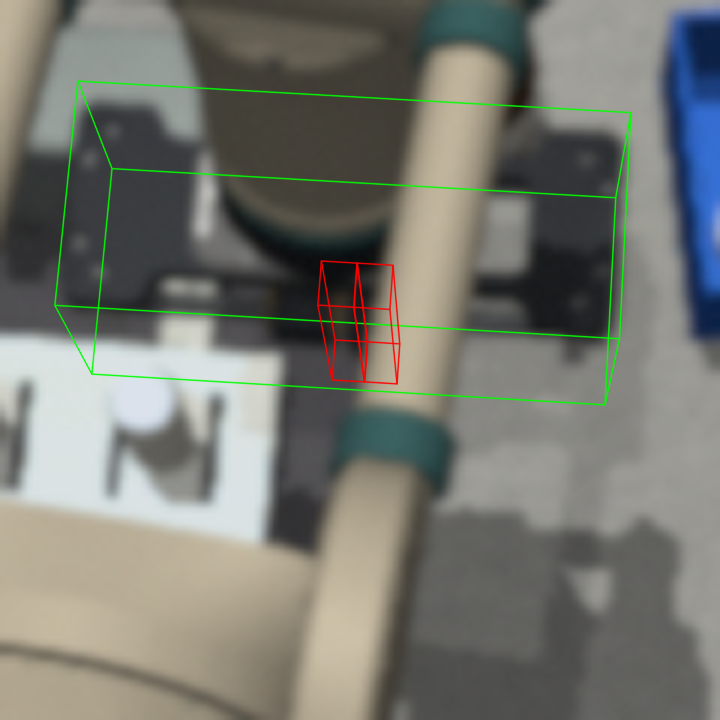

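Call:
servo_tool --pt "0 0 40 0 0 0 255" --pt "0 0 40 0 0 0 255" --pt "0 0 30 0 0 0 255" --pt "0 0 0 0 0 0 255" --pt "0 0 0 0 0 0 255"

```text
time_s: 7.83
ee_pos: [616.9, -104.6, 170.5]
orientation: [0.001, 0.707, -0.707, -0.001]
force: [0.2, 0.3, 0.8]
finger_gap: 0.006
```

```bash
python3 - <<'E'
from h import *
plan(Rt(0,0),[495,226,67])
grip_overlay('scene','s10.png'); grip_overlay('top','s10t.png')
E
```

```text
t 7.83 q [-0.28  0.36  1.4   0.    1.38  1.29] pos [ 616.91 -104.65  170.51] F [0.19 0.29 0.77] gap 0.006
turn [  0.04 -90.1   -0.02] | world [-121.91  330.65 -103.51] | shift cur [ 122.47  103.75 -330.36] | shift after turn [-330.65  103.51 -121.91]
```

View pics/s10.png

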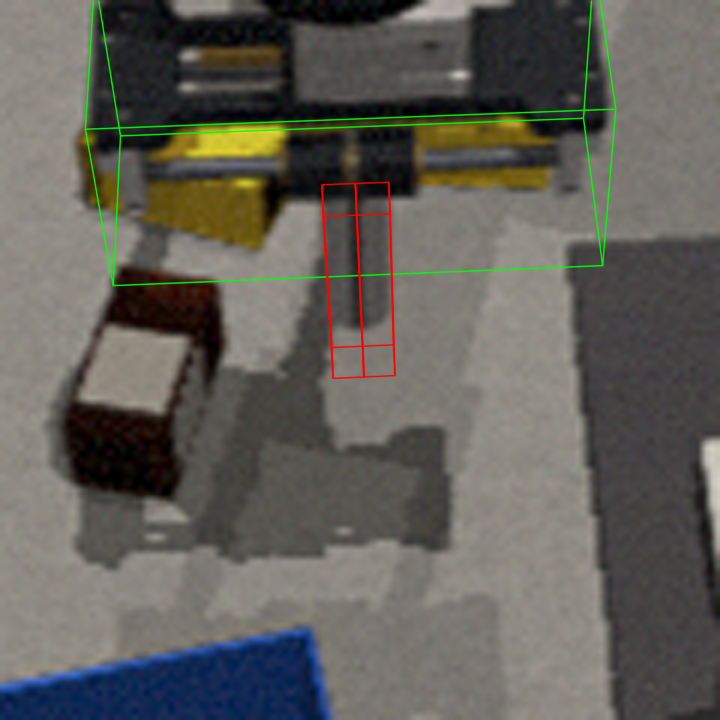

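View pics/s10t.png

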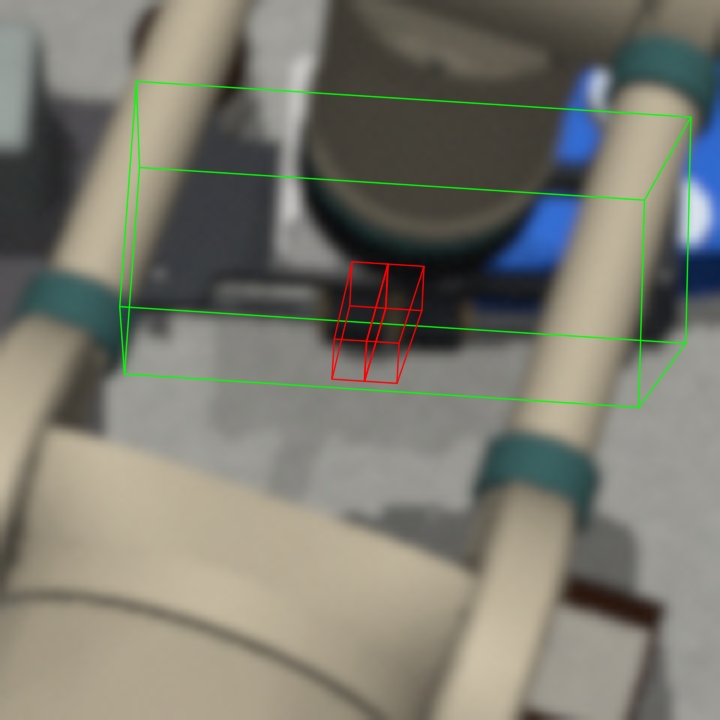

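Call:
servo_tool --pt "0 40 0 0 0 0 255" --pt "0 40 0 0 0 0 255" --pt "0 40 0 0 0 0 255" --pt "0 25 0 0 0 0 255" --pt "0 0 0 0 0 0 255" --pt "0 0 0 0 0 0 255"

```text
time_s: 8.43
ee_pos: [616.4, -101.8, 24.8]
orientation: [-0.002, 0.708, -0.707, -0.0]
force: [0.0, -0.1, 1.2]
finger_gap: 0.003
```

```bash
python3 - <<'E'
from h import *
plan(Rt(-90,0),[617,-105,0])
grip_overlay('scene','s11.png'); grip_overlay('top','s11t.png')
E
```

```text
t 8.43 q [-0.28  0.46  1.61  0.    1.07  1.29] pos [ 616.38 -101.79   24.84] F [ 0.04 -0.14  1.18] gap 0.003
turn [0.07 0.1  0.15] | world [  0.62  -3.21 -24.84] | shift cur [-0.68 24.83  3.24] | shift after turn [-0.62 24.84  3.21]
```

View pics/s11.png

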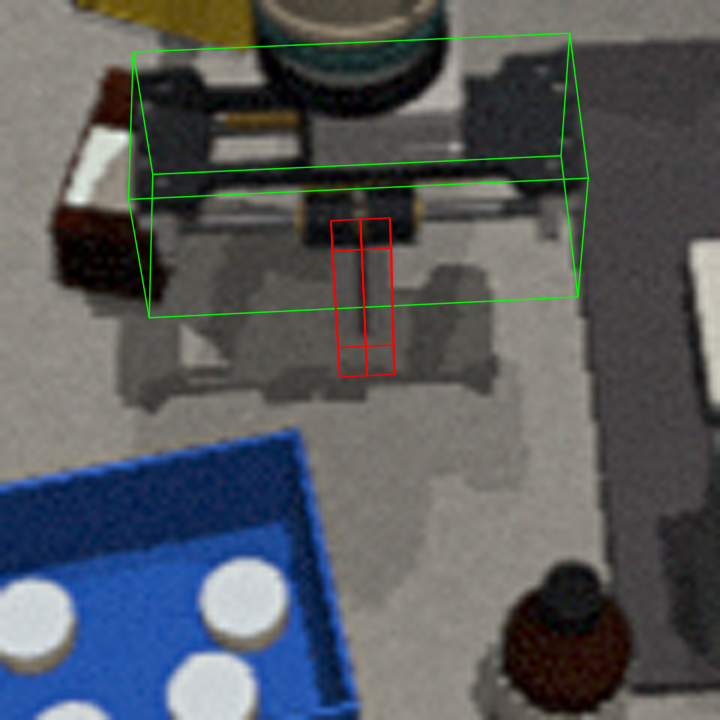

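View pics/s11t.png

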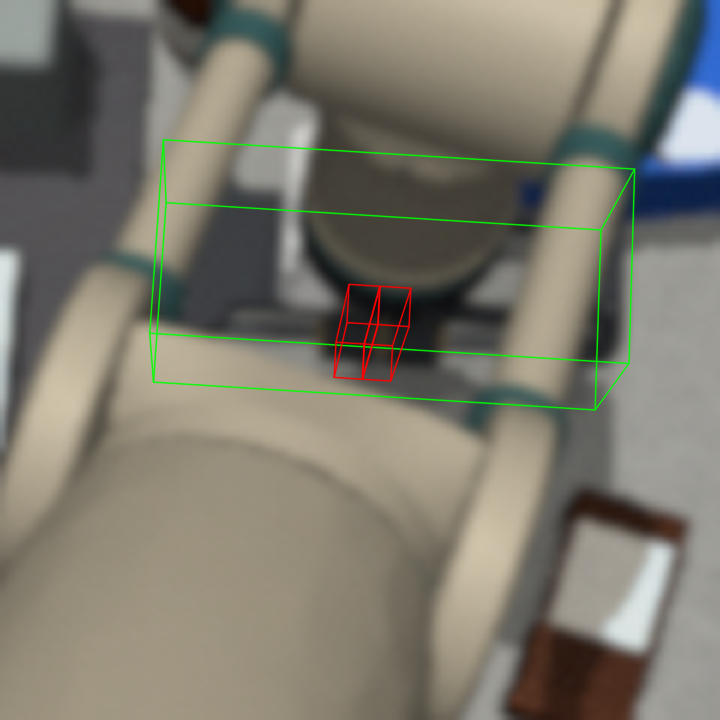

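Call:
servo_tool --pt "0 8 0 0 0 0 255" --pt "0 7 0 0 0 0 255" --pt "0 4 0 0 0 0 255" --pt "0 0 0 0 0 0 255" --pt "0 0 0 0 0 0 255"

```text
time_s: 8.95
ee_pos: [617.0, -103.5, 6.5]
orientation: [0.0, 0.707, -0.707, -0.0]
force: [-0.9, 0.2, -0.4]
finger_gap: 0.004
```

Call:
servo_tool --pt "0 3 0 0 0 0 255" --pt "0 0 0 0 0 0 255" --pt "0 0 0 0 0 0 255"

```text
time_s: 9.2
ee_pos: [617.1, -103.5, 3.6]
orientation: [0.0, 0.707, -0.707, -0.0]
force: [0.0, 0.5, -0.6]
finger_gap: 0.005
```

Call:
servo_tool --pt "0 2 0 0 0 0 255" --pt "0 1 0 0 0 0 255" --pt "0 0 0 0 0 0 255"

```text
time_s: 9.45
ee_pos: [617.0, -103.4, 0.4]
orientation: [-0.0, 0.707, -0.707, -0.0]
force: [0.1, 0.1, -0.4]
finger_gap: 0.005
```

Call:
servo_tool --pt "0 2 0 0 0 0 255" --pt "0 0 0 0 0 0 255" --pt "0 0 0 0 0 0 255"

```text
time_s: 9.7
ee_pos: [617.1, -103.4, -1.5]
orientation: [0.0, 0.707, -0.707, -0.0]
force: [-0.0, -0.1, 0.0]
finger_gap: 0.006
```

```bash
python3 - <<'E'
from h import *
plan(Rt(-90,0),[617,-105,0])
grip_overlay('scene','s12.png',win=40,s=9)
E
```

```text
t 9.7 q [-0.28  0.49  1.64  0.    1.01  1.29] pos [ 617.09 -103.44   -1.5 ] F [-0.04 -0.1   0.  ] gap 0.006
turn [ 0.01 -0.01  0.01] | world [-0.09 -1.56  1.5 ] | shift cur [ 0.09 -1.5   1.56] | shift after turn [ 0.09 -1.5   1.56]
```

View pics/s12.png

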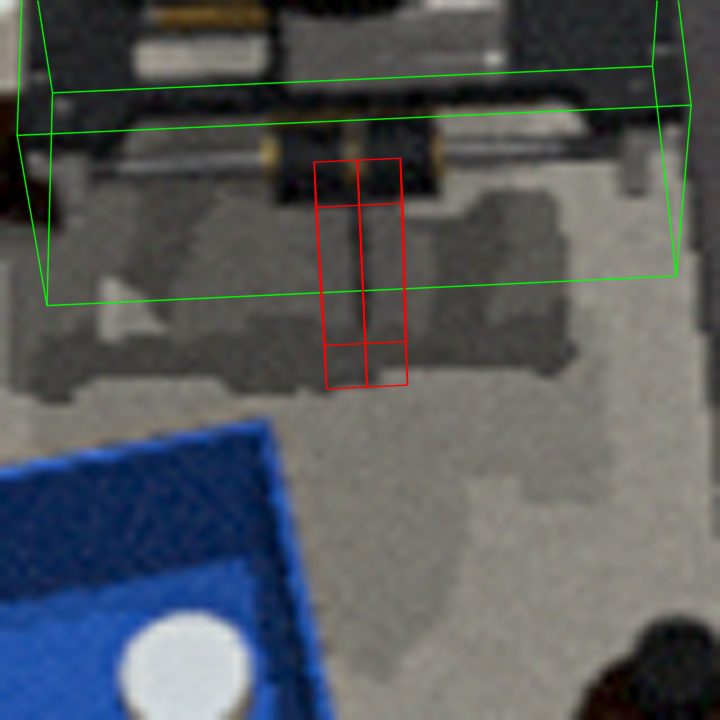

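Call:
servo_tool --pt "0 3 0 0 0 0 255" --pt "0 3 0 0 0 0 255" --pt "0 0 0 0 0 0 255" --pt "0 0 0 0 0 0 255"

```text
time_s: 10.08
ee_pos: [616.9, -103.3, -7.7]
orientation: [-0.0, 0.707, -0.707, -0.0]
force: [0.6, 0.7, 0.0]
finger_gap: 0.003
```

Call:
servo_tool --pt "0 3 0 0 0 0 255" --pt "0 2 0 0 0 0 255" --pt "0 0 0 0 0 0 255" --pt "0 0 0 0 0 0 255"

```text
time_s: 10.42
ee_pos: [617.0, -103.4, -12.6]
orientation: [-0.0, 0.707, -0.707, -0.0]
force: [-0.0, 0.0, 0.9]
finger_gap: 0.004
```

Call:
servo_tool --pt "0 2 0 0 0 0 255" --pt "0 2 0 0 0 0 255" --pt "0 0 0 0 0 0 255" --pt "0 0 0 0 0 0 255"

```text
time_s: 10.75
ee_pos: [617.0, -103.4, -16.5]
orientation: [-0.0, 0.707, -0.707, -0.0]
force: [0.3, -0.1, 0.5]
finger_gap: 0.008
```

Call:
servo_tool --pt "0 2 0 0 0 0 255" --pt "0 0 0 0 0 0 255" --pt "0 0 0 0 0 0 255"

```text
time_s: 11.0
ee_pos: [617.1, -103.4, -18.5]
orientation: [-0.0, 0.707, -0.707, -0.0]
force: [-1.2, -1.1, -0.2]
finger_gap: 0.003
```

Call:
servo_tool --pt "0 1 0 0 0 0 255" --pt "0 1 0 0 0 0 255" --pt "0 0 0 0 0 0 255"

```text
time_s: 11.25
ee_pos: [617.1, -103.4, -20.5]
orientation: [0.0, 0.707, -0.707, -0.0]
force: [0.3, 1.0, -0.1]
finger_gap: 0.008
```

Call:
servo_tool --pt "0 1 0 0 0 0 255" --pt "0 1 0 0 0 0 255" --pt "0 0 0 0 0 0 255"

```text
time_s: 11.5
ee_pos: [617.1, -103.4, -22.6]
orientation: [-0.0, 0.707, -0.707, -0.0]
force: [0.0, 0.1, 0.1]
finger_gap: 0.006
```

Call:
servo_tool --pt "0 1 0 0 0 0 255" --pt "0 1 0 0 0 0 255" --pt "0 0 0 0 0 0 255"

```text
time_s: 11.75
ee_pos: [617.0, -103.4, -24.6]
orientation: [-0.0, 0.707, -0.707, -0.0]
force: [-1.0, 0.5, 0.5]
finger_gap: 0.005
```

```bash
python3 - <<'E'
from h import *
grip_overlay('scene','s13.png',win=40,s=9)
E
```

```text
(no output)
```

View pics/s13.png

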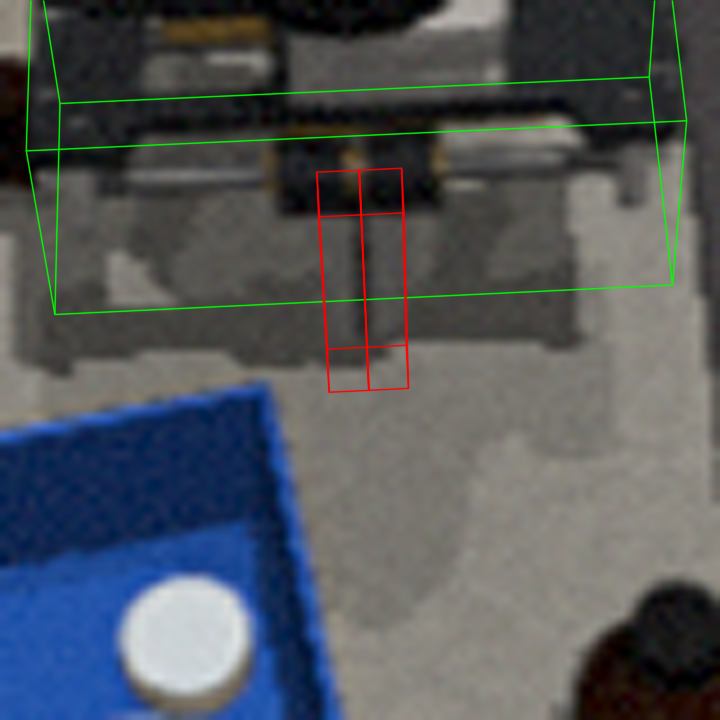

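Call:
servo_tool --pt "0 1 0 0 0 0 255" --pt "0 1 0 0 0 0 255" --pt "0 0 0 0 0 0 255"

```text
time_s: 12.05
ee_pos: [617.1, -103.4, -26.5]
orientation: [-0.0, 0.707, -0.707, -0.0]
force: [-0.2, -0.0, -0.7]
finger_gap: 0.006
```

Call:
servo_tool --pt "0 1 0 0 0 0 255" --pt "0 1 0 0 0 0 255" --pt "0 0 0 0 0 0 255"

```text
time_s: 12.3
ee_pos: [617.2, -103.5, -28.4]
orientation: [0.0, 0.707, -0.707, -0.0]
force: [-1.0, -0.5, 0.2]
finger_gap: 0.005
```

Call:
servo_tool --pt "0 1 0 0 0 0 255" --pt "0 1 0 0 0 0 255" --pt "0 0 0 0 0 0 255"

```text
time_s: 12.55
ee_pos: [617.3, -103.5, -28.5]
orientation: [-0.0, -0.707, 0.707, -0.0]
force: [-3.1, 0.6, 9.6]
finger_gap: 0.006
```

```bash
python3 - <<'E'
from h import *
grip_overlay('scene','s14.png',win=40,s=9,dP=(0,0,28.5))
E
```

```text
(no output)
```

View pics/s14.png

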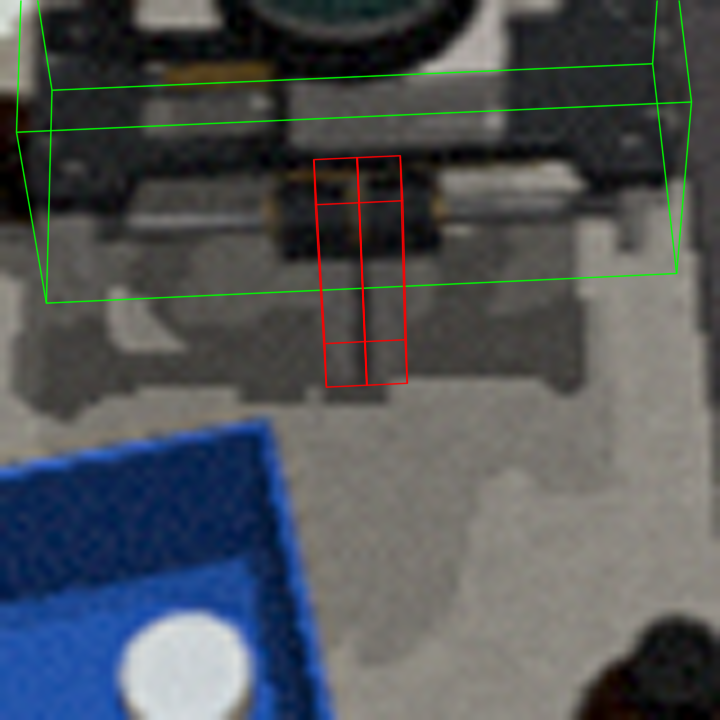

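Call:
servo_tool --pt "0 -40 0 0 0 0 255" --pt "0 -40 0 0 0 0 255" --pt "0 -40 0 0 0 0 255" --pt "0 -40 0 0 0 0 0" --pt "0 -40 0 0 0 0 0" --pt "14 0 -37 0 0 0 0" --pt "14 0 -37 0 0 0 0" --pt "14 0 -37 0 0 0 0"

```text
time_s: 13.27
ee_pos: [575.2, 8.1, 170.6]
orientation: [0.002, 0.707, -0.707, -0.0]
force: [0.2, 0.6, -0.6]
finger_gap: 0.324
```

Call:
servo_tool --pt "14 0 -37 0 0 0 0" --pt "14 0 -37 0 0 0 0" --pt "14 0 -37 0 0 0 0" --pt "14 0 -37 0 0 0 0" --pt "14 0 -37 0 0 0 0" --pt "0 0 0 0 -7 0 0" --pt "0 0 0 0 -7 0 0" --pt "0 0 0 0 -7 0 0"

```text
time_s: 13.93
ee_pos: [504.6, 193.7, 169.7]
orientation: [0.132, -0.695, 0.695, -0.132]
force: [0.3, 0.2, 0.3]
finger_gap: 0.892
```

Call:
servo_tool --pt "0 0 0 0 -7 0 0" --pt "0 0 0 0 -7 0 0" --pt "0 0 0 0 -7 0 0" --pt "0 0 0 0 -7 0 0" --pt "0 0 0 0 -7 0 0" --pt "0 0 0 0 -7 0 0" --pt "0 0 0 0 -7 0 0" --pt "0 0 0 0 -7 0 0"

```text
time_s: 14.6
ee_pos: [505.1, 192.5, 169.6]
orientation: [-0.442, 0.552, -0.552, 0.442]
force: [-0.1, -0.0, -0.3]
finger_gap: 1.0
```

Call:
servo_tool --pt "0 0 0 0 -7 0 0" --pt "0 0 0 0 -6 0 0" --pt "0 0 0 0 0 0 0"

```text
time_s: 14.85
ee_pos: [505.1, 192.5, 169.6]
orientation: [0.5, -0.5, 0.5, -0.5]
force: [0.2, 0.8, -0.2]
finger_gap: 1.0
```

```bash
python3 - <<'E'
from h import *
plan(Rt(0,0),[495,226.5,38.5])
d=cam('scene');grip_overlay('scene','s15.png',gap=94,dP=(0,0,28.5))
E
```

```text
t 14.85 q [0.24 0.23 1.59 0.   1.32 0.23] pos [505.05 192.48 169.59] F [ 0.22  0.76 -0.23] gap 1.0
turn [ 0.01  0.08 -0.  ] | world [ -10.05   34.02 -131.09] | shift cur [-34.03 131.1   -9.98] | shift after turn [-34.02 131.09 -10.05]
```

View pics/s15.png

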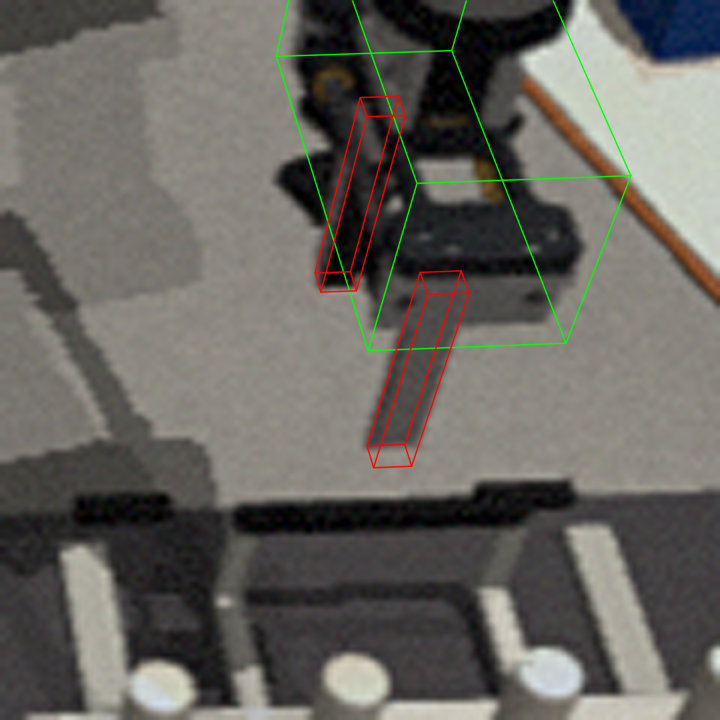

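Call:
servo_tool --pt "-34 0 -10 0 0 0 0" --pt "0 35 0 0 0 0 0" --pt "0 35 0 0 0 0 0" --pt "0 30 0 0 0 0 0" --pt "0 20 0 0 0 0 0" --pt "0 11 0 0 0 0 255" --pt "0 0 0 0 0 0 255" --pt "0 0 0 0 0 0 255"

```text
time_s: 15.62
ee_pos: [495.0, 226.5, 38.3]
orientation: [-0.5, 0.501, -0.5, 0.499]
force: [0.6, 0.1, 1.1]
finger_gap: 0.824
```

Call:
servo_tool --pt "0 0 0 0 0 0 255" --pt "0 0 0 0 0 0 255" --pt "0 0 0 0 0 0 255" --pt "0 0 0 0 0 0 255" --pt "0 0 0 0 0 0 255" --pt "0 0 0 0 0 0 255" --pt "0 0 0 0 0 0 255" --pt "0 0 0 0 0 0 255"

```text
time_s: 16.28
ee_pos: [495.3, 226.6, 38.7]
orientation: [-0.5, 0.5, -0.5, 0.5]
force: [-0.0, 0.6, 0.1]
finger_gap: 0.258
```

Call:
servo_tool --pt "0 0 0 0 0 0 255" --pt "0 0 0 0 0 0 255" --pt "0 0 0 0 0 0 255" --pt "0 0 0 0 0 0 255" --pt "0 0 0 0 0 0 255"

```text
time_s: 16.7
ee_pos: [495.2, 226.5, 38.6]
orientation: [-0.5, 0.5, -0.5, 0.5]
force: [-0.4, -0.2, 0.3]
finger_gap: 0.122
```

Call:
servo_tool --pt "0 0 -5 0 0 0 255" --pt "0 0 -10 0 0 0 255" --pt "0 0 -12 0 0 0 255" --pt "0 0 -12 0 0 0 255" --pt "0 0 -12 0 0 0 255" --pt "0 0 -8 0 0 0 255" --pt "0 0 -5 0 0 0 255" --pt "0 0 0 0 0 0 255"

```text
time_s: 17.37
ee_pos: [428.3, 227.2, 38.6]
orientation: [-0.5, 0.501, -0.499, 0.499]
force: [-2.5, 5.0, -0.9]
finger_gap: 0.124
```

Call:
servo_tool --pt "0 0 -3 0 0 0 255" --pt "0 0 -3 0 0 0 255" --pt "0 0 -2 0 0 0 255" --pt "0 0 0 0 0 0 255" --pt "0 0 0 0 0 0 255"

```text
time_s: 17.78
ee_pos: [423.6, 227.2, 38.6]
orientation: [-0.499, 0.5, -0.5, 0.5]
force: [0.2, 5.2, -3.4]
finger_gap: 0.125
```

Call:
servo_tool --pt "0 0 -2 0 0 0 255" --pt "0 0 -1 0 0 0 255" --pt "0 0 0 0 0 0 255" --pt "0 0 0 0 0 0 255"

```text
time_s: 18.12
ee_pos: [423.9, 227.3, 38.7]
orientation: [-0.498, 0.499, -0.501, 0.502]
force: [5.4, 4.4, -9.1]
finger_gap: 0.124
```

Call:
servo_tool --pt "0 0 2 0 0 0 0" --pt "0 0 0 0 0 0 0" --pt "0 0 0 0 0 0 0" --pt "0 0 0 0 0 0 0" --pt "0 -30 0 0 0 0 0" --pt "0 -40 0 0 0 0 0" --pt "0 -40 0 0 0 0 0" --pt "0 -40 0 0 0 0 0"

```text
time_s: 18.78
ee_pos: [421.2, 225.8, 190.3]
orientation: [0.501, -0.5, 0.5, -0.499]
force: [0.7, -0.3, -0.5]
finger_gap: 0.658
```

Call:
servo_tool --pt "38 0 12 0 0 0 0" --pt "38 0 12 0 0 0 0" --pt "38 0 12 0 0 0 0" --pt "38 0 12 0 0 0 0" --pt "38 0 12 0 0 0 0" --pt "38 0 12 0 0 0 0" --pt "38 0 12 0 0 0 0" --pt "38 0 12 0 0 0 0"

```text
time_s: 19.45
ee_pos: [517.7, -79.6, 188.8]
orientation: [-0.5, 0.5, -0.5, 0.5]
force: [0.8, 0.2, 0.6]
finger_gap: 0.997
```

```bash
python3 - <<'E'
from h import *
plan(Rt(-103.8,0),[526,-214,150])
d=cam('top'); crop(d,130,85,330,270,'t1.png',4); crop(d,355,170,515,290,'t1j.png',5)
E
```

```text
t 19.45 q [-0.29  0.19  1.59 -0.    1.36 -0.28] pos [517.68 -79.56 188.83] F [0.83 0.23 0.59] gap 0.997
turn [  0.01 103.77   0.04] | world [   8.32 -134.44  -38.83] | shift cur [134.43  38.85   8.4 ] | shift after turn [-40.14  38.83 128.57]
```

View pics/t1.png

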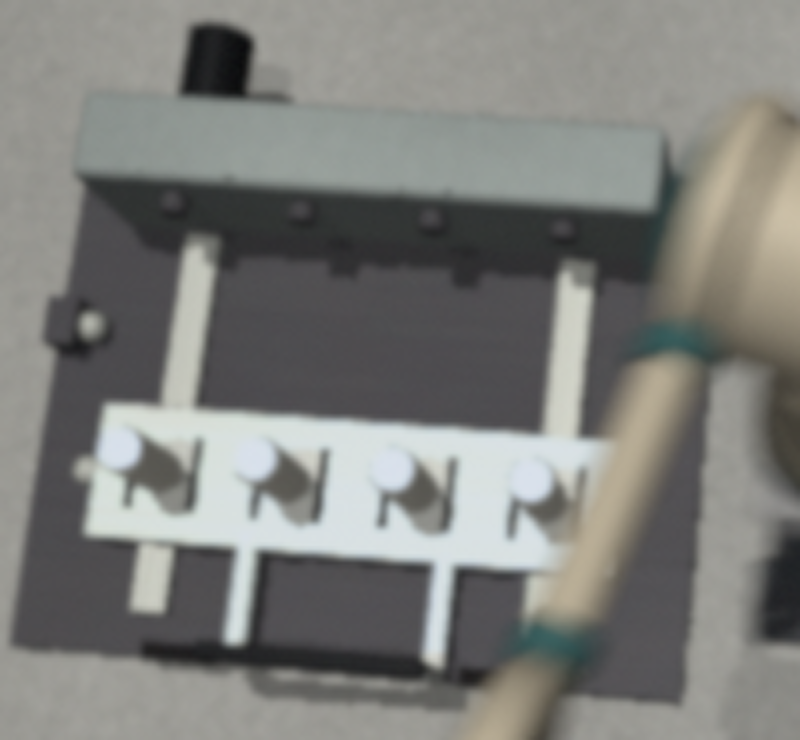

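View pics/t1j.png

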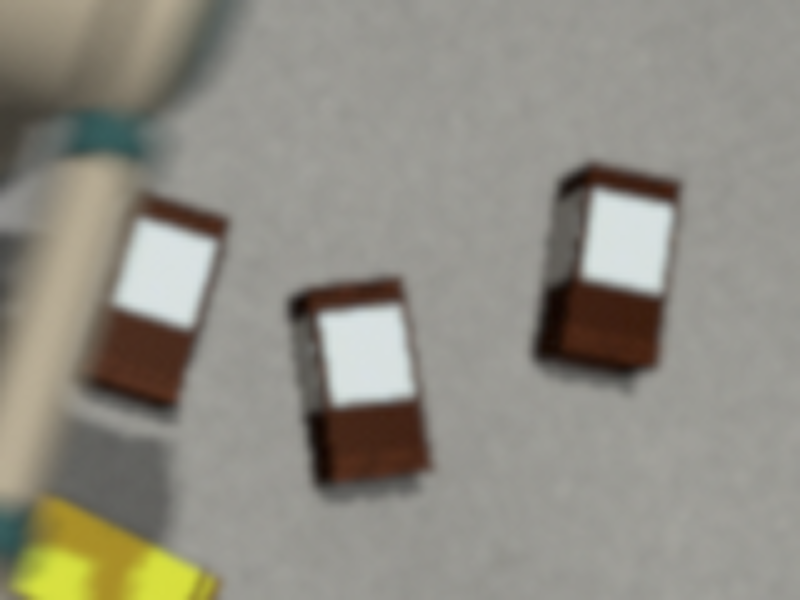

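Call:
servo_tool --pt "34 0 2 0 7 0 0" --pt "0 0 0 0 7 0 0" --pt "0 0 0 0 7 0 0" --pt "0 0 0 0 7 0 0" --pt "0 0 0 0 7 0 0" --pt "0 0 0 0 7 0 0" --pt "0 0 0 0 7 0 0" --pt "0 0 0 0 7 0 0"

```text
time_s: 20.17
ee_pos: [519.4, -111.3, 188.6]
orientation: [-0.205, 0.677, -0.677, 0.204]
force: [0.4, 0.1, -0.5]
finger_gap: 0.998
```

Call:
servo_tool --pt "0 0 0 0 7 0 0" --pt "0 0 0 0 7 0 0" --pt "0 0 0 0 7 0 0" --pt "0 0 0 0 7 0 0" --pt "0 0 0 0 7 0 0" --pt "0 0 0 0 7 0 0" --pt "0 0 0 0 5.8 0 0" --pt "0 0 0 0 0 -7 0"

```text
time_s: 20.83
ee_pos: [511.6, -108.6, 189.4]
orientation: [0.04, 0.706, -0.695, -0.132]
force: [-0.5, -0.0, 0.2]
finger_gap: 1.001
```

Call:
servo_tool --pt "0 0 0 0 0 -7 0" --pt "0 0 0 0 0 -7 0" --pt "0 0 0 0 0 -7 0" --pt "0 0 0 0 0 -2 0" --pt "0 0 0 0 0 0 0" --pt "0 0 0 0 0 0 0"

```text
time_s: 21.33
ee_pos: [520.0, -111.4, 187.6]
orientation: [-0.1, 0.7, -0.656, -0.264]
force: [-0.6, 0.5, 0.3]
finger_gap: 1.003
```

```bash
python3 - <<'E'
from h import *
plan(Rt(-103.8,-30),[526,-214,150])
d=cam('top')
print('tips',p2w(d,np.array([(122,447),(257,460),(391,470),(530,480)])/4+[130,85],112))
R=Ro.from_quat(readout.state()['orientation']).as_matrix(); print(R)
grip_overlay('scene','u1.png',gap=94,dP=(0,0,28.5));grip_overlay('scene','u2.png',gap=94,dP=-28.5*R[:,1])
E
```

```text
t 21.33 q [-0.31  0.55  1.17 -0.04  1.95  1.49] pos [ 519.97 -111.36  187.65] F [-0.65  0.46  0.28] gap 1.003
turn [-0.   -0.01  0.12] | world [   6.03 -102.64  -37.65] | shift cur [-45.14  17.35  98.23] | shift after turn [-45.09  17.44  98.24]
tips [[542.43 353.84 112.  ]
 [539.86 268.82 112.  ]
 [539.11 185.87 112.  ]
 [538.55 100.8  112.  ]]
[[-0.84 -0.49 -0.24]
 [ 0.21  0.12 -0.97]
 [ 0.5  -0.87  0.  ]]
```

View pics/u1.png

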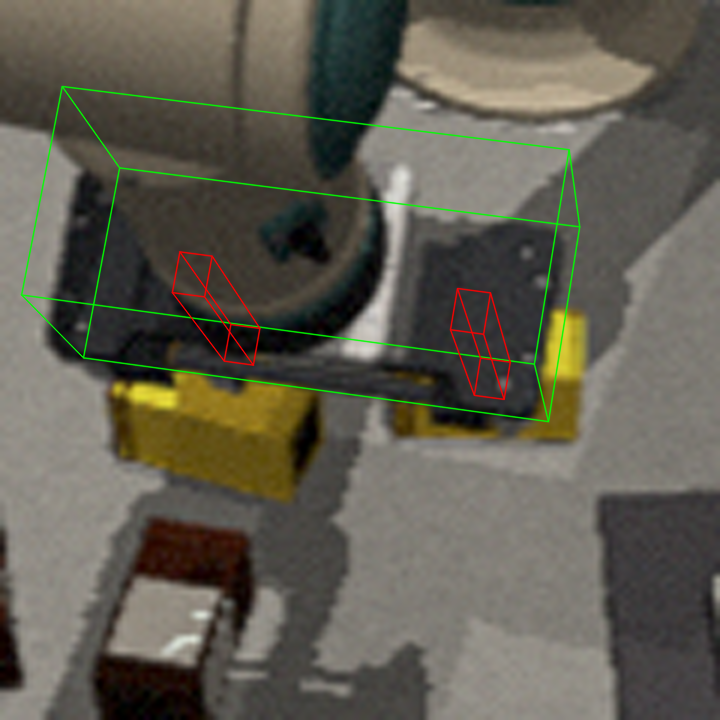

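View pics/u2.png

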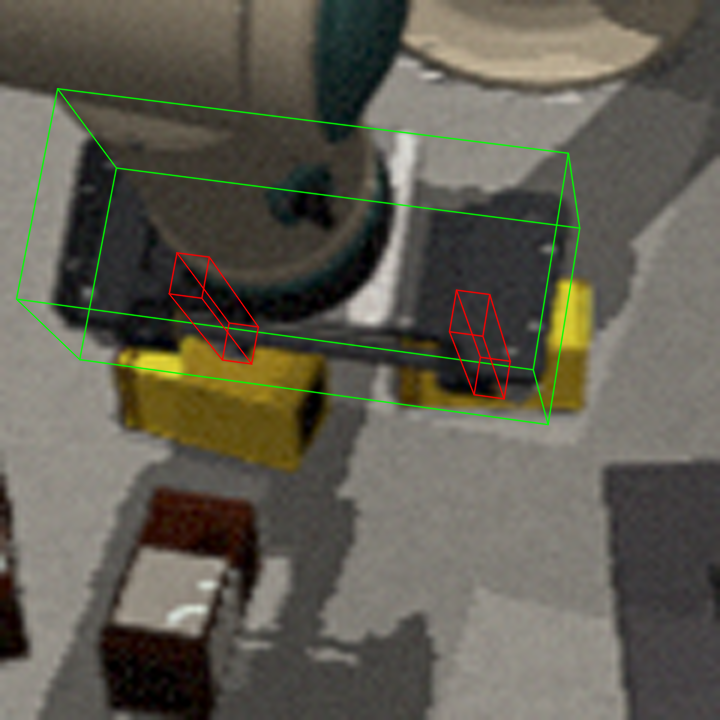

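Call:
servo_tool --pt "0 0 0 0 0 7 0" --pt "0 0 0 0 0 7 0" --pt "0 0 0 0 0 7 0" --pt "0 0 0 0 0 7 0" --pt "0 0 0 0 0 7 0" --pt "0 0 0 0 0 7 0" --pt "0 0 0 0 0 7 0" --pt "0 0 0 0 0 7 0"

```text
time_s: 22.15
ee_pos: [519.5, -111.2, 192.3]
orientation: [-0.245, -0.663, 0.703, -0.079]
force: [0.1, -0.2, -0.3]
finger_gap: 1.002
```

Call:
servo_tool --pt "0 0 0 0 0 7 0" --pt "0 0 0 0 0 7 0" --pt "0 0 0 0 0 7 0" --pt "0 0 0 0 0 7 0" --pt "0 0 0 0 0 6 0" --pt "0 0 0 0 0 0 0" --pt "0 0 0 0 0 0 0"

```text
time_s: 22.73
ee_pos: [529.5, -90.1, 191.3]
orientation: [-0.349, -0.629, 0.662, -0.212]
force: [0.2, -0.6, 0.4]
finger_gap: 0.998
```

```bash
python3 - <<'E'
from h import *
plan(Rt(-103.8,60),[526,-214,150])
R=Ro.from_quat(readout.state()['orientation']).as_matrix(); print(R)
grip_overlay('scene','u3.png',gap=94,dP=(0,0,28.5));grip_overlay('scene','u4.png',gap=94,dP=-28.5*R[:,1]);grip_overlay('top','u4t.png',gap=94,dP=-28.5*R[:,1])
E
```

```text
t 22.73 q [-0.48 -0.16  2.31  0.86  0.3   0.56] pos [529.51 -90.09 191.26] F [ 0.2  -0.6   0.36] gap 0.998
turn [ 3.25 -0.08 13.28] | world [  -3.51 -123.91  -41.26] | shift cur [ 12.74  40.41 123.58] | shift after turn [ 22.65  43.27 121.17]
[[-0.67  0.72 -0.19]
 [ 0.16 -0.12 -0.98]
 [-0.73 -0.68 -0.03]]
```

View pics/u3.png

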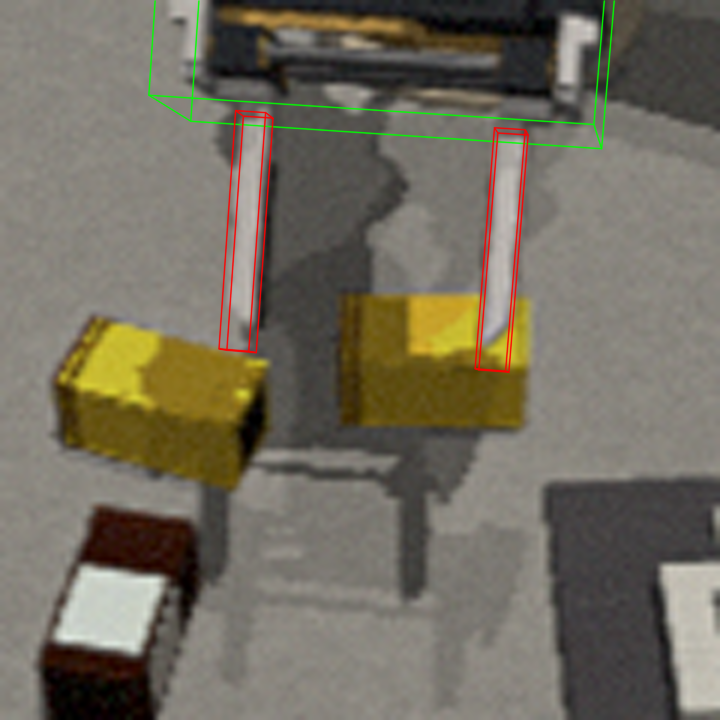

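View pics/u4.png

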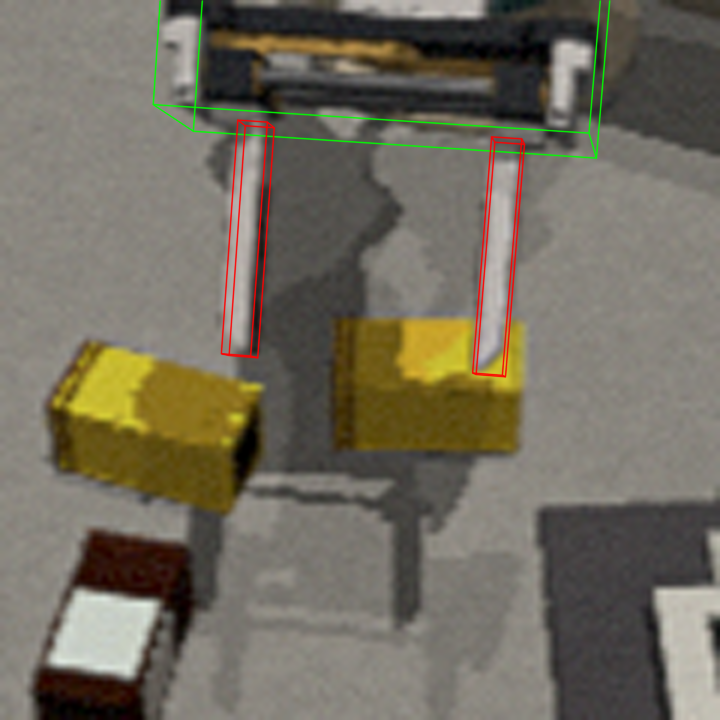

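View pics/u4t.png

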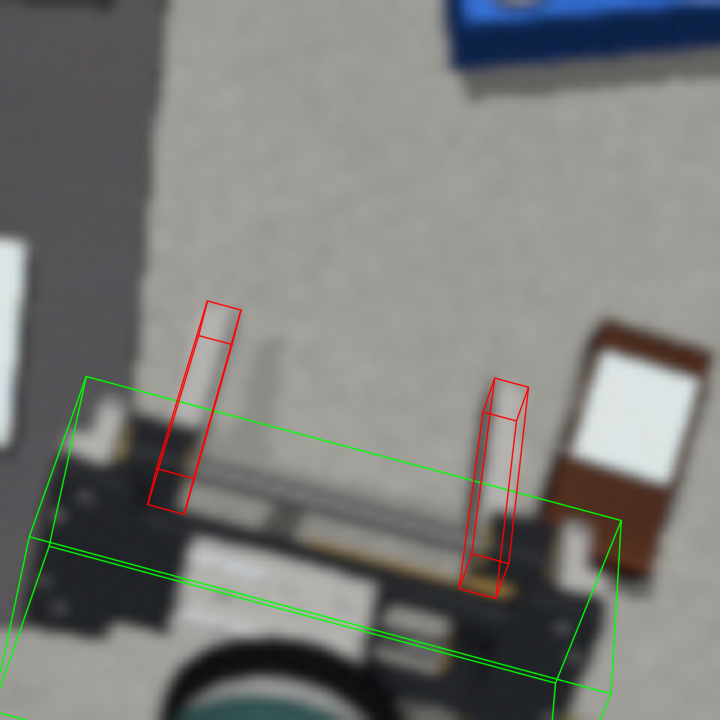

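```bash
cat > fk.py <<'E'
import numpy as np, json
from scipy.spatial.transform import Rotation as Ro
from scipy.optimize import least_squares
def fk(q,p):
    h,a0,d,L1,e1,L2,e2,Lt=p[:8]
    q=np.asarray(q)
    E=lambda ax,a: Ro.from_euler(ax,a)
    R=E('z',q[0]); P=R.apply([a0,0,h])
    R=R*E('y',q[1]); P=P+R.apply([e1,d,L1])
    R=R*E('y',q[2]); P=P+R.apply([e2,0,L2])
    R=R*E('z',p[8]*q[3]); R=R*E('y',q[4]); R=R*E('z',p[9]*q[5]); P=P+R.apply([0,0,Lt])
    # tool y = local z ; jaw z = local x at q6=0 ; x = y×z = z×x = y
    R=R*Ro.from_matrix(np.array([[0,0,1],[1,0,0],[0,1,0]]).astype(float))
    return P,R
if __name__=='__main__':
    L=[json.loads(l) for l in open('log.jsonl')]
    best=None
    for s4 in(1,-1):
        for s6 in (1,-1):
            def res(x):
                o=[]
                for q,P,o_ in L:
                    p,R=fk(q,list(x)+[s4,s6]); o+=list(p-P)+list(100*(R.inv()*Ro.from_quat(o_)).as_rotvec())
                return o
            r=least_squares(res,[200,0,70,350,0,350,0,200])
            if best is None or r.cost<best[0]: best=(r.cost,list(r.x)+[s4,s6],np.abs(r.fun).max(),len(L))
    print(best); json.dump(best[1],open('fk.json','w'))
E
python3 fk.py
```

```text
(np.float64(306495.41219306295), [np.float64(52.40055351212163), np.float64(-4.140327087644999), np.float64(78.76930475523108), np.float64(483.85207989648916), np.float64(65.30569207191715), np.float64(377.51122881129703), np.float64(-18.389653930432974), np.float64(261.3265268443803), -1, -1], np.float64(294.67400814095646), 14)
```

```bash
sed -i "s/p\[9\]\*q\[5\]/np.pi+p[9]*q[5]/" fk.py; python3 fk.py
```

```text
(np.float64(7.1384036343821e-18), [np.float64(136.79999999669724), np.float64(-3.728470500006728e-11), np.float64(69.40000000021524), np.float64(629.6999999963695), np.float64(2.6487457095280414e-10), np.float64(421.0999999993943), np.float64(60.39999999490077), np.float64(419.13499999749916), 1, 1], np.float64(1.1833094504254404e-09), 14)
```

```bash
cat > ik.py <<'E'
from fk import *
from h import Rt
p=json.load(open('fk.json'))
lo=np.array([-2.89,-.75,.22,-1.18,.11,-2.7])+.03; hi=np.array([2.89,2.08,2.7,4.32,2.71,2.7])-.03
OFF=47.5
def ik(G,yaw,t,seeds=None,off=OFF,n=12):
    R=Rt(yaw,t); P=np.array(G)+off*R.as_matrix()[:,1]
    rng=np.random.default_rng(0); out=[]
    S=seeds if seeds is not None else [rng.uniform(lo,hi) for _ in range(n)]+[np.array([np.arctan2(P[1],P[0]),.3,1.6,a,.8,b]) for a in(0,3.0) for b in(-1.6,1.6)]
    for s in S:
        r=least_squares(lambda q:(lambda a:np.r_[(a[0]-P),100*(a[1].inv()*R).as_rotvec()])(fk(q,p)),np.clip(s,lo+.01,hi-.01),bounds=(lo,hi))
        if r.cost<1e-2 and not any(np.abs(r.x-o).max()<.02 for o in out): out.append(r.x)
    return out
E
python3 - <<'E'
from ik import *
np.set_printoptions(precision=2,suppress=True)
for t in (60,50,40,30):
    for z in (104,200):
        print('place',t,z,[s for s in ik([540,185,z],-90,t)])
for t in (-30,-45,-55):
    print('pick',t,ik([526,-214,25],-103.8,t))
E
```

```text
place 60 104 [array([ 0.46,  0.41,  2.53,  3.67,  0.87, -1.69])]
place 60 200 [array([ 0.46,  0.12,  2.39,  4.  ,  0.53, -2.11])]
place 50 104 [array([ 0.41,  0.27,  2.39,  3.89,  0.46, -1.99])]
place 50 200 []
place 40 104 []
place 40 200 [array([ 0.35,  0.04,  2.11, -0.62,  0.39,  2.43])]
place 30 104 [array([ 0.31,  0.2 ,  2.11, -0.44,  0.36,  2.26])]
place 30 200 [array([ 0.31,  0.07,  1.97, -0.26,  0.62,  2.05])]
pick -30 [array([-0.44,  0.72,  1.38, -0.1 ,  1.56,  1.4 ])]
pick -45 [array([-0.42,  0.88,  1.19, -0.13,  1.85,  1.4 ])]
pick -55 [array([-0.42,  0.98,  1.08, -0.16,  2.03,  1.4 ])]
```

```bash
python3 - <<'E'
from ik import *
np.set_printoptions(precision=2,suppress=True)
for y in (100,185,269):
  for t in (30,35,40,45):
    for psi in (0,15,25):
      a=[ik([540,y,z],-90+psi,t,seeds=[np.array([.35+(y-185)*.0018,.15,2.1,-.2,.4,2.0])]) for z in (104,150,200)]
      print(y,t,psi,[s[0] if s else None for s in a])
for c in ([526,-214],[492,-315],[559,-450]):
  for t in (-60,-55,-50): print('pick',c,t,ik([c[0],c[1],25],-100,t,seeds=[np.array([-.4,.9,1.1,-.1,2,1.4])]))
E
```

```text
100 30 0 [array([ 0.09,  0.15,  2.17, -0.15,  0.29,  1.79]), array([ 0.09,  0.08,  2.1 , -0.1 ,  0.44,  1.74]), array([ 0.09,  0.02,  2.02, -0.08,  0.58,  1.71])]
100 30 15 [array([-0.05,  0.15,  2.18,  0.47,  0.34,  0.85]), array([-0.05,  0.08,  2.11,  0.34,  0.48,  0.99]), array([-0.05,  0.02,  2.03,  0.27,  0.62,  1.08])]
100 30 25 [array([-0.13,  0.16,  2.17,  0.67,  0.45,  0.45]), array([-0.13,  0.09,  2.1 ,  0.52,  0.57,  0.61]), array([-0.13,  0.03,  2.01,  0.43,  0.69,  0.73])]
100 35 0 [array([ 0.09,  0.15,  2.25, -0.38,  0.14,  2.02]), array([ 0.09,  0.07,  2.18, -0.19,  0.29,  1.82]), array([ 0.09, -0.  ,  2.09, -0.12,  0.44,  1.76])]
100 35 15 [array([-0.07,  0.14,  2.26,  0.89,  0.25,  0.42]), array([-0.07,  0.06,  2.18,  0.56,  0.36,  0.76]), array([-0.07, -0.01,  2.1 ,  0.41,  0.5 ,  0.93])]
100 35 25 [array([-0.17,  0.16,  2.24,  1.  ,  0.4 ,  0.09]), array([-0.17,  0.08,  2.17,  0.76,  0.5 ,  0.36]), array([-0.17,  0.01,  2.08,  0.6 ,  0.62,  0.54])]
100 40 0 [None, array([ 0.1 ,  0.07,  2.25, -0.47,  0.14,  2.11]), array([ 0.1 , -0.01,  2.17, -0.22,  0.3 ,  1.86])]

[... 3596 characters left out ...]
rray([0.28, 0.06, 2.17, 0.67, 0.18, 0.79])]
pick [526, -214] -60 [array([-0.39,  1.03,  1.03, -0.22,  2.11,  1.35])]
pick [526, -214] -55 [array([-0.39,  0.98,  1.08, -0.2 ,  2.02,  1.36])]
pick [526, -214] -50 [array([-0.4 ,  0.92,  1.14, -0.18,  1.93,  1.36])]
pick [492, -315] -60 [array([-0.51,  1.03,  1.02, -0.33,  2.09,  1.23])]
pick [492, -315] -55 [array([-0.51,  0.98,  1.07, -0.31,  2.01,  1.24])]
pick [492, -315] -50 [array([-0.52,  0.93,  1.12, -0.28,  1.92,  1.24])]
pick [559, -450] -60 [array([-0.59,  1.26,  0.44, -0.53,  2.37,  0.96])]
pick [559, -450] -55 [array([-0.6 ,  1.2 ,  0.53, -0.46,  2.27,  1.01])]
pick [559, -450] -50 [array([-0.61,  1.14,  0.62, -0.4 ,  2.17,  1.05])]
```

```bash
python3 - <<'E'
from h import *
d=cam('top')
print(p2w(d,[(355,113),(417,108),(423,155),(358,166)],75))
crop(d,280,90,520,270,'v.png',3)
E
```

```text
[[ 807.18 -113.49   75.  ]
 [ 832.94 -276.92   75.  ]
 [ 703.49 -294.12   75.  ]
 [ 662.65 -127.88   75.  ]]
```

View pics/v.png

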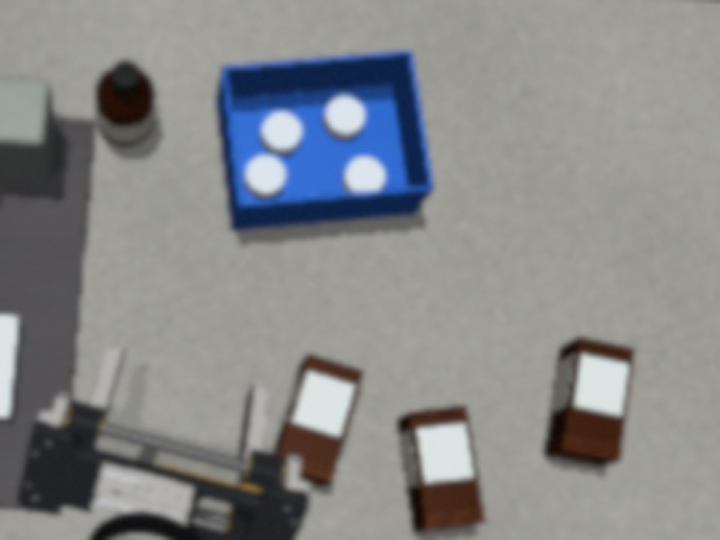

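```bash
python3 - <<'E'
from ik import *
np.set_printoptions(precision=2,suppress=True)
for y in (354,):
  for t in (35,40,45):
    for psi in (0,15,30,45):
      a=[ik([540,y,z],-90+psi,t,seeds=[np.array([.6,.3,2.,-.2,.4,2.0])]) for z in (110,160,210)]
      print(y,t,psi,[s[0] if s else None for s in a])
E
```

```text
354 35 0 [None, None, array([ 0.68,  0.2 ,  1.83, -0.59,  0.71,  2.63])]
354 35 15 [array([ 0.57,  0.28,  2.03, -0.64,  0.3 ,  2.44]), array([ 0.57,  0.21,  1.97, -0.45,  0.42,  2.24]), array([ 0.57,  0.15,  1.89, -0.35,  0.54,  2.13])]
354 35 30 [array([0.45, 0.26, 2.06, 0.21, 0.22, 1.31]), array([0.45, 0.19, 1.99, 0.13, 0.35, 1.39]), array([0.45, 0.13, 1.92, 0.09, 0.49, 1.43])]
354 35 45 [array([0.32, 0.27, 2.05, 0.79, 0.37, 0.43]), array([0.32, 0.2 , 1.98, 0.59, 0.48, 0.64]), array([0.32, 0.14, 1.91, 0.48, 0.59, 0.78])]
354 40 0 [None, None, None]
354 40 15 [None, array([ 0.59,  0.2 ,  2.04, -0.75,  0.31,  2.56]), array([ 0.59,  0.14,  1.96, -0.54,  0.42,  2.33])]
354 40 30 [None, array([0.44, 0.18, 2.07, 0.26, 0.2 , 1.25]), array([0.44, 0.11, 2.  , 0.16, 0.34, 1.36])]
354 40 45 [array([ 0.29,  0.27,  2.13,  1.23,  0.33, -0.03]), array([0.29, 0.19, 2.06, 0.9 , 0.4 , 0.33]), array([0.29, 0.12, 1.98, 0.69, 0.5 , 0.56])]
354 45 0 [None, None, None]
354 45 15 [None, None, array([ 0.61,  0.14,  2.04, -0.86,  0.33,  2.66])]
354 45 30 [array([ 0.44,  0.27,  2.22,  2.7 ,  0.14, -1.19]), None, array([0.44, 0.11, 2.07, 0.33, 0.19, 1.18])]
354 45 45 [array([ 0.27,  0.28,  2.2 ,  1.71,  0.36, -0.53]), array([ 0.27,  0.19,  2.13,  1.3 ,  0.37, -0.1 ]), array([0.27, 0.12, 2.06, 0.99, 0.43, 0.24])]
```

```bash
cat >> h.py <<'E'
def goG(G,yaw,t):
    R=Rt(yaw,t); plan(R,np.array(G)+47.5*R.as_matrix()[:,1])
E
python3 - <<'E'
from h import *
goG([526.4,-214.3,126],-103.8,-50)
E
```

```text
t 22.93 q [-0.48 -0.15  2.3   0.86  0.3   0.56] pos [531.23 -90.7  191.48] F [-0.31  1.02  0.19] gap 0.999
turn [  2.1    3.05 -96.69] | world [ -40.16 -114.92  -96.01] | shift cur [ 78.72  50.42 123.69] | shift after turn [-66.1   70.59 121.19]
```

Call:
servo_tool --pt "0 0 0 0 0 -7 0" --pt "0 0 0 0 0 -7 0" --pt "0 0 0 0 0 -7 0" --pt "0 0 0 0 0 -7 0" --pt "0 0 0 0 0 -7 0" --pt "0 0 0 0 0 -7 0" --pt "0 0 0 0 0 -7 0" --pt "0 0 0 0 0 -7 0"

```text
time_s: 23.6
ee_pos: [539.0, -79.0, 193.3]
orientation: [0.057, 0.723, -0.685, -0.061]
force: [-0.5, -0.9, -0.4]
finger_gap: 0.999
```

Call:
servo_tool --pt "0 0 0 0 0 -7 0" --pt "0 0 0 0 0 -7 0" --pt "0 0 0 0 0 -7 0" --pt "0 0 0 0 0 -7 0" --pt "0 0 0 0 0 -7 0" --pt "0 0 0 0 0 -5 0" --pt "0 0 0 0 0 0 0" --pt "0 0 0 0 0 0 0"

```text
time_s: 24.27
ee_pos: [538.4, -78.2, 188.5]
orientation: [-0.194, 0.7, -0.623, -0.291]
force: [0.1, 0.3, 0.3]
finger_gap: 1.001
```

```bash
python3 - <<'E'
from h import *
goG([526.4,-214.3,126],-103.8,-50)
d=cam('top'); crop(d,355,170,515,290,'w1.png',5)
E
```

```text
t 24.27 q [-0.26  0.7   1.   -0.02  2.15  1.45] pos [538.42 -78.22 188.52] F [0.1  0.26 0.29] gap 1.001
turn [-0.79  5.24 -9.31] | world [ -47.36 -127.41  -93.05] | shift cur [-36.22  81.6  138.44] | shift after turn [-61.25  71.77 135.02]
```

View pics/w1.png

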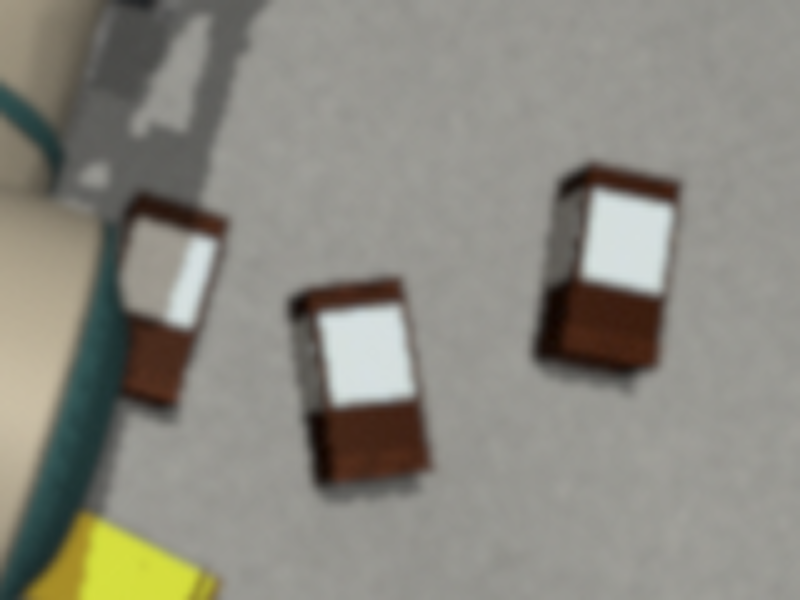

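Call:
servo_tool --pt "0 0 0 -0.4 2.6 -4.7 0" --pt "0 0 0 -0.4 2.6 -4.6 0" --pt "-12 14 27 0 0 0 0" --pt "-12 14 27 0 0 0 0" --pt "-12 14 27 0 0 0 0" --pt "-13 15 27 0 0 0 0" --pt "-12 15 27 0 0 0 0" --pt "0 0 0 0 0 0 0"

```text
time_s: 24.98
ee_pos: [487.4, -209.2, 98.0]
orientation: [-0.217, 0.672, -0.601, -0.374]
force: [-1.1, -0.5, -0.4]
finger_gap: 1.004
```

Call:
servo_tool --pt "0 0 0 0 0 0 0" --pt "0 0 0 0 0 0 0"

```text
time_s: 25.15
ee_pos: [490.7, -204.6, 100.8]
orientation: [-0.217, 0.674, -0.601, -0.371]
force: [-0.2, 0.0, 0.6]
finger_gap: 0.999
```

```bash
python3 - <<'E'
from h import *
goG([526.4,-214.3,26],-103.8,-50)
grip_overlay('scene','w2.png',gap=94,dP=-28.5*Ro.from_quat(readout.state()['orientation']).as_matrix()[:,1])
E
```

```text
t 25.15 q [-0.42  0.83  1.06 -0.16  2.1   1.37] pos [ 490.69 -204.62  100.75] F [-0.16  0.04  0.61] gap 0.999
turn [ 0.07  0.09 -0.43] | world [   0.37   -1.   -105.29] | shift cur [-80.53  67.83   1.08] | shift after turn [-81.04  67.22   0.88]
```

View pics/w2.png

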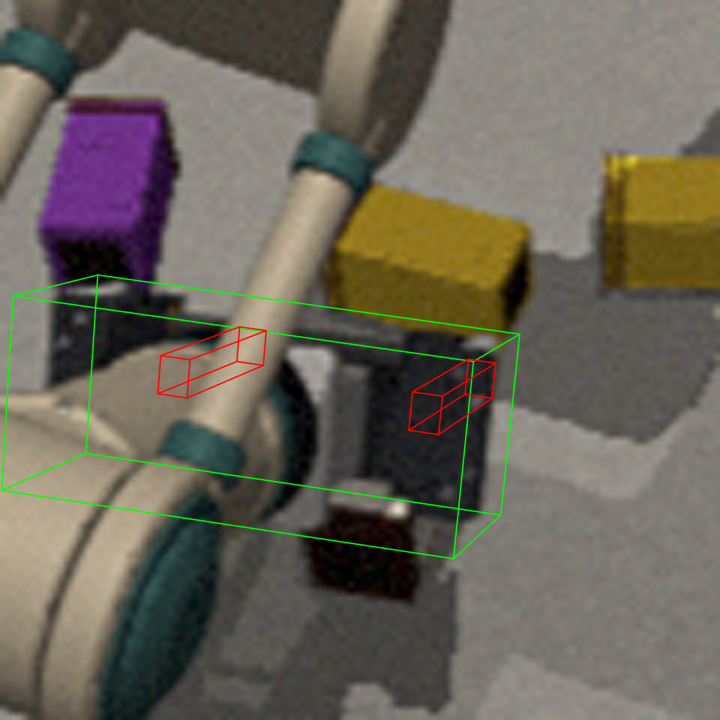

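Call:
servo_tool --pt "-20 17 0 0 0 -0.4 0" --pt "-20 17 0 0 0 0 0" --pt "-18 15 0 0 0 0 0" --pt "-12 10 0.4 0 0 0 0" --pt "-7 5 0.5 0 0 0 0" --pt "-4 3 0 0 0 0 0" --pt "0 0 0 0 0 0 0" --pt "0 0 0 0 0 0 0"

```text
time_s: 25.87
ee_pos: [491.4, -205.7, -6.2]
orientation: [-0.221, 0.672, -0.599, -0.374]
force: [0.2, 0.1, 0.4]
finger_gap: 0.999
```

```bash
python3 - <<'E'
from h import *
goG([526.4,-214.3,26],-103.8,-50)
d=cam('top'); crop(d,355,170,515,290,'w3.png',5)
E
```

```text
t 25.87 q [-0.42  0.93  1.13 -0.15  1.95  1.4 ] pos [ 491.4  -205.73   -6.2 ] F [0.19 0.07 0.39] gap 0.999
turn [0.04 0.12 0.15] | world [-0.34  0.11  1.66] | shift cur [ 1.5  -0.79 -0.03] | shift after turn [ 1.5  -0.8  -0.03]
```

View pics/w3.png

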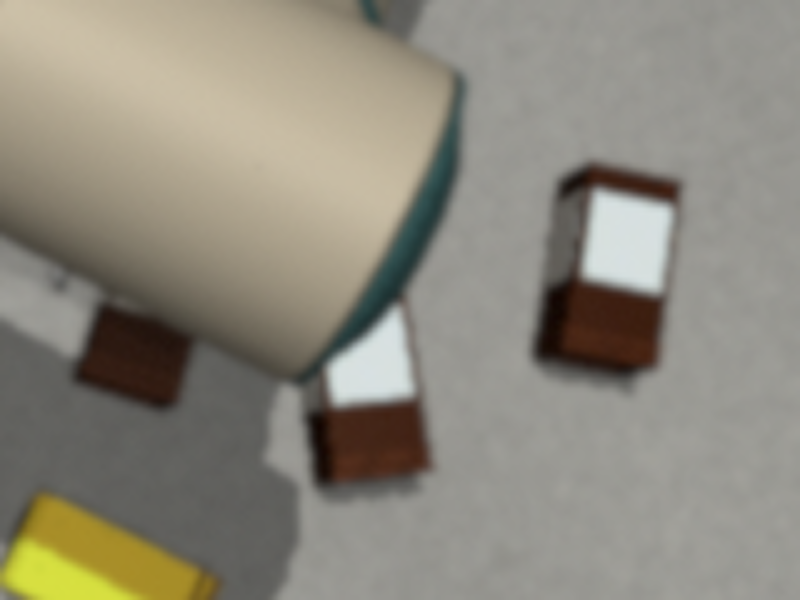

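Call:
servo_tool --pt "1 -0.5 0 0 0 0 255" --pt "0 0 0 0 0 0 255" --pt "0 0 0 0 0 0 255" --pt "0 0 0 0 0 0 255" --pt "0 0 0 0 0 0 255" --pt "0 0 0 0 0 0 255" --pt "0 0 0 0 0 0 255" --pt "0 0 0 0 0 0 255"

```text
time_s: 26.58
ee_pos: [490.5, -205.5, -6.0]
orientation: [-0.222, 0.672, -0.599, -0.374]
force: [0.6, 0.5, 0.3]
finger_gap: 0.535
```

Call:
servo_tool --pt "0 0 0 0 0 0 255" --pt "0 0 0 0 0 0 255"

```text
time_s: 26.75
ee_pos: [490.5, -205.5, -6.0]
orientation: [-0.222, 0.672, -0.599, -0.374]
force: [-0.4, 0.1, 0.3]
finger_gap: 0.526
```

```bash
python3 - <<'E'
from h import *
goG([526.4,-214.3,226],-103.8,-50)
E
```

```text
t 26.75 q [-0.42  0.93  1.13 -0.15  1.95  1.4 ] pos [ 490.52 -205.55   -6.04] F [-0.38  0.09  0.3 ] gap 0.526
turn [0.07 0.13 0.24] | world [  0.54  -0.08 201.5 ] | shift cur [ 154.55 -129.29   -0.58] | shift after turn [ 154.01 -129.94   -0.06]
```

Call:
servo_tool --pt "8 -6 0 0 0 0 255" --pt "20 -17 0 0 0 0 255" --pt "26 -22 0 0 0 0 255" --pt "26 -22 0 0 0 0 255" --pt "26 -22 0 0 0 0 255" --pt "26 -22 0 0 0 0 255" --pt "22 -18 0 0 0 0 255" --pt "0 0 0 0 0 0 255"

```text
time_s: 27.42
ee_pos: [492.2, -206.8, 201.0]
orientation: [-0.218, 0.673, -0.601, -0.372]
force: [0.8, -0.8, -0.9]
finger_gap: 0.527
```

Call:
servo_tool --pt "0 0 0 0 0 6 255" --pt "0 0 0 0 0 7 255" --pt "0 0 0 0 0 7 255" --pt "0 0 0 0 0 7 255" --pt "0 0 0 0 0 7 255" --pt "0 0 0 0 0 7 255" --pt "0 0 0 0 0 7 255" --pt "0 0 0 0 0 2 255"

```text
time_s: 28.08
ee_pos: [486.4, -204.1, 195.8]
orientation: [0.084, 0.703, -0.701, -0.085]
force: [-0.5, 0.5, -1.9]
finger_gap: 0.529
```

```bash
python3 - <<'E'
from h import *
goG([540,0,215],-65,0)
E
```

```text
t 28.08 q [-0.53  0.19  1.57  0.    1.38  1.28] pos [ 486.37 -204.08  195.82] F [-0.52  0.47 -1.92] gap 0.529
turn [  0.17 -38.81   0.05] | world [ 53.63 204.08 -28.32] | shift cur [  -3.43   28.83 -210.91] | shift after turn [-134.85   28.32 -162.29]
```

Call:
servo_tool --pt "1 0 -30 0 0 0 255" --pt "2 0 -39 0 0 0 255" --pt "2 0 -39 0 0 0 255" --pt "2 0 -39 0 0 0 255" --pt "2 0 -39 0 0 0 255" --pt "2 0 -39 0 0 0 255" --pt "1 0 -39 0 0 0 255" --pt "0 0 0 0 -6 0 255"

```text
time_s: 28.75
ee_pos: [542.1, 60.2, 194.8]
orientation: [0.044, 0.708, -0.703, -0.047]
force: [0.5, -0.8, -1.6]
finger_gap: 0.531
```

Call:
servo_tool --pt "0 0 0 0 -7 0 255" --pt "0 0 0 0 -7 0 255" --pt "0 0 0 0 -7 0 255" --pt "0 0 0 0 -7 0 255" --pt "0 0 0 0 -4.8 0 255" --pt "0 0 0 0 0 6 255" --pt "0 0 0 0 0 6 255" --pt "0 0 0 0 0 6 255"

```text
time_s: 29.42
ee_pos: [542.0, 53.4, 195.1]
orientation: [-0.043, 0.707, -0.656, 0.26]
force: [-0.5, 0.4, -0.8]
finger_gap: 0.53
```

Call:
servo_tool --pt "0 0 0 0 0 6 255" --pt "0 0 0 0 0 6 255" --pt "0 0 0 0 0 6 255" --pt "0 0 0 0 0 4 255" --pt "0 0 0 0 0 0 255" --pt "0 0 0 0 0 0 255"

```text
time_s: 29.92
ee_pos: [540.4, 53.4, 194.1]
orientation: [0.086, 0.705, -0.597, 0.373]
force: [0.6, 0.2, 0.2]
finger_gap: 0.531
```

```bash
python3 - <<'E'
from h import *
goG([540,100.6,205],-65,39.8)
E
```

```text
t 29.92 q [-0.42 -0.07  2.12  0.75  0.78  0.25] pos [540.4   53.39 194.12] F [0.56 0.22 0.21] gap 0.531
turn [ 0.38 -0.32  0.9 ] | world [ 27.16  60.06 -25.61] | shift cur [-22.59  51.61 -42.73] | shift after turn [-22.02  51.68 -42.95]
```

Call:
servo_tool --pt "-7 17 -14 0.4 -0.3 0.9 255" --pt "-7 17 -14 0 0 0 255" --pt "-6 14 -12 0 0 0 255" --pt "-2 4 -3 0 0 0 255" --pt "0 0 0 0 0 0 255" --pt "0 0 0 0 0 0 255"

```text
time_s: 30.42
ee_pos: [570.2, 114.6, 170.1]
orientation: [0.091, 0.7, -0.597, 0.382]
force: [-0.6, -0.9, -0.6]
finger_gap: 0.529
```

```bash
cat >> h.py <<'E'
def jar_overlay(n,name,c,s=20,win=60,sc=6,peg=None):
    """c: actual jar centre is G - s*up"""
    st=readout.state(); q=Ro.from_quat(st['orientation']); Rm=q.as_matrix(); P=np.array(st['ee_pos'])
    G=P-47.5*Rm[:,1]; d=cam(n); u=w2p(d,G-[0,0,40])[0]; x0,y0=np.maximum((np.round(u)-win).astype(int),0)
    d2=dict(d);K=d['intrinsics'].copy()
    im=cv2.resize(d['color'][y0:y0+2*win,x0:x0+2*win,::-1],None,fx=sc,fy=sc,interpolation=cv2.INTER_CUBIC)
    K[:2]*=sc;K[0,2]-=x0*sc-sc/2;K[1,2]-=y0*sc-sc/2;d2['intrinsics']=K
    z=Rm[:,2]; z=z/np.linalg.norm(z); up=np.array([0,0,1.]); 
    Q=Ro.from_matrix(np.c_[np.cross(up,z),up,z]) if False else Ro.from_matrix(np.c_[up,z,np.cross(up,z)])
    wire(d2,im,Q,G-up*s,(-50,-25,-25),(50,25,25),(0,0,255))
    if peg is not None:
        a=np.linspace(0,2*np.pi,40)
        for zz in(34,100): 
            pts=w2p(d2,np.c_[peg[0]+15*np.cos(a),peg[1]+15*np.sin(a),0*a+zz]); cv2.polylines(im,[pts.round().astype(int)],True,(0,255,0),1)
    cv2.imwrite('pics/'+name,im); print('G',G)
E
python3 - <<'E'
from h import *
goG([540,100.6,205],-65,39.8)
jar_overlay('scene','x1.png',None,peg=(540,100.6)); jar_overlay('top','x1t.png',None,peg=(540,100.6))
E
```

```text
t 30.42 q [-0.21 -0.01  2.14  0.8   0.57  0.32] pos [570.18 114.61 170.07] F [-0.62 -0.9  -0.56] gap 0.529
turn [ 0.01  0.32 -0.2 ] | world [-2.62 -1.16 -1.56] | shift cur [ 3.2  -0.65 -0.07] | shift after turn [ 3.2  -0.64 -0.06]
G [542.51 101.7  206.46]
G [542.39 101.16 206.55]
```

View pics/x1.png

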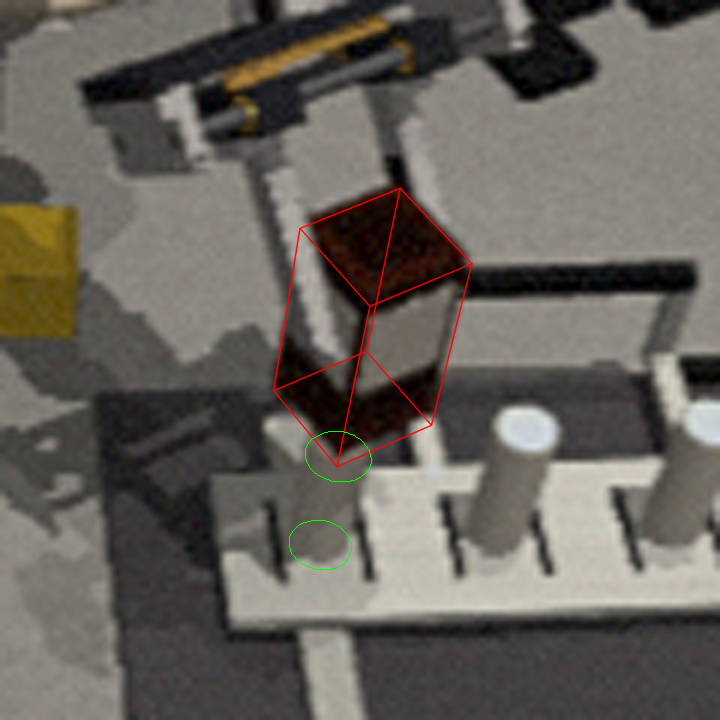

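View pics/x1t.png

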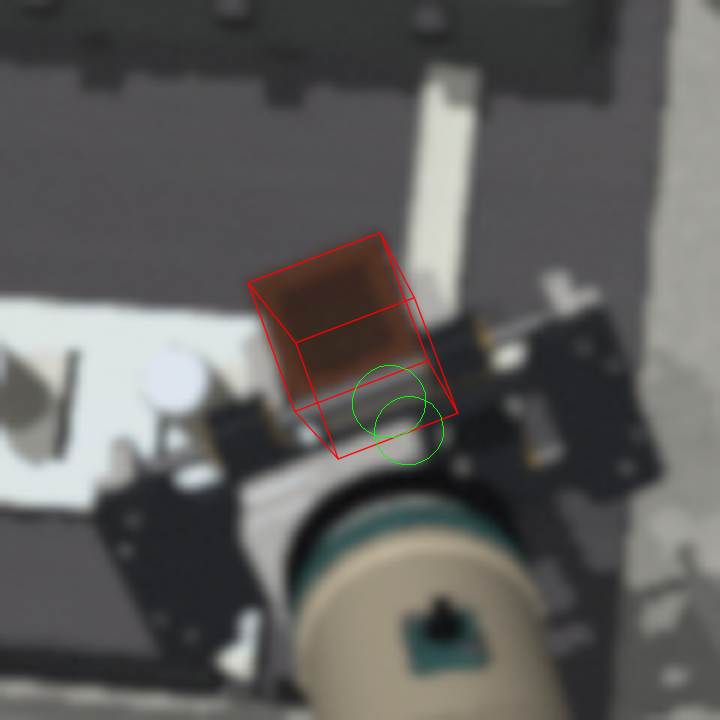

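Call:
servo_tool --pt "2 -2 0 0 0.3 -0.2 255" --pt "5 6 0 0 0 0 255" --pt "5 6 0 0 0 0 255" --pt "5 6 0 0 0 0 255" --pt "5 6 0 0 0 0 255" --pt "5 6 0 0 0 0 255" --pt "0 0 0 0 0 0 255" --pt "0 0 0 0 0 0 255"

```text
time_s: 31.18
ee_pos: [566.6, 112.0, 130.7]
orientation: [0.092, 0.701, -0.597, 0.377]
force: [0.4, 0.2, -1.5]
finger_gap: 0.531
```

```bash
python3 - <<'E'
from h import *
goG([540,100.6,104],-65,39.8)
jar_overlay('scene','x2.png',None,peg=(540,100.6))
E
```

```text
t 31.18 q [-0.22  0.04  2.21  0.96  0.5   0.15] pos [566.59 112.05 130.69] F [ 0.38  0.16 -1.5 ] gap 0.531
turn [-0.08 -0.2   0.03] | world [  0.97   1.4  -63.18] | shift cur [39.29 49.51 -0.79] | shift after turn [39.31 49.49 -0.86]
G [539.02  99.26 167.2 ]
```

View pics/x2.png

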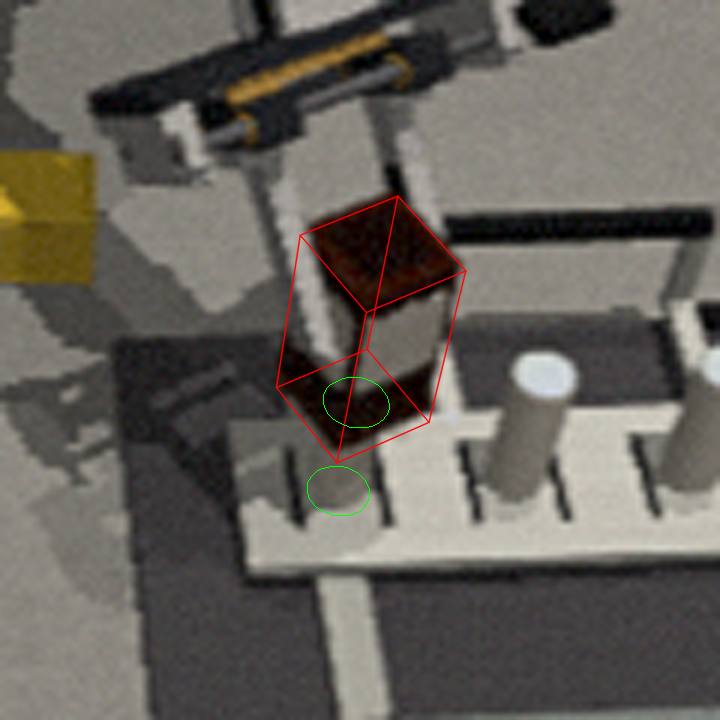

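Call:
servo_tool --pt "6 8 -0.4 0 0 0 255" --pt "6 8 -0.4 0 0 0 255" --pt "6 8 0 0 0 0 255" --pt "6 8 0 0 0 0 255" --pt "6 7 0 0 0 0 255" --pt "4 4 0 0 0 0 255" --pt "0 0 0 0 0 0 255" --pt "0 0 0 0 0 0 255"

```text
time_s: 31.9
ee_pos: [568.1, 113.8, 76.4]
orientation: [0.092, 0.701, -0.597, 0.378]
force: [0.5, -0.1, -0.4]
finger_gap: 0.53
```

```bash
python3 - <<'E'
from h import *
goG([540,100.6,104],-65,39.8)
jar_overlay('scene','x3.png',None,peg=(540,100.6))
E
```

```text
t 31.9 q [-0.21  0.15  2.3   1.31  0.41 -0.24] pos [568.08 113.82  76.38] F [ 0.47 -0.05 -0.41] gap 0.53
turn [-0.07 -0.14 -0.02] | world [-0.52 -0.37 -8.87] | shift cur [6.17 6.41 0.12] | shift after turn [6.16 6.42 0.11]
G [540.48 101.02 112.86]
```

View pics/x3.png

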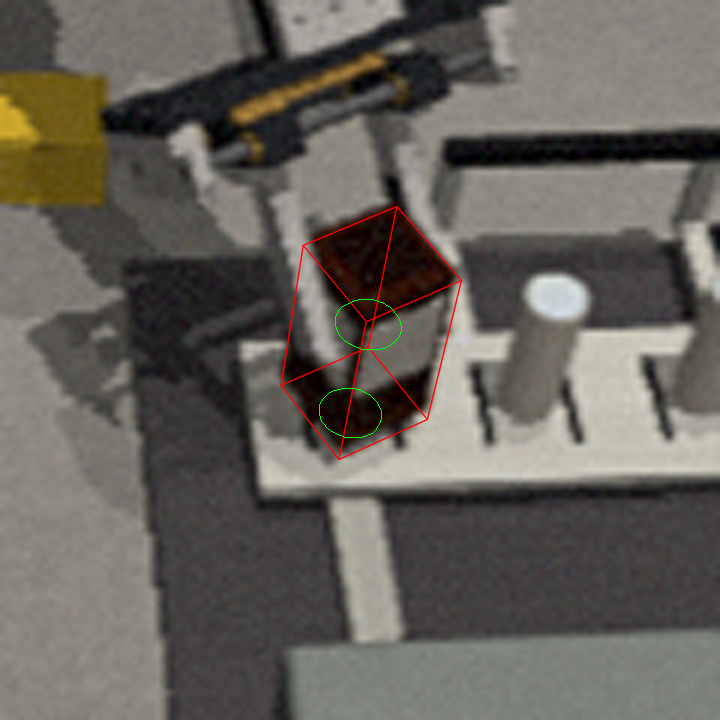

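Call:
servo_tool --pt "2 2 0 0 0 0 255" --pt "2 2 0 0 0 0 255" --pt "1 1 0 0 0 0 255" --pt "0 0 0 0 0 0 255" --pt "0 0 0 0 0 0 255"

```text
time_s: 32.37
ee_pos: [567.3, 113.8, 69.3]
orientation: [0.092, 0.701, -0.597, 0.378]
force: [-0.2, 0.3, -1.1]
finger_gap: 0.534
```

Call:
servo_tool --pt "1 1 0 0 0 0 255" --pt "0.6 0.7 0 0 0 0 255" --pt "0 0 0 0 0 0 255" --pt "0 0 0 0 0 0 255"

```text
time_s: 32.7
ee_pos: [566.8, 113.8, 66.4]
orientation: [0.092, 0.701, -0.597, 0.378]
force: [-0.7, 0.1, -1.7]
finger_gap: 0.528
```

Call:
servo_tool --pt "0.7 0.8 0 0 0 0 255" --pt "0.6 0.7 0 0 0 0 255" --pt "0 0 0 0 0 0 255" --pt "0 0 0 0 0 0 255"

```text
time_s: 33.03
ee_pos: [566.9, 113.8, 64.5]
orientation: [0.092, 0.701, -0.597, 0.378]
force: [-0.4, 0.4, -0.8]
finger_gap: 0.531
```

Call:
servo_tool --pt "0.7 0.8 0 0 0 0 255" --pt "0.6 0.7 0 0 0 0 255" --pt "0 0 0 0 0 0 255" --pt "0 0 0 0 0 0 255"

```text
time_s: 33.37
ee_pos: [568.8, 113.8, 64.5]
orientation: [0.093, 0.701, -0.597, 0.379]
force: [1.0, 0.1, 6.1]
finger_gap: 0.531
```

Call:
servo_tool --pt "-0.6 -0.7 0 0 0 0 85" --pt "0 0 0 0 0 0 85" --pt "0 0 0 0 0 0 85" --pt "0 0 0 0 0 0 85" --pt "0 0 0 0 0 0 85"

```text
time_s: 33.78
ee_pos: [566.5, 113.9, 63.1]
orientation: [0.091, 0.702, -0.597, 0.378]
force: [-0.8, -0.7, -0.3]
finger_gap: 0.668
```

```bash
python3 - <<'E'
from h import *
goG([540,100.6,104],-65,39.8)
jar_overlay('scene','x4.png',None,peg=(540,100.6))
E
```

```text
t 33.78 q [-0.21  0.17  2.32  1.42  0.4  -0.36] pos [566.48 113.88  63.12] F [-0.84 -0.65 -0.27] gap 0.668
turn [-0.02 -0.12  0.05] | world [ 1.08 -0.43  4.39] | shift cur [-3.42 -2.86  0.84] | shift after turn [-3.42 -2.86  0.84]
G [538.94 101.05  99.63]
```

View pics/x4.png

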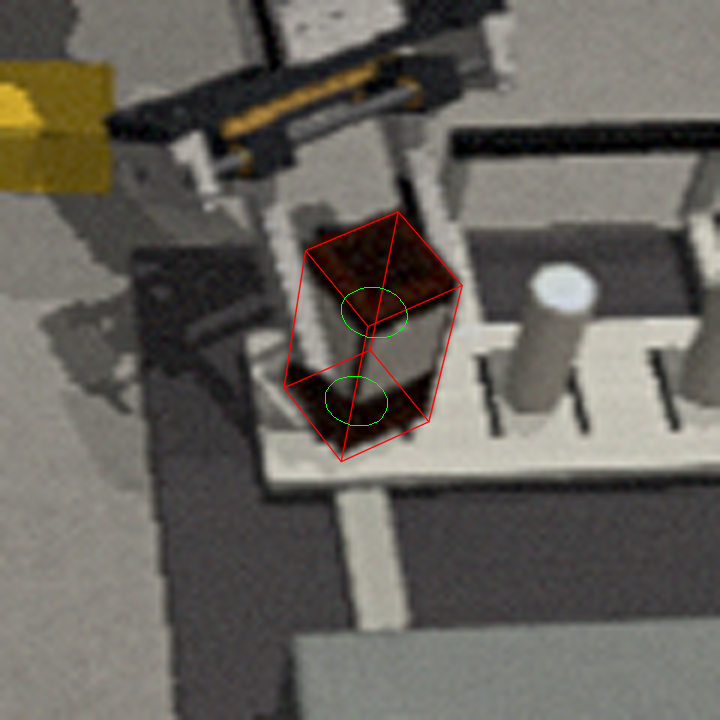

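Call:
servo_tool --pt "0 -12 0 0 0 0 85" --pt "0 -30 0 0 0 0 85" --pt "0 -40 0 0 0 0 85" --pt "0 -40 0 0 0 0 0" --pt "0 -40 0 0 0 0 0" --pt "0 0 0 0 0 -6 0" --pt "0 0 0 0 0 -7 0" --pt "0 0 0 0 0 -7 0"

```text
time_s: 34.5
ee_pos: [469.5, 70.2, 187.6]
orientation: [-0.003, 0.71, -0.639, 0.294]
force: [-0.3, 0.2, -0.9]
finger_gap: 0.98
```

Call:
servo_tool --pt "0 0 0 0 0 -7 0" --pt "0 0 0 0 0 -7 0" --pt "0 0 0 0 0 -6 0" --pt "0 0 0 0 0 0 0"

```text
time_s: 34.83
ee_pos: [475.9, 74.9, 186.3]
orientation: [-0.13, 0.699, -0.679, 0.183]
force: [0.8, 0.8, 0.5]
finger_gap: 1.002
```

```bash
python3 - <<'E'
from h import *
d=cam('scene'); crop(d,140,120,520,290,'y1.png',2); d=cam('top'); crop(d,130,90,530,330,'y1t.png',2)
goG([540,-400,220],-97,0)
E
```

```text
t 34.93 q [-0.03  0.08  1.74  0.05  1.26  1.08] pos [470.68  74.03 185.08] F [-0.07 -0.62  0.49] gap 1.001
turn [ 2.03 32.49 -4.17] | world [  69.32 -474.03  -12.58] | shift cur [141.84  -4.72 457.74] | shift after turn [-126.58   12.58  462.05]
```

View pics/y1.png

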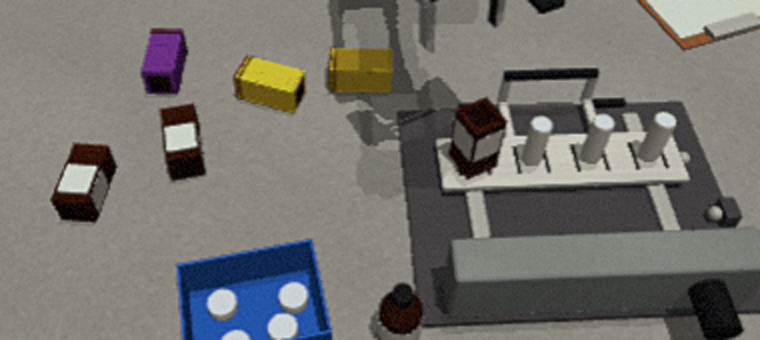

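View pics/y1t.png

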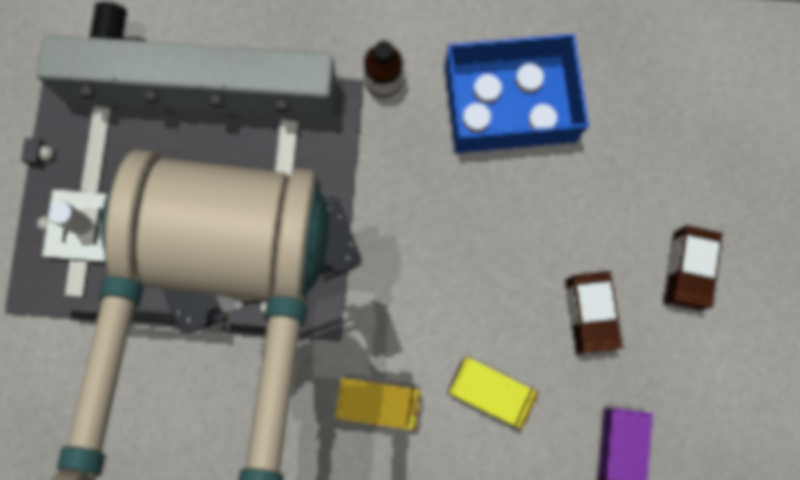

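```bash
python3 - <<'E'
from ik import *
np.set_printoptions(precision=2,suppress=True)
for y,x in ((354,542),(269,541)):
  for t in (32,):
    for psi in (15,25,35):
      sd=np.array([.5,.2,1.9,.1,.5,1.5]); o=[]
      for z in (210,150,125,100):
        a=ik([x,y,z],-90+psi,t,seeds=[sd]); o.append(a[0] if a else None); sd=a[0] if a else sd
      print(y,t,psi,o)
print(ik([558.9,-450.4,25],-97,-58,seeds=[np.array([-.6,1.2,.5,-.5,2.3,1])]),ik([558.9,-450.4,150],-97,-58,seeds=[np.array([-.6,1.2,.5,-.5,2.3,1])]))
E
```

```text
354 32 15 [array([ 0.56,  0.16,  1.84, -0.27,  0.61,  2.05]), array([ 0.56,  0.23,  1.93, -0.35,  0.47,  2.15]), array([ 0.56,  0.26,  1.97, -0.41,  0.41,  2.2 ]), array([ 0.56,  0.3 ,  2.  , -0.48,  0.35,  2.28])]
354 32 25 [array([ 0.49,  0.15,  1.86, -0.05,  0.57,  1.65]), array([ 0.49,  0.21,  1.95, -0.07,  0.42,  1.67]), array([ 0.49,  0.25,  1.99, -0.08,  0.35,  1.69]), array([ 0.49,  0.28,  2.02, -0.1 ,  0.28,  1.71])]
354 32 35 [array([0.41, 0.14, 1.87, 0.19, 0.59, 1.24]), array([0.41, 0.21, 1.96, 0.25, 0.43, 1.17]), array([0.41, 0.24, 1.99, 0.3 , 0.37, 1.12]), array([0.41, 0.28, 2.03, 0.36, 0.31, 1.06])]
269 32 15 [array([ 0.39,  0.09,  1.94, -0.12,  0.57,  1.78]), array([ 0.39,  0.16,  2.03, -0.17,  0.4 ,  1.83]), array([ 0.39,  0.19,  2.07, -0.2 ,  0.33,  1.87]), array([ 0.39,  0.23,  2.1 , -0.26,  0.26,  1.93])]
269 32 25 [array([0.3 , 0.08, 1.95, 0.13, 0.57, 1.34]), array([0.3 , 0.15, 2.04, 0.18, 0.4 , 1.29]), array([0.3 , 0.19, 2.08, 0.22, 0.33, 1.25]), array([0.3 , 0.22, 2.11, 0.28, 0.26, 1.19])]
269 32 35 [array([0.22, 0.08, 1.94, 0.35, 0.62, 0.94]), array([0.22, 0.15, 2.04, 0.46, 0.47, 0.82]), array([0.22, 0.19, 2.07, 0.53, 0.41, 0.74]), array([0.22, 0.23, 2.11, 0.64, 0.35, 0.63])]
[array([-0.58,  1.22,  0.52, -0.52,  2.29,  0.95])] [array([-0.58,  1.15,  0.39, -0.64,  2.46,  0.79])]
```

Call:
servo_tool --pt "0 0 0 0.4 6.5 -0.8 0" --pt "0 0 0 0.4 6.5 -0.8 0" --pt "0 0 0 0.4 6.5 -0.8 0" --pt "0 0 0 0.4 6.5 -0.8 0" --pt "0 0 0 0.4 6.5 -0.8 0" --pt "-10 0 38 0 0 0 0" --pt "-10 0 38 0 0 0 0" --pt "-10 0 38 0 0 0 0"

```text
time_s: 35.6
ee_pos: [483.9, -44.3, 186.1]
orientation: [0.045, 0.706, -0.705, -0.042]
force: [1.5, -0.3, -0.2]
finger_gap: 1.002
```

Call:
servo_tool --pt "-10 0 38 0 0 0 0" --pt "-10 0 38 0 0 0 0" --pt "-10 0 38 0 0 0 0" --pt "-10 0 38 0 0 0 0" --pt "-10 0 38 0 0 0 0" --pt "-10 0 38 0 0 0 0" --pt "-10 0 38 0 0 0 0" --pt "0 0 0 0 0 -7 0"

```text
time_s: 36.27
ee_pos: [515.4, -324.2, 188.1]
orientation: [0.006, 0.706, -0.703, -0.09]
force: [-0.0, 0.1, -0.2]
finger_gap: 1.0
```

Call:
servo_tool --pt "0 0 0 0 0 -7 0" --pt "0 0 0 0 0 -7 0" --pt "0 0 0 0 0 -7 0" --pt "0 0 0 0 0 -7 0" --pt "0 0 0 0 0 -7 0" --pt "0 0 0 0 0 -7 0" --pt "0 0 0 0 0 -7 0" --pt "0 0 0 0 0 0 0"

```text
time_s: 36.93
ee_pos: [522.4, -316.4, 173.7]
orientation: [-0.3, 0.645, -0.597, -0.372]
force: [0.6, -1.0, -3.8]
finger_gap: 1.0
```

```bash
python3 - <<'E'
from h import *
goG([559.2,-450.8,150],-97,-58)
d=cam('top'); crop(d,355,170,515,290,'z1.png',5)
E
```

```text
t 36.93 q [-0.47  0.98  0.65 -0.44  2.43  1.03] pos [ 522.4  -316.43  173.75] F [ 0.58 -0.99 -3.77] gap 1.0
turn [ 0.35  0.5  -1.12] | world [  -3.19 -129.46  -48.92] | shift cur [-46.74  15.37 129.39] | shift after turn [-48.17  15.23 128.88]
```

View pics/z1.png

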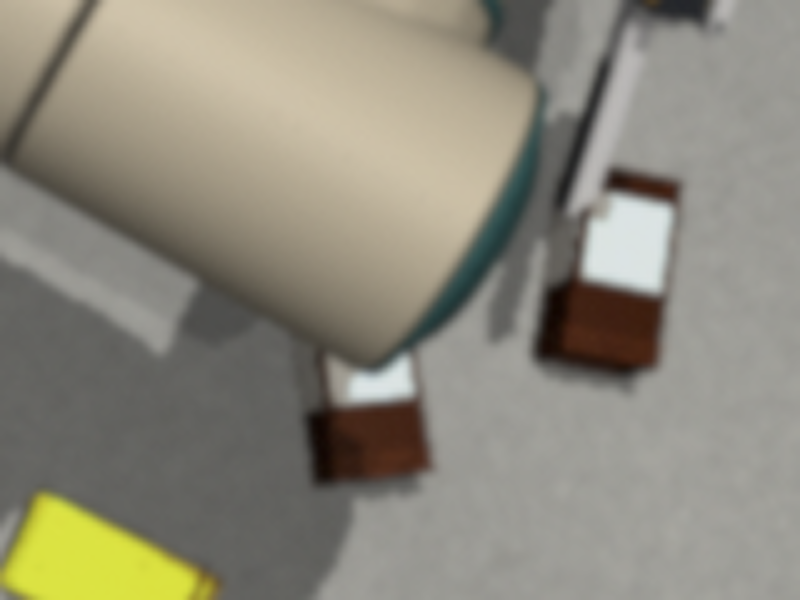

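Call:
servo_tool --pt "-12 4 32 0.3 0.5 -1.1 0" --pt "-12 4 32 0 0 0 0" --pt "-12 4 32 0 0 0 0" --pt "-12 4 32 0 0 0 0" --pt "0 0 0 0 0 0 0" --pt "0 0 0 0 0 0 0"

```text
time_s: 37.48
ee_pos: [517.4, -447.6, 141.5]
orientation: [-0.293, 0.64, -0.603, -0.377]
force: [0.7, 0.1, 0.1]
finger_gap: 1.003
```

```bash
python3 - <<'E'
from h import *
goG([559.2,-450.8,26],-97,-58)
d=cam('top'); crop(d,355,170,515,290,'z2.png',5)
d=cam('scene'); crop(d,120,120,300,270,'z2s.png',4)
E
```

```text
t 37.48 q [-0.59  1.12  0.39 -0.63  2.46  0.8 ] pos [ 517.37 -447.58  141.51] F [0.71 0.08 0.08] gap 1.003
turn [ 0.03 -0.73 -1.43] | world [   1.85    1.69 -140.68] | shift cur [-118.27   76.15   -3.38] | shift after turn [-120.17   73.17   -1.9 ]
```

View pics/z2.png

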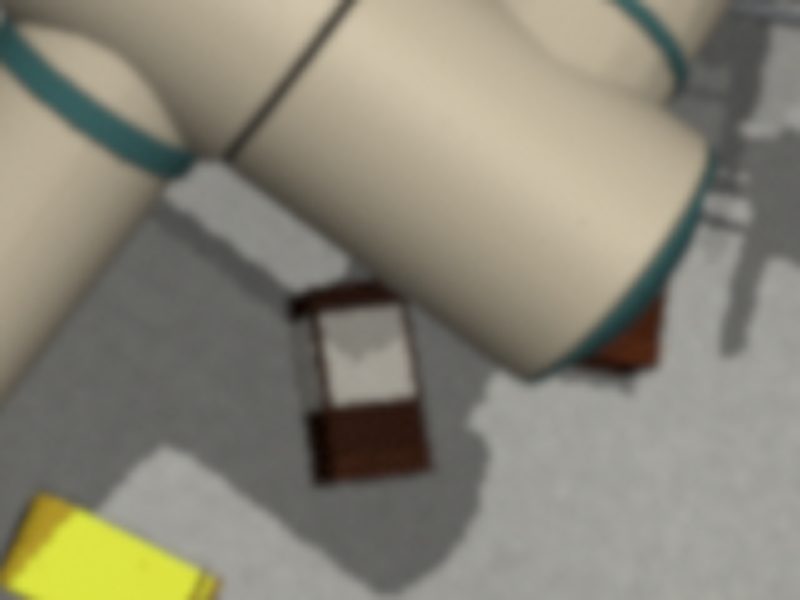

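View pics/z2s.png

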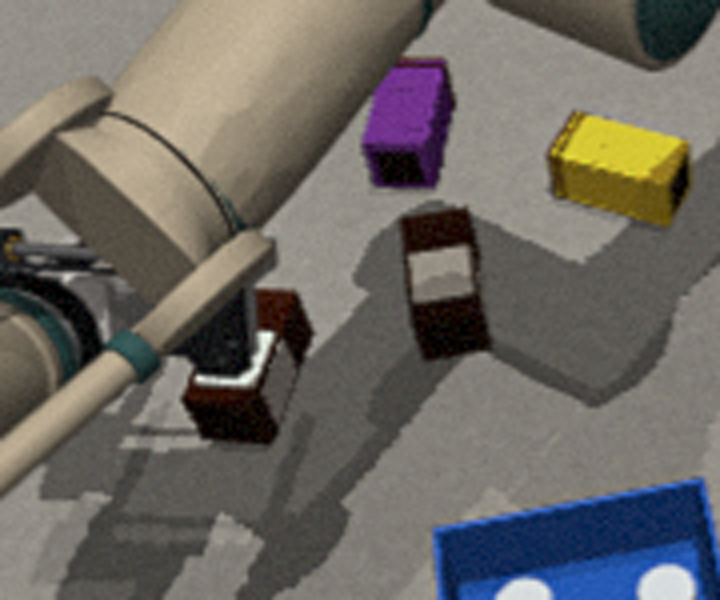

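Call:
servo_tool --pt "-22 13 -1 0 -0.7 -1.4 0" --pt "-25 15 -1 0 0 0 0" --pt "-25 15 0 0 0 0 0" --pt "-22 13 0 0 0 0 0" --pt "-14 9 0 0 0 0 0" --pt "-8 5 0 0 0 0 0" --pt "-3 2 0 0 0 0 0" --pt "0 0 0 0 0 0 0"

```text
time_s: 38.25
ee_pos: [522.4, -443.2, 0.5]
orientation: [-0.307, 0.637, -0.596, -0.38]
force: [0.3, -0.1, 1.0]
finger_gap: 1.003
```

Call:
servo_tool --pt "0 0 0 0 0 0 0" --pt "0 0 0 0 0 0 0"

```text
time_s: 38.42
ee_pos: [522.7, -444.0, 1.3]
orientation: [-0.306, 0.637, -0.597, -0.38]
force: [0.3, 0.0, -0.6]
finger_gap: 0.999
```

```bash
python3 - <<'E'
from h import *
goG([559.2,-450.8,26],-97,-58)
d=cam('top'); crop(d,355,170,515,290,'z3.png',5)
E
```

```text
t 38.42 q [-0.58  1.23  0.5  -0.53  2.3   0.94] pos [ 522.73 -443.99    1.32] F [ 0.32  0.05 -0.55] gap 0.999
turn [-0.2   0.06  0.08] | world [-3.51 -1.9  -0.49] | shift cur [1.3  3.03 2.31] | shift after turn [1.31 3.02 2.32]
```

View pics/z3.png

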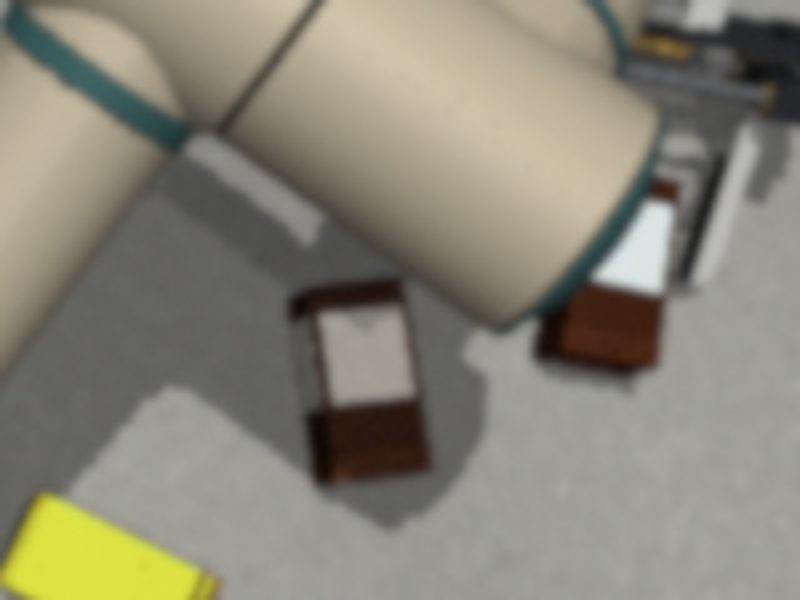

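Jar C undisturbed, right finger visible beside it at crop (720,200). Close.

Call:
servo_tool --pt "1 3 2 0 0 0 255" --pt "0 0 0 0 0 0 255" --pt "0 0 0 0 0 0 255" --pt "0 0 0 0 0 0 255" --pt "0 0 0 0 0 0 255" --pt "0 0 0 0 0 0 255" --pt "0 0 0 0 0 0 255" --pt "0 0 0 0 0 0 255"

```text
time_s: 39.13
ee_pos: [518.9, -445.4, -1.5]
orientation: [-0.307, 0.637, -0.596, -0.38]
force: [-0.1, 0.5, -0.3]
finger_gap: 0.531
```

Call:
servo_tool --pt "0 0 0 0 0 0 255" --pt "0 0 0 0 0 0 255"

```text
time_s: 39.3
ee_pos: [518.9, -445.4, -1.4]
orientation: [-0.307, 0.637, -0.596, -0.38]
force: [0.3, -0.7, -1.6]
finger_gap: 0.528
```

```bash
python3 - <<'E'
from h import *
goG([559.2,-450.8,176],-97,-58)
R=Ro.from_quat(readout.state()['orientation']).as_matrix(); print(R, readout.state()['ee_pos']-47.5*R[:,1])
E
```

```text
t 39.3 q [-0.58  1.23  0.52 -0.53  2.29  0.95] pos [ 518.91 -445.39   -1.45] F [ 0.28 -0.71 -1.59] gap 0.528
turn [-0.17  0.14  0.22] | world [  0.31  -0.5  152.28] | shift cur [129.26 -80.5    0.39] | shift after turn [128.94 -81.01   0.46]
[[-0.52 -0.84 -0.12]
 [ 0.06  0.1  -0.99]
 [ 0.85 -0.53 -0.  ]] [ 559.   -450.17   23.57]
```

Call:
servo_tool --pt "10 -6 0 0 0 0 255" --pt "22 -13 0 0 0 0 255" --pt "26 -16 0 0 0 0 255" --pt "26 -16 0 0 0 0 255" --pt "10 -7 0 0 0 5 255" --pt "0 0 0 0 0 7 255" --pt "0 0 0 0 0 7 255" --pt "0 0 0 0 0 7 255"

```text
time_s: 39.97
ee_pos: [520.1, -445.0, 110.1]
orientation: [-0.153, 0.69, -0.668, -0.233]
force: [0.1, -1.2, -1.8]
finger_gap: 0.53
```

Call:
servo_tool --pt "0 0 0 0 0 7 255" --pt "0 0 0 0 0 7 255" --pt "0 0 0 0 0 7 255" --pt "0 0 0 0 0 7 255" --pt "0 0 0 0 0 4 255" --pt "0 -30 0 0 0 0 255" --pt "0 -40 0 0 0 0 255" --pt "0 -35 0 0 0 0 255"

```text
time_s: 40.63
ee_pos: [516.7, -444.3, 216.0]
orientation: [0.04, 0.707, -0.705, -0.044]
force: [0.4, -1.3, -0.4]
finger_gap: 0.531
```

```bash
python3 - <<'E'
from h import *
goG([500,354,250],-65,0)
jar_overlay('scene','z4.png',None)
E
```

```text
t 40.63 q [-0.81  0.43  1.18 -0.    1.54  0.88] pos [ 516.73 -444.28  215.99] F [ 0.38 -1.29 -0.45] gap 0.531
turn [  0.21 -31.82   0.33] | world [-16.73 798.28 -13.49] | shift cur [ 111.31   15.78 -790.62] | shift after turn [-322.21   13.49 -730.56]
G [ 517.02 -444.42  263.49]
```

View pics/z4.png

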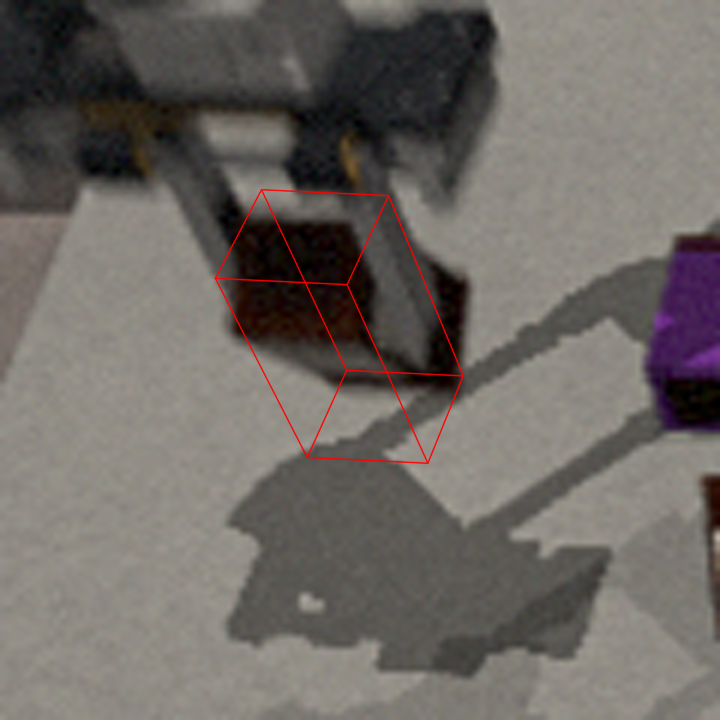

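Call:
servo_tool --pt "3 0 -20 0 0 0 255" --pt "5 0 -39 0 0 0 255" --pt "5 0 -39 0 0 0 255" --pt "5 0 -39 0 0 0 255" --pt "5 0 -39 0 0 0 255" --pt "5 0 -39 0 0 0 255" --pt "5 0 -39 0 0 0 255" --pt "5 0 -39 0 0 0 255"

```text
time_s: 41.35
ee_pos: [514.6, -147.9, 215.0]
orientation: [0.04, 0.706, -0.706, -0.043]
force: [0.3, -0.3, -1.7]
finger_gap: 0.531
```

Call:
servo_tool --pt "5 0 -39 0 -3 0 255" --pt "5 0 -39 0 -3 0 255" --pt "3 0 -39 0 -3 0 255" --pt "0 0 -39 0 -3 0 255" --pt "-2 0 -39 0 -3 0 255" --pt "-4 0 -39 0 -3 0 255" --pt "-6 0 -38 0 -3 0 255" --pt "-8 0 -38 0 -3 0 255"

```text
time_s: 42.02
ee_pos: [501.7, 163.5, 215.5]
orientation: [-0.108, 0.699, -0.699, 0.105]
force: [0.8, 0.4, -1.8]
finger_gap: 0.532
```

Call:
servo_tool --pt "-10 0 -38 0 -3 0 255" --pt "-12 0 -36 0 -3 0 255" --pt "-14 0 -34 0 -2 0 255" --pt "-10 0 -20 0 0 0 255" --pt "0 0 0 0 0 0 255" --pt "0 0 0 0 0 0 255"

```text
time_s: 42.52
ee_pos: [499.2, 298.8, 215.1]
orientation: [-0.157, 0.69, -0.69, 0.154]
force: [-0.3, -0.5, -2.0]
finger_gap: 0.532
```

```bash
python3 - <<'E'
from h import *
goG([542,354,205],-65,0)
E
```

```text
t 42.52 q [0.42 0.27 1.42 0.   1.46 1.55] pos [499.19 298.81 215.07] F [-0.3  -0.46 -1.98] gap 0.532
turn [0.11 0.38 0.26] | world [ 42.81  55.19 -57.57] | shift cur [-62.59  57.34 -31.41] | shift after turn [-62.12  57.57 -31.93]
```

Now tilt +31.8 about z, then position.

Call:
servo_tool --pt "0 0 0 0 0 6 255" --pt "0 0 0 0 0 7 255" --pt "0 0 0 0 0 7 255" --pt "0 0 0 0 0 7 255" --pt "0 0 0 0 0.3 5 255" --pt "0 0 0 0 0 0 255" --pt "0 0 0 0 0 0 255"

```text
time_s: 43.1
ee_pos: [498.0, 296.1, 214.3]
orientation: [0.041, 0.708, -0.622, 0.334]
force: [0.3, -0.0, -1.3]
finger_gap: 0.531
```

```bash
python3 - <<'E'
from h import *
goG([543.3,354,200],-65,31.8)
E
```

```text
t 43.1 q [ 0.4  -0.04  1.94  0.03  0.69  1.52] pos [497.97 296.09 214.26] F [ 0.33 -0.04 -1.31] gap 0.531
turn [ 0.16 -0.23  0.2 ] | world [ 68.02  68.49 -54.63] | shift cur [-48.4   94.09 -33.26] | shift after turn [-48.2   94.17 -33.33]
```

Call:
servo_tool --pt "-8 16 -6 0 -0.2 0.2 255" --pt "-15 28 -10 0 0 0 255" --pt "-15 28 -10 0 0 0 255" --pt "-8 16 -5 0 0 0 255" --pt "-2 6 -2 0 0 0 255" --pt "0 0 0 0 0 0 255" --pt "0 0 0 0 0 0 255"

```text
time_s: 43.68
ee_pos: [569.2, 366.8, 161.2]
orientation: [0.042, 0.707, -0.62, 0.337]
force: [0.3, -0.2, -1.9]
finger_gap: 0.529
```

```bash
python3 - <<'E'
from h import *
goG([543.3,354,104],-65,31.8)
jar_overlay('scene','a1.png',None,peg=(542,354)); jar_overlay('top','a1t.png',None,peg=(542,354))
E
```

```text
t 43.68 q [ 0.48  0.16  1.87 -0.04  0.55  1.64] pos [569.17 366.8  161.22] F [ 0.28 -0.18 -1.86] gap 0.529
turn [ 0.21 -0.01 -0.17] | world [ -3.19  -2.22 -97.59] | shift cur [54.92 80.75  0.97] | shift after turn [54.68 80.92  0.67]
G [546.45 356.02 201.51]
G [545.96 355.7  201.93]
```

View pics/a1.png

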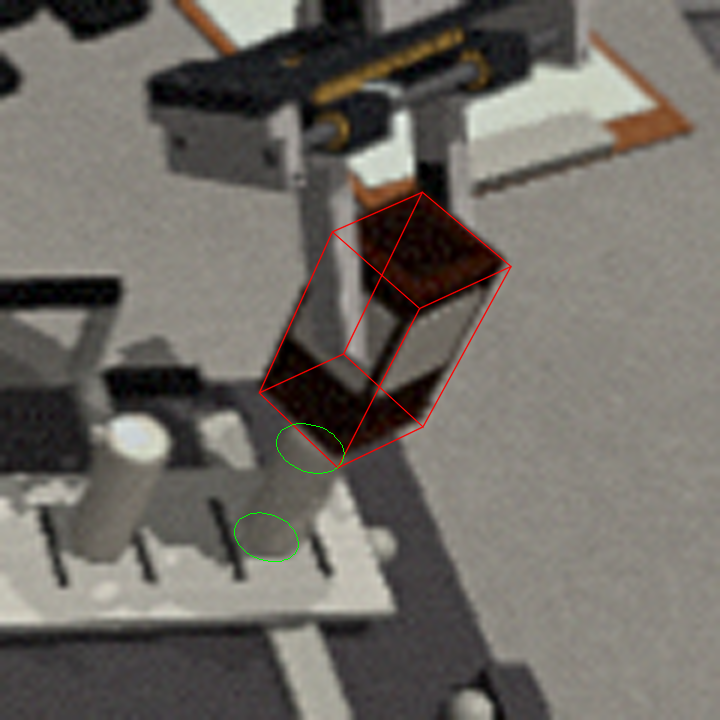

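View pics/a1t.png

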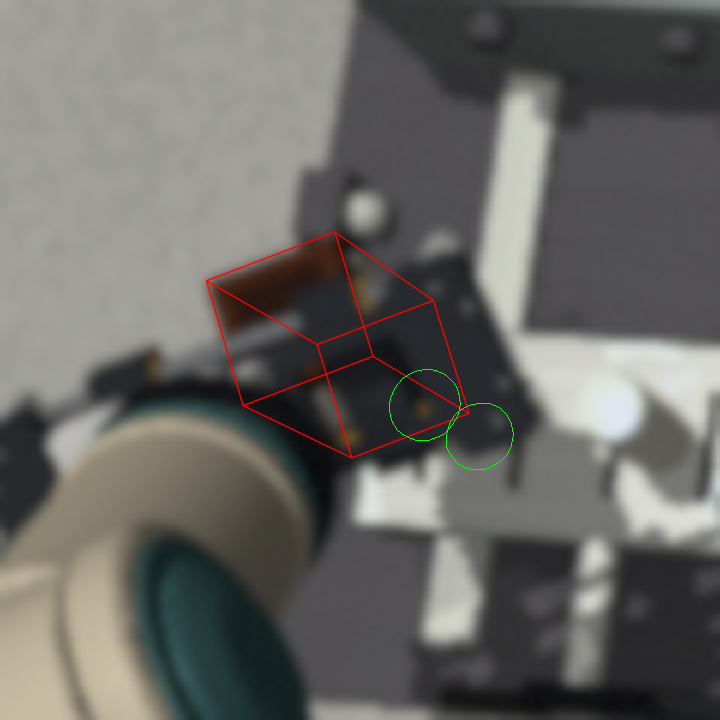

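Call:
servo_tool --pt "3 -2 1 0 0 0 255" --pt "4.2 6.8 0 0 0 0 255" --pt "4.2 6.8 0 0 0 0 255" --pt "4.2 6.8 0 0 0 0 255" --pt "4.2 6.8 0 0 0 0 255" --pt "4.2 6.8 0 0 0 0 255" --pt "0 0 0 0 0 0 255" --pt "0 0 0 0 0 0 255"

```text
time_s: 44.45
ee_pos: [564.8, 364.3, 119.8]
orientation: [0.042, 0.707, -0.62, 0.337]
force: [0.2, 0.7, -1.6]
finger_gap: 0.532
```

```bash
python3 - <<'E'
from h import *
goG([543.3,354.5,104],-65,31.8)
jar_overlay('scene','a2.png',None,peg=(542,354))
E
```

```text
t 44.45 q [ 0.48  0.2   1.94 -0.05  0.44  1.65] pos [564.81 364.32 119.76] F [ 0.23  0.71 -1.62] gap 0.532
turn [ 0.23 -0.   -0.1 ] | world [  1.17   0.76 -56.13] | shift cur [28.49 48.38  0.01] | shift after turn [28.4  48.44 -0.19]
G [542.14 353.54 160.09]
```

View pics/a2.png

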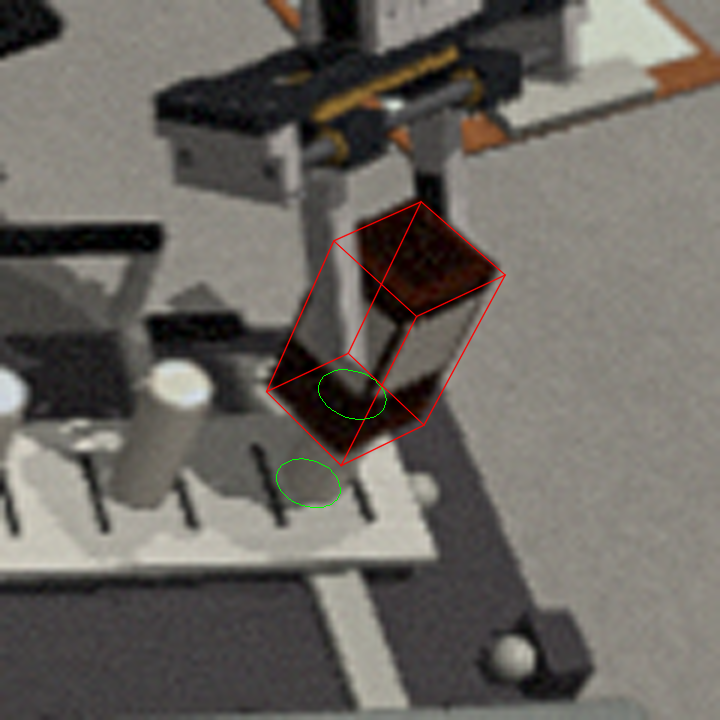

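Call:
servo_tool --pt "4 7.2 0 0 0 0 255" --pt "4 7 0 0 0 0 255" --pt "4 7 0 0 0 0 255" --pt "4 7 0 0 0 0 255" --pt "4.2 6.8 0 0 0 0 255" --pt "3.2 5.1 0 0 0 0 255" --pt "0 0 0 0 0 0 255" --pt "0 0 0 0 0 0 255"

```text
time_s: 45.17
ee_pos: [566.3, 365.2, 73.9]
orientation: [0.042, 0.707, -0.62, 0.337]
force: [0.2, -0.5, -2.6]
finger_gap: 0.531
```

Call:
servo_tool --pt "1.6 2.5 0 0 0 0 255" --pt "1 1.7 0 0 0 0 255" --pt "0.5 0.9 0 0 0 0 255" --pt "0 0 0 0 0 0 255" --pt "0 0 0 0 0 0 255"

```text
time_s: 45.58
ee_pos: [566.7, 365.4, 68.9]
orientation: [0.043, 0.707, -0.62, 0.338]
force: [-0.2, -0.0, -1.6]
finger_gap: 0.532
```

Call:
servo_tool --pt "1 1.7 0 0 0 0 255" --pt "1 1.7 0 0 0 0 255" --pt "0 0 0 0 0 0 255" --pt "0 0 0 0 0 0 255"

```text
time_s: 45.92
ee_pos: [566.6, 365.3, 64.5]
orientation: [0.043, 0.707, -0.62, 0.337]
force: [-0.1, 0.2, -2.0]
finger_gap: 0.528
```

Call:
servo_tool --pt "0.8 1.3 0 0 0 0 255" --pt "0.5 0.9 0 0 0 0 255" --pt "0 0 0 0 0 0 255" --pt "0 0 0 0 0 0 255"

```text
time_s: 46.25
ee_pos: [566.8, 365.5, 62.2]
orientation: [0.043, 0.707, -0.62, 0.338]
force: [1.1, 0.2, -1.3]
finger_gap: 0.53
```

Call:
servo_tool --pt "0.5 0.9 0 0 0 0 255" --pt "0.5 0.9 0 0 0 0 255" --pt "0 0 0 0 0 0 255" --pt "0 0 0 0 0 0 255"

```text
time_s: 46.58
ee_pos: [568.7, 365.8, 62.3]
orientation: [0.044, 0.707, -0.619, 0.339]
force: [0.0, -4.1, 5.4]
finger_gap: 0.529
```

Contact at G z≈102.6. Release.

Call:
servo_tool --pt "-0.5 -0.8 0 0 0 0 85" --pt "0 0 0 0 0 0 85" --pt "0 0 0 0 0 0 85" --pt "0 0 0 0 0 0 85" --pt "0 0 0 0 0 0 85"

```text
time_s: 47.0
ee_pos: [566.7, 365.6, 60.9]
orientation: [0.043, 0.707, -0.62, 0.337]
force: [0.3, 0.6, -0.5]
finger_gap: 0.667
```

Call:
servo_tool --pt "0 -12 0 0 0 0 85" --pt "0 -30 0 0 0 0 85" --pt "0 -40 0 0 0 0 85" --pt "0 -40 0 0 0 0 0" --pt "0 -40 0 0 0 0 0" --pt "0 0 0 0 0 -6 0" --pt "0 0 0 0 0 -7 0" --pt "0 0 0 0 0 -7 0"

```text
time_s: 47.67
ee_pos: [487.7, 328.4, 203.3]
orientation: [-0.081, 0.704, -0.669, 0.226]
force: [1.6, 0.8, 0.9]
finger_gap: 0.973
```

Call:
servo_tool --pt "0 0 0 0 0 -7 0" --pt "0 0 0 0 0 -5 0" --pt "0 0 0 0 0 0 0" --pt "0 0 0 0 0 0 0"

```text
time_s: 48.0
ee_pos: [489.8, 328.8, 197.7]
orientation: [-0.154, 0.691, -0.689, 0.153]
force: [-0.8, -0.5, -0.4]
finger_gap: 1.001
```

```bash
python3 - <<'E'
from h import *
d=cam('scene'); crop(d,140,120,520,290,'b1.png',2); d=cam('top'); crop(d,355,170,515,290,'b1t.png',5)
goG([492.4,-315.1,220],-82.8,0)
E
```

```text
t 48.1 q [0.47 0.28 1.44 0.   1.42 1.6 ] pos [487.8  328.06 198.34] F [ 0.09 -0.16 -0.38] gap 1.002
turn [ 0.21 17.93  0.03] | world [   4.6  -643.16  -25.84] | shift cur [268.99  23.71 584.31] | shift after turn [ 76.04  25.84 638.66]
```

View pics/b1.png

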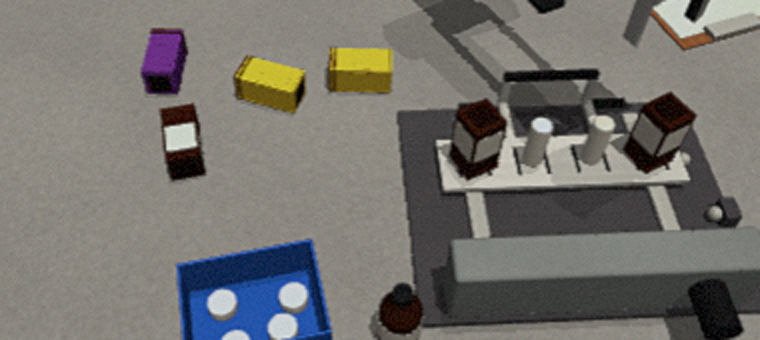

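View pics/b1t.png

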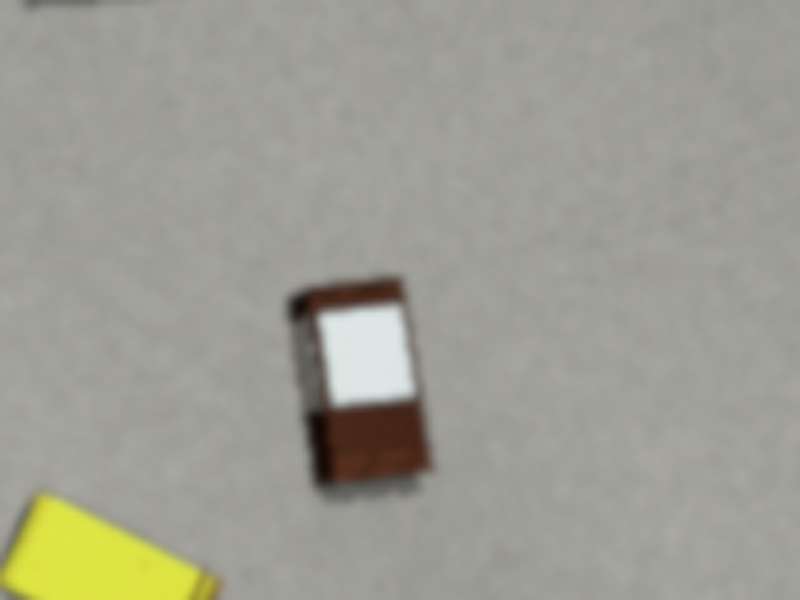

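Call:
servo_tool --pt "0 0 0 0 6 0 0" --pt "0 0 0 0 6 0 0" --pt "0 0 0 0.2 6 0 0" --pt "5 0 40 0 0 0 0" --pt "5 0 40 0 0 0 0" --pt "5 0 40 0 0 0 0" --pt "5 0 40 0 0 0 0" --pt "5 0 40 0 0 0 0"

```text
time_s: 48.77
ee_pos: [486.6, 125.5, 199.2]
orientation: [0.044, -0.706, 0.706, -0.045]
force: [0.6, -0.8, 0.6]
finger_gap: 1.001
```

Call:
servo_tool --pt "5 0 40 0 0 0 0" --pt "5 0 40 0 0 0 0" --pt "5 0 40 0 0 0 0" --pt "5 0 40 0 0 0 0" --pt "5 0 40 0 0 0 0" --pt "5 0 40 0 0 0 0" --pt "5 0 40 0 0 0 0" --pt "5 0 40 0 0 0 0"

```text
time_s: 49.43
ee_pos: [487.1, -196.1, 199.4]
orientation: [0.044, -0.705, 0.706, -0.044]
force: [0.7, -0.5, -0.4]
finger_gap: 1.001
```

Call:
servo_tool --pt "0 0 0 0 0 -7 0" --pt "0 0 0 0 0 -7 0" --pt "0 0 0 0 0 -7 0" --pt "0 0 0 0 0 -7 0" --pt "0 0 0 0 0 -7 0" --pt "0 0 0 0 0 -7 0" --pt "0 0 0 0 0 -7 0" --pt "0 0 0 0 0 -7 0"

```text
time_s: 50.1
ee_pos: [489.0, -194.7, 200.2]
orientation: [0.371, -0.601, 0.644, 0.293]
force: [-0.1, -0.8, -1.1]
finger_gap: 1.001
```

Call:
servo_tool --pt "0 0 0 0 0 -2 0" --pt "0 0 0 0 0 0 0"

```text
time_s: 50.27
ee_pos: [488.7, -194.6, 195.6]
orientation: [0.383, -0.595, 0.637, 0.305]
force: [-0.1, -0.8, -0.2]
finger_gap: 0.999
```

```bash
python3 - <<'E'
from h import *
goG([492.3,-315.1,126],-82.8,-58)
d=cam('top'); crop(d,355,170,515,290,'b2.png',5)
E
```

```text
t 50.27 q [-0.26  0.81  0.99 -0.43  2.28  1.07] pos [ 488.66 -194.63  195.61] F [-0.08 -0.77 -0.2 ] gap 0.999
turn [0.06 0.16 0.33] | world [ -36.32 -125.52  -94.78] | shift cur [-53.15  93.69 120.23] | shift after turn [-52.94  94.13 119.98]
```

View pics/b2.png

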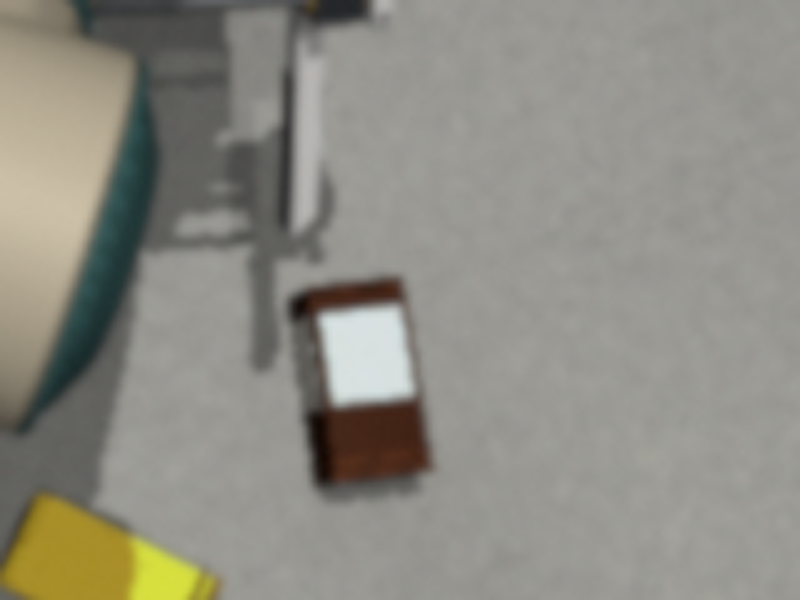

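Call:
servo_tool --pt "-10 18 24 0 0.2 0.3 0" --pt "-11 19 24 0 0 0 0" --pt "-11 19 24 0 0 0 0" --pt "-11 19 24 0 0 0 0" --pt "-10 19 24 0 0 0 0" --pt "0 0 0 0 0 0 0" --pt "0 0 0 0 0 0 0"

```text
time_s: 50.9
ee_pos: [451.5, -322.1, 106.5]
orientation: [0.376, -0.597, 0.64, 0.304]
force: [-0.1, 0.7, 0.5]
finger_gap: 0.998
```

```bash
python3 - <<'E'
from h import *
goG([492.3,-315.1,26],-82.8,-58)
d=cam('top'); crop(d,355,170,515,290,'b3.png',5)
E
```

```text
t 50.9 q [-0.42  0.86  1.09 -0.51  2.06  1.01] pos [ 451.48 -322.05  106.47] F [-0.14  0.67  0.51] gap 0.998
turn [ 0.2  -0.43 -0.48] | world [   0.86    1.9  -105.64] | shift cur [-89.69  55.81  -2.26] | shift after turn [-90.16  55.06  -1.78]
```

View pics/b3.png

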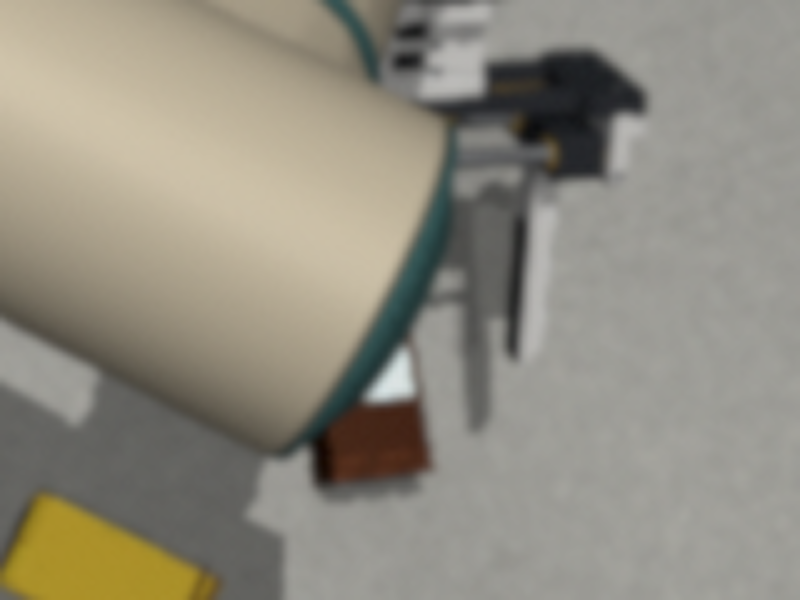

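Call:
servo_tool --pt "-16 10 -1 0.2 -0.4 -0.5 0" --pt "-20 12 -1 0 0 0 0" --pt "-20 12 0 0 0 0 0" --pt "-16 10 0 0 0 0 0" --pt "-10 6 0 0 0 0 0" --pt "-6 4 0 0 0 0 0" --pt "-2 1 0 0 0 0 0" --pt "0 0 0 0 0 0 0"

```text
time_s: 51.62
ee_pos: [453.8, -318.8, -1.7]
orientation: [0.384, -0.594, 0.638, 0.303]
force: [0.3, -0.2, 0.1]
finger_gap: 0.999
```

Call:
servo_tool --pt "0 0 0 0 0 0 0"

```text
time_s: 51.7
ee_pos: [454.0, -319.1, -0.9]
orientation: [0.383, -0.594, 0.639, 0.303]
force: [0.1, 0.3, 0.7]
finger_gap: 0.996
```

```bash
python3 - <<'E'
from h import *
goG([492.3,-315.1,26],-82.8,-58)
d=cam('top'); crop(d,355,170,515,290,'b4.png',5)
E
```

```text
t 51.7 q [-0.41  0.97  1.14 -0.48  1.93  1.09] pos [ 454.03 -319.11   -0.88] F [0.11 0.34 0.73] gap 0.996
turn [-0.16  0.11  0.18] | world [-1.7  -1.03  1.71] | shift cur [2.41 0.64 0.81] | shift after turn [2.41 0.63 0.81]
```

View pics/b4.png

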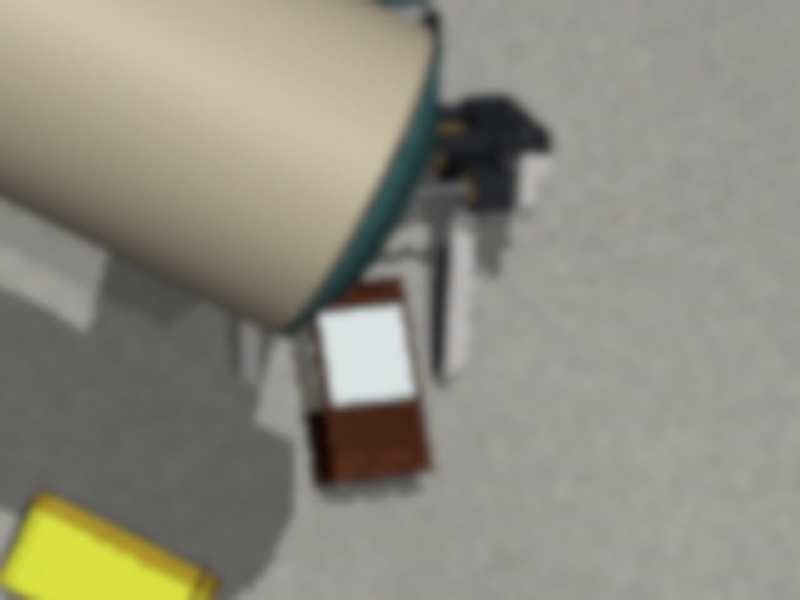

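Both fingers straddle jar B. Close.

Call:
servo_tool --pt "1 0 1 0 0 0 255" --pt "0 0 0 0 0 0 255" --pt "0 0 0 0 0 0 255" --pt "0 0 0 0 0 0 255" --pt "0 0 0 0 0 0 255" --pt "0 0 0 0 0 0 255" --pt "0 0 0 0 0 0 255" --pt "0 0 0 0 0 0 255"

```text
time_s: 52.42
ee_pos: [453.2, -320.2, -0.8]
orientation: [0.383, -0.594, 0.638, 0.303]
force: [0.8, -0.2, 0.3]
finger_gap: 0.531
```

Call:
servo_tool --pt "0 0 0 0 0 0 255" --pt "0 0 0 0 0 0 255"

```text
time_s: 52.58
ee_pos: [453.2, -320.2, -0.8]
orientation: [0.383, -0.594, 0.638, 0.303]
force: [-0.6, -0.3, 0.5]
finger_gap: 0.533
```

```bash
python3 - <<'E'
from h import *
goG([492.3,-315.1,126],-82.8,-58)
R=Ro.from_quat(readout.state()['orientation']).as_matrix(); print(R, readout.state()['ee_pos']-47.5*R[:,1])
E
```

```text
t 52.58 q [-0.41  0.97  1.14 -0.48  1.93  1.08] pos [ 453.18 -320.18   -0.79] F [-0.57 -0.31  0.5 ] gap 0.533
turn [-0.15  0.14  0.24] | world [ -0.84   0.03 101.62] | shift cur [ 86.84 -52.78  -0.22] | shift after turn [ 86.62 -53.14  -0.14]
[[-0.52 -0.84  0.13]
 [-0.07 -0.11 -0.99]
 [ 0.85 -0.53 -0.  ]] [ 493.23 -315.     24.22]
```

Call:
servo_tool --pt "10 -6 0 0 0 0 255" --pt "22 -13 0 0 0 0 255" --pt "26 -16 0 0 0 0 255" --pt "26 -16 0 0 0 0 255" --pt "10 -7 0 0 0 5 255" --pt "0 0 0 0 0 7 255" --pt "0 0 0 0 0 7 255" --pt "0 0 0 0 0 7 255"

```text
time_s: 53.25
ee_pos: [454.6, -319.9, 110.6]
orientation: [0.237, -0.666, 0.691, 0.149]
force: [0.2, -0.8, -2.3]
finger_gap: 0.527
```

Call:
servo_tool --pt "0 0 0 0 0 7 255" --pt "0 0 0 0 0 7 255" --pt "0 0 0 0 0 7 255" --pt "0 0 0 0 0 7 255" --pt "0 0 0 0 0 4 255" --pt "0 -30 0 0 0 0 255" --pt "0 -40 0 0 0 0 255" --pt "0 -35 0 0 0 0 255"

```text
time_s: 53.92
ee_pos: [451.2, -319.2, 216.4]
orientation: [-0.047, 0.706, -0.705, 0.043]
force: [1.1, -0.7, -1.7]
finger_gap: 0.528
```

```bash
python3 - <<'E'
from h import *
goG([500,230,255],-70,0)
E
```

```text
t 53.92 q [-0.74  0.23  1.48 -0.    1.45  0.7 ] pos [ 451.2  -319.16  216.41] F [ 1.08 -0.67 -1.68] gap 0.528
turn [  0.19 -12.65   0.3 ] | world [ 48.8  549.16  -8.91] | shift cur [-118.67    9.72 -538.39] | shift after turn [-233.68    8.91 -499.35]
```

Call:
servo_tool --pt "0 0 0 0 -6.3 0 255" --pt "0 0 0 0 -6.3 0 255" --pt "-10 0 -20 0 0 0 255" --pt "-17 0 -36 0 0 0 255" --pt "-17 0 -36 0 0 0 255" --pt "-17 0 -36 0 0 0 255" --pt "-17 0 -36 0 0 0 255" --pt "-17 0 -36 0 0 0 255"

```text
time_s: 54.58
ee_pos: [472.9, -97.6, 215.1]
orientation: [-0.125, 0.697, -0.696, 0.121]
force: [0.7, 0.9, -2.0]
finger_gap: 0.533
```

Call:
servo_tool --pt "-17 0 -36 0 0 0 255" --pt "-17 0 -36 0 0 0 255" --pt "-17 0 -36 0 0 0 255" --pt "-17 0 -36 0 0 0 255" --pt "-17 0 -36 0 0 0 255" --pt "-17 0 -36 0 0 0 255" --pt "-17 0 -36 0 0 0 255" --pt "-17 0 -36 0 0 0 255"

```text
time_s: 55.25
ee_pos: [502.2, 219.0, 215.3]
orientation: [-0.125, 0.697, -0.696, 0.121]
force: [0.2, 0.5, -2.7]
finger_gap: 0.531
```

Call:
servo_tool --pt "0 0 0 0 0 6 255" --pt "0 0 0 0 0 7 255" --pt "0 0 0 0 0 7 255" --pt "0 0 0 0 0 7 255" --pt "0 0 0 0 0 5 255" --pt "0 0 0 0 0 0 255" --pt "0 0 0 0 0 0 255"

```text
time_s: 55.83
ee_pos: [500.8, 216.7, 213.8]
orientation: [0.071, 0.704, -0.636, 0.307]
force: [-0.0, 0.3, -1.4]
finger_gap: 0.529
```

```bash
python3 - <<'E'
from h import *
goG([542.1,269.3,200],-70,31.8)
E
```

```text
t 55.83 q [ 0.23 -0.1   1.99  0.1   0.7   1.4 ] pos [500.82 216.67 213.76] F [-0.03  0.35 -1.4 ] gap 0.529
turn [ 0.11 -0.06  0.26] | world [ 64.8   61.2  -54.13] | shift cur [-41.37  89.01 -35.22] | shift after turn [-41.01  89.12 -35.34]
```

Call:
servo_tool --pt "-7 15 -6 0 0 0.2 255" --pt "-13 28 -11 0 0 0 255" --pt "-12 26 -10 0 0 0 255" --pt "-7 15 -6 0 0 0 255" --pt "-2 4 -2 0 0 0 255" --pt "0 0 0 0 0 0 255" --pt "0 0 0 0 0 0 255"

```text
time_s: 56.42
ee_pos: [569.3, 278.5, 162.4]
orientation: [0.074, 0.704, -0.635, 0.31]
force: [0.6, -0.0, -1.3]
finger_gap: 0.535
```

```bash
python3 - <<'E'
from h import *
goG([542.1,269.3,104],-70,31.8)
jar_overlay('scene','c1.png',None,peg=(541.3,269.2))
E
```

```text
t 56.42 q [0.34 0.1  1.95 0.01 0.54 1.56] pos [569.29 278.52 162.43] F [ 0.57 -0.01 -1.29] gap 0.535
turn [ 0.09 -0.04 -0.16] | world [ -3.67  -0.66 -98.8 ] | shift cur [55.42 81.88 -0.46] | shift after turn [55.18 82.03 -0.63]
G [545.68 269.85 202.73]
```

View pics/c1.png

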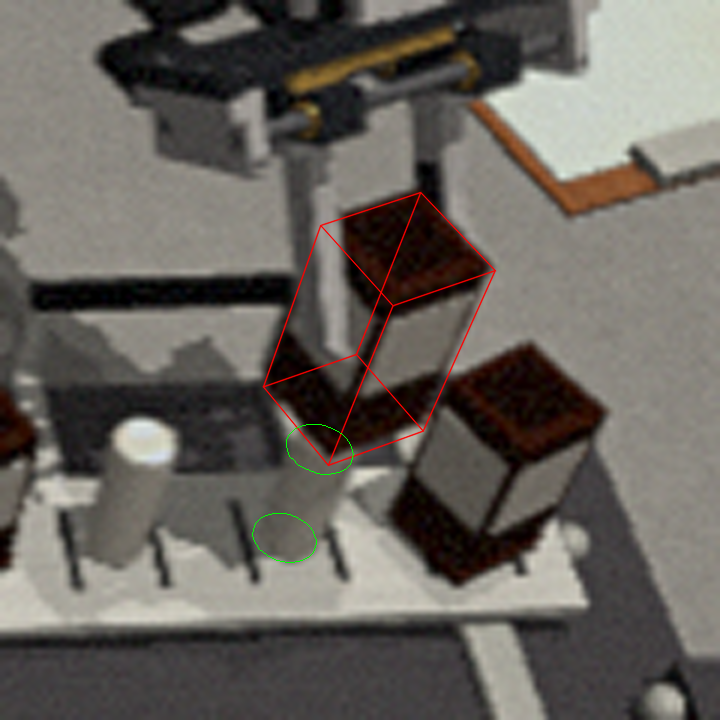

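Call:
servo_tool --pt "3.2 -2.1 -0.5 0 0 -0.1 255" --pt "4.2 6.8 0 0 0 0 255" --pt "4.2 6.8 0 0 0 0 255" --pt "4.2 6.8 0 0 0 0 255" --pt "4.2 6.8 0 0 0 0 255" --pt "4.2 6.8 0 0 0 0 255" --pt "0 0 0 0 0 0 255" --pt "0 0 0 0 0 0 255"

```text
time_s: 57.13
ee_pos: [563.9, 277.3, 120.8]
orientation: [0.073, 0.704, -0.636, 0.308]
force: [0.1, -0.5, -1.7]
finger_gap: 0.526
```

```bash
python3 - <<'E'
from h import *
goG([542.1,269.3,104],-70,31.8)
jar_overlay('scene','c2.png',None,peg=(541.3,269.2))
E
```

```text
t 57.13 q [0.34 0.14 2.02 0.01 0.43 1.56] pos [563.95 277.26 120.82] F [ 0.09 -0.55 -1.69] gap 0.526
turn [ 0.09 -0.07  0.03] | world [  1.67   0.6  -57.19] | shift cur [28.6  49.56  0.12] | shift after turn [28.62 49.54  0.  ]
G [540.47 268.63 161.2 ]
```

View pics/c2.png

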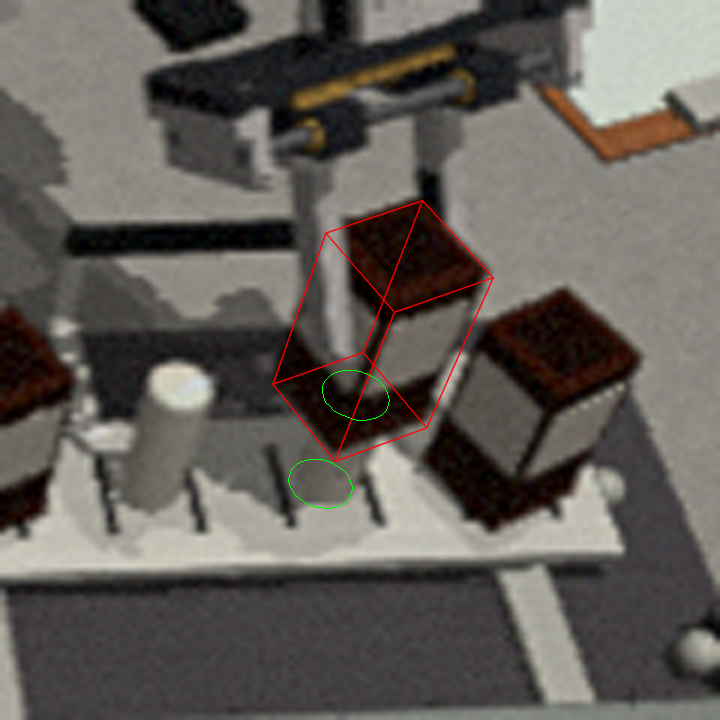

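Call:
servo_tool --pt "4 7.2 0 0 0 0 255" --pt "4 7 0 0 0 0 255" --pt "4 7 0 0 0 0 255" --pt "4 7 0 0 0 0 255" --pt "4.2 6.8 0 0 0 0 255" --pt "3.2 5.1 0 0 0 0 255" --pt "0 0 0 0 0 0 255" --pt "0 0 0 0 0 0 255"

```text
time_s: 57.85
ee_pos: [565.4, 277.9, 74.8]
orientation: [0.073, 0.704, -0.635, 0.309]
force: [0.7, -0.4, -1.1]
finger_gap: 0.532
```

Call:
servo_tool --pt "2.1 3.4 0 0 0 0 255" --pt "2.1 3.4 0 0 0 0 255" --pt "1 1.7 0 0 0 0 255" --pt "0 0 0 0 0 0 255" --pt "0 0 0 0 0 0 255"

```text
time_s: 58.27
ee_pos: [565.7, 278.1, 65.6]
orientation: [0.073, 0.704, -0.635, 0.309]
force: [-0.1, -0.5, -3.1]
finger_gap: 0.531
```

Call:
servo_tool --pt "0.5 0.9 0 0 0 0 255" --pt "0.5 0.9 0 0 0 0 255" --pt "0 0 0 0 0 0 255" --pt "0 0 0 0 0 0 255"

```text
time_s: 58.6
ee_pos: [565.8, 278.1, 63.6]
orientation: [0.073, 0.704, -0.635, 0.309]
force: [-0.1, 0.5, -1.7]
finger_gap: 0.53
```

Call:
servo_tool --pt "0.5 0.9 0 0 0 0 255" --pt "0.5 0.9 0 0 0 0 255" --pt "0 0 0 0 0 0 255" --pt "0 0 0 0 0 0 255"

```text
time_s: 58.93
ee_pos: [566.7, 278.3, 62.1]
orientation: [0.074, 0.704, -0.635, 0.31]
force: [0.7, -0.5, 0.0]
finger_gap: 0.532
```

Call:
servo_tool --pt "0.5 0.9 0 0 0 0 255" --pt "0.3 0.5 0 0 0 0 255" --pt "0 0 0 0 0 0 255" --pt "0 0 0 0 0 0 255"

```text
time_s: 59.27
ee_pos: [568.3, 278.4, 62.3]
orientation: [0.075, 0.703, -0.635, 0.311]
force: [-0.2, -3.3, 7.1]
finger_gap: 0.53
```

Contact. Release by a small amount.

Call:
servo_tool --pt "-0.5 -0.8 0 0 0 0 97" --pt "0 0 0 0 0 0 97" --pt "0 0 0 0 0 0 97" --pt "0 0 0 0 0 0 97" --pt "0 0 0 0 0 0 97"

```text
time_s: 59.68
ee_pos: [565.7, 278.2, 60.5]
orientation: [0.073, 0.704, -0.635, 0.309]
force: [0.9, 0.4, -0.3]
finger_gap: 0.617
```

Call:
servo_tool --pt "0 -10 0 0 0 0 97" --pt "0 -30 0 0 0 0 97" --pt "0 -40 0 0 0 0 97" --pt "0 -40 0 0 0 0 0" --pt "0 -40 0 0 0 0 0" --pt "0 0 0 0 0 -6 0" --pt "0 0 0 0 0 -7 0" --pt "0 0 0 0 0 -7 0"

```text
time_s: 60.35
ee_pos: [485.3, 248.8, 201.4]
orientation: [-0.049, 0.706, -0.679, 0.195]
force: [1.7, -0.3, 0.6]
finger_gap: 0.936
```

Call:
servo_tool --pt "0 0 0 0 0 -7 0" --pt "0 0 0 0 0 -5 0" --pt "0 0 0 0 0 0 0" --pt "0 0 0 0 0 0 0"

```text
time_s: 60.68
ee_pos: [487.1, 249.1, 195.9]
orientation: [-0.124, 0.697, -0.696, 0.122]
force: [-0.9, -0.3, -0.1]
finger_gap: 0.996
```

```bash
python3 - <<'E'
from h import *
d=cam('scene'); crop(d,140,120,520,290,'d1.png',2); d=cam('top'); crop(d,130,85,330,270,'d1t.png',4)
plan(Rt(0,0),[423.9,227,150])
E
```

```text
t 60.78 q [0.34 0.22 1.53 0.   1.39 1.57] pos [485.08 248.57 196.46] F [-0.    0.18  0.21] gap 1.002
turn [  0.19 -70.     0.05] | world [-61.18 -21.57 -46.46] | shift cur [64.76 46.63 -0.56] | shift after turn [ 21.57  46.46 -61.18]
```

View pics/d1.png

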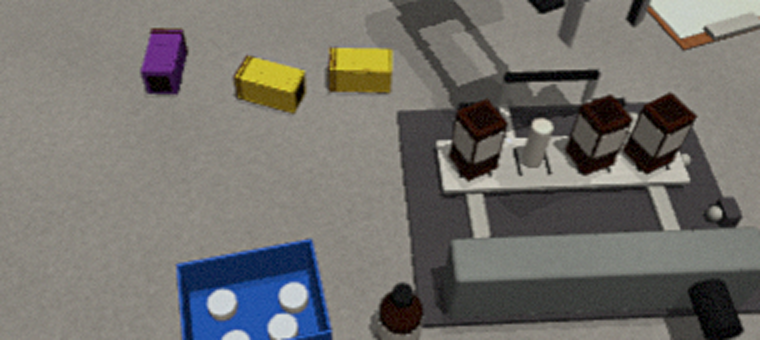

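View pics/d1t.png

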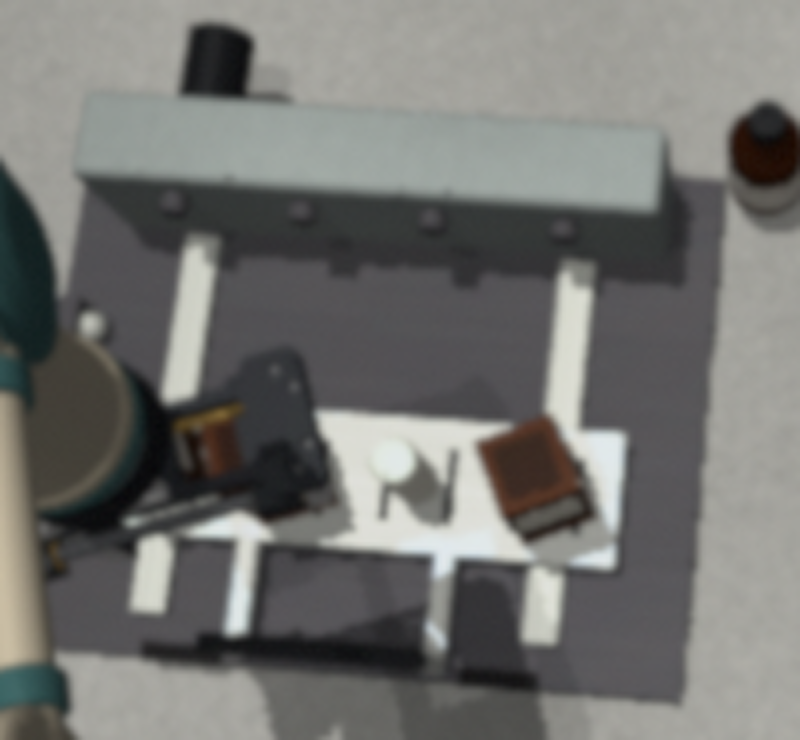

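Call:
servo_tool --pt "0 0 0 0 -7 0 0" --pt "0 0 0 0 -7 0 0" --pt "0 0 0 0 -7 0 0" --pt "0 0 0 0 -7 0 0" --pt "0 0 0 0 -7 0 0" --pt "0 0 0 0 -7 0 0" --pt "0 0 0 0 -7 0 0" --pt "0 0 0 0 -7 0 0"

```text
time_s: 61.45
ee_pos: [484.5, 248.4, 197.5]
orientation: [-0.437, 0.557, -0.555, 0.437]
force: [0.4, 0.0, -0.5]
finger_gap: 1.0
```

Call:
servo_tool --pt "0 0 0 0 -7 0 0" --pt "0 0 0 0 -7 0 0" --pt "10 0 -30 0 0 0 0" --pt "10 0 -31 0 0 0 0" --pt "0 40 0 0 0 0 0" --pt "0 0 0 0 0 0 0" --pt "0 0 0 0 0 0 0"

```text
time_s: 62.03
ee_pos: [422.7, 228.1, 156.5]
orientation: [-0.501, 0.501, -0.499, 0.499]
force: [-0.6, 0.6, 0.3]
finger_gap: 0.998
```

```bash
python3 - <<'E'
from h import *
plan(Rt(0,0),[423.9,227,39])
d=cam('scene'); crop(d,330,120,530,270,'e1.png',4)
E
```

```text
t 62.03 q [0.35 0.15 1.73 0.   1.27 0.35] pos [422.72 228.13 156.51] F [-0.61  0.64  0.3 ] gap 0.998
turn [ 0.27  0.01 -0.02] | world [   1.18   -1.13 -117.51] | shift cur [  1.18 117.5    1.73] | shift after turn [  1.13 117.51   1.18]
```

View pics/e1.png

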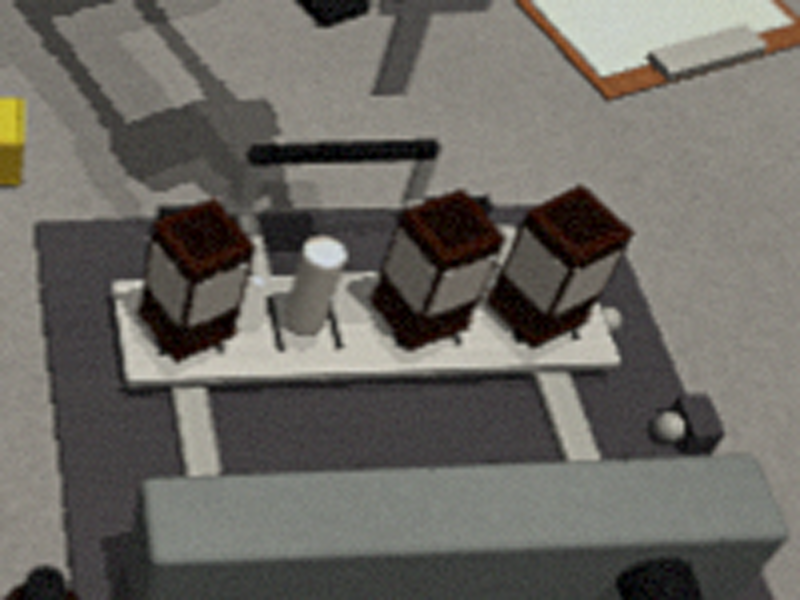

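Call:
servo_tool --pt "1 30 1 0 0 0 0" --pt "0 35 0 0 0 0 0" --pt "0 30 0 0 0 0 0" --pt "0 15 0 0 0 0 0" --pt "0 7 0 0 0 0 255" --pt "0 0 0 0 0 0 255" --pt "0 0 0 0 0 0 255" --pt "0 0 0 0 0 0 255"

```text
time_s: 62.75
ee_pos: [428.3, 228.9, 41.5]
orientation: [-0.499, 0.5, -0.5, 0.501]
force: [0.9, -0.3, 0.1]
finger_gap: 0.75
```

Call:
servo_tool --pt "0 0 0 0 0 0 255" --pt "0 0 0 0 0 0 255" --pt "0 0 0 0 0 0 255" --pt "0 0 0 0 0 0 255" --pt "0 0 0 0 0 0 255" --pt "0 0 0 0 0 0 255" --pt "0 0 0 0 0 0 255" --pt "0 0 0 0 0 0 255"

```text
time_s: 63.42
ee_pos: [426.2, 228.2, 39.8]
orientation: [-0.5, 0.501, -0.499, 0.5]
force: [0.2, 0.0, 0.6]
finger_gap: 0.184
```

Call:
servo_tool --pt "0 0 0 0 0 0 255" --pt "0 0 0 0 0 0 255" --pt "0 0 0 0 0 0 255" --pt "0 0 0 0 0 0 255" --pt "0 0 0 0 0 0 255"

```text
time_s: 63.83
ee_pos: [426.6, 228.2, 39.9]
orientation: [-0.5, 0.501, -0.499, 0.5]
force: [2.6, -0.1, -0.1]
finger_gap: 0.125
```

Call:
servo_tool --pt "0 0 3 0 0 0 255" --pt "0 0 6 0 0 0 255" --pt "0 0 8 0 0 0 255" --pt "0.3 0 9 0 0 0 255" --pt "0 0 9 0 0 0 255" --pt "0.3 0 9 0 0 0 255" --pt "0 0 9 0 0 0 255" --pt "0 0 9 0 0 0 255"

```text
time_s: 64.5
ee_pos: [489.7, 227.6, 39.9]
orientation: [-0.5, 0.501, -0.499, 0.5]
force: [-2.2, 0.1, 5.6]
finger_gap: 0.126
```

Call:
servo_tool --pt "0 0 6 0 0 0 255" --pt "0 0 5 0 0 0 255" --pt "0 0 5 0 0 0 255" --pt "0 0 4 0 0 0 255" --pt "0 0 4 0 0 0 255" --pt "0 0 3 0 0 0 255" --pt "0 0 3 0 0 0 255"

```text
time_s: 65.08
ee_pos: [515.9, 227.2, 39.9]
orientation: [-0.502, 0.502, -0.498, 0.498]
force: [-7.7, -1.1, 11.2]
finger_gap: 0.123
```

Call:
servo_tool --pt "0 0 3 0 0 0 255" --pt "0 0 3 0 0 0 255" --pt "0 0 3 0 0 0 255" --pt "0 0 3 0 0 0 255" --pt "0 0 3 0 0 0 255" --pt "0 0 0 0 0 0 255" --pt "0 0 0 0 0 0 255"

```text
time_s: 65.67
ee_pos: [533.5, 227.1, 39.9]
orientation: [-0.501, 0.501, -0.499, 0.499]
force: [-1.5, -2.1, 6.6]
finger_gap: 0.119
```

Call:
servo_tool --pt "0 0 2 0 0 0 255" --pt "0 0 2 0 0 0 255" --pt "0 0 0 0 0 0 255" --pt "0 0 0 0 0 0 255"

```text
time_s: 66.0
ee_pos: [533.2, 227.1, 39.9]
orientation: [-0.502, 0.503, -0.497, 0.497]
force: [-8.4, -0.9, 12.2]
finger_gap: 0.126
```

Call:
servo_tool --pt "0 0 -1.5 0 0 0 255" --pt "0 0 0 0 0 0 0" --pt "0 0 0 0 0 0 0" --pt "0 0 0 0 0 0 0" --pt "0 0 0 0 0 0 0" --pt "0 -15 0 0 0 0 0" --pt "0 -30 0 0 0 0 0" --pt "0 -40 0 0 0 0 0"

```text
time_s: 66.67
ee_pos: [533.6, 226.7, 122.1]
orientation: [0.503, -0.502, 0.498, -0.497]
force: [1.0, -0.7, 0.8]
finger_gap: 0.583
```

Call:
servo_tool --pt "0 -40 0 0 0 0 0" --pt "0 0 -40 0 0 0 0" --pt "0 0 -40 0 0 0 0" --pt "0 0 -40 0 0 0 0" --pt "0 0 -40 0 0 0 0" --pt "0 0 0 0 0 0 0" --pt "0 0 0 0 0 0 0"

```text
time_s: 67.25
ee_pos: [374.5, 227.4, 165.2]
orientation: [0.5, -0.5, 0.499, -0.5]
force: [0.6, 0.2, -0.5]
finger_gap: 1.0
```

```bash
python3 - <<'E'
from h import *
plan(Rt(0,0),[423.9,227,39])
d=cam('scene'); cv2.imwrite('pics/f1.png',d['color'][:,:,::-1]); crop(d,330,120,530,270,'f1c.png',4)
d=cam('top'); crop(d,130,85,330,270,'f1t.png',4)
E
```

```text
t 67.25 q [0.38 0.08 1.79 0.   1.28 0.38] pos [374.52 227.43 165.19] F [ 0.62  0.17 -0.51] gap 1.0
turn [ 0.11  0.09 -0.08] | world [  49.38   -0.43 -126.19] | shift cur [  0.68 126.1   49.61] | shift after turn [  0.43 126.19  49.38]
```

View pics/f1c.png

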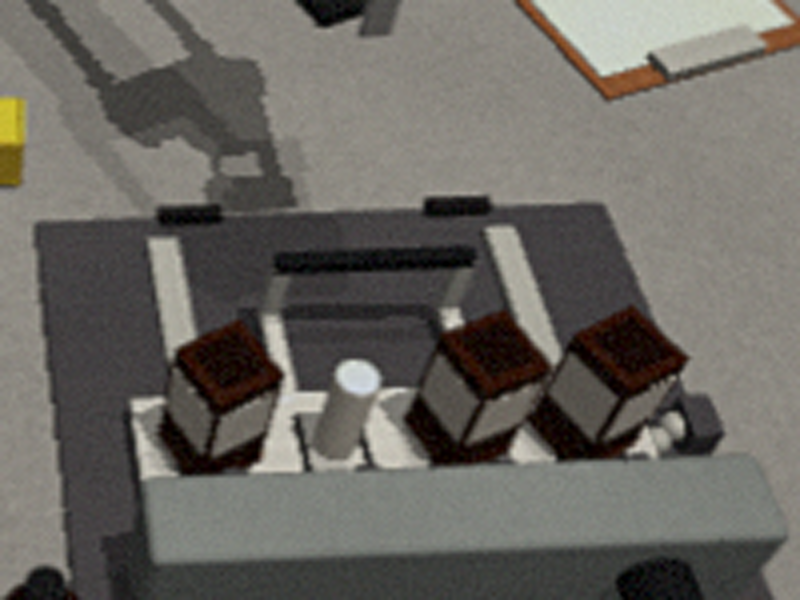

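View pics/f1t.png

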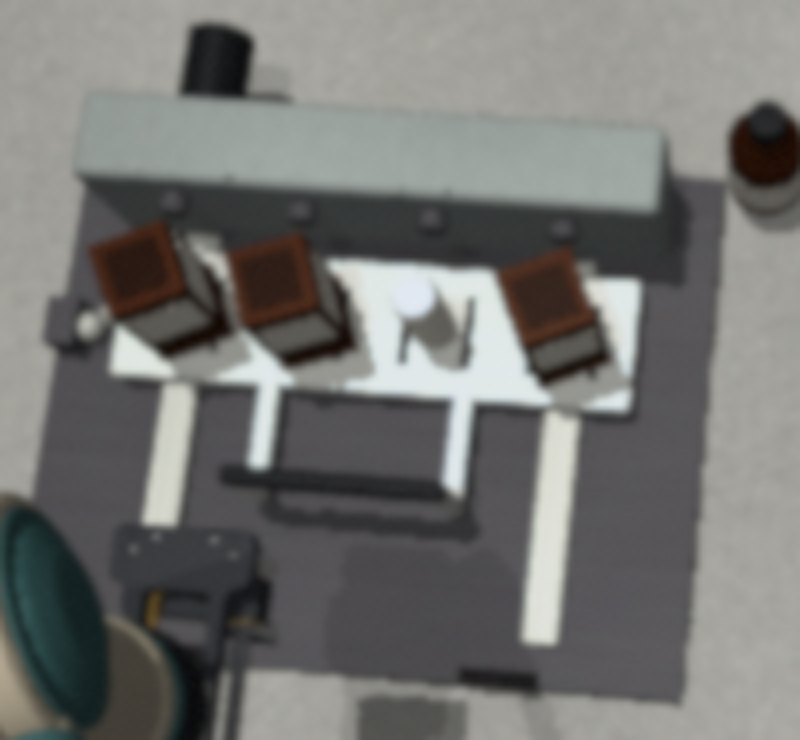

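View pics/f1.png

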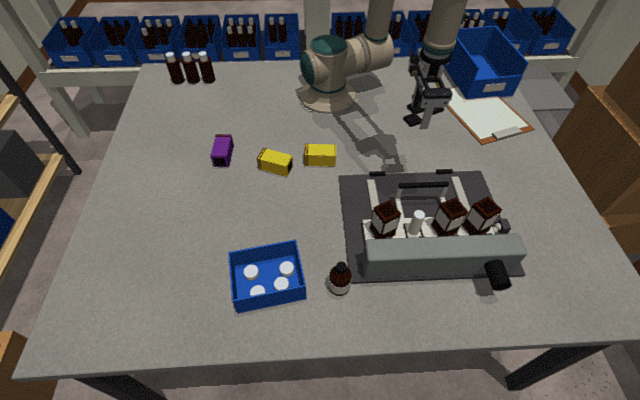

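```bash
python3 - <<'E'
from h import *
d=cam('top')
print(p2w(d,np.array([(222,474),(447,491)])/4+[130,85],90), p2w(d,np.array([(632,412),(112,376)])/4+[130,85],34))
E
```

```text
[[533.67 296.86  90.  ]
 [532.33 154.85  90.  ]] [[602.83  49.69  34.  ]
 [604.97 399.53  34.  ]]
```

```bash
python3 -c "
from rig import bot,readout
print(bot.job_done()); print(readout.state()['time_s'])"
```

```text
the job is handed in; nothing more can be done
None
the job is handed in; nothing more can be done
```

I pulled the carriage out to its front stop. All three amber jars then went upside down on pegs 1, 3 and 4, and I pushed the carriage home through the spring catch. The fourth jar is not on the bench in either camera view. The job was handed in at about 67 s of the 210 s limit.

**Last checks:**
- **Carriage:** the handle ended at x ≈ 533 mm, against about 424 mm when fully out, so it travelled about 110 mm. It stayed there after I let go. The resistance rose at the spring ball and fell off past its crest, then the carriage met the home stop.
- **Jars:** each rim met the deck with about 5–7 N before I released it. The final pictures show all three upright on their pegs.
- **Left alone:** the capped bottle, the blue bin and the purple and yellow look-alikes are where they started.

**What disagreed:**
- **Tool point:** the real fingertips are about 28.5 mm short of the reported TCP. My first attempt at the handle passed above the bar without touching it. I measured the offset with a light touch of the shut fingers on the empty bench and allowed for it afterwards.
- **Jar angle:** the jars stand turned about 20–25° on their pegs, because the arm could only reach in at that angle.

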